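Scoop turned rollers out of the offcuts

ROBOT

A 6-joint arm with a two-finger parallel gripper is mounted at the origin on a cart in front of the work surface, level with it; the furniture and walls round the work are solid. World frame = base frame: x ahead of the robot, y to its left, z up, the work surface at z = 0. Lengths are in m, angles in rad, forces in N, time in s.
With the tool pointing down it reaches from about 0.3 to 0.775 m from the base axis. Payload 14.6 kg.
Tool frame: the origin (TCP) lies at the very end of the fingers, on their centre line; the grasp point (between the pads) lies 19 mm behind it; x points along the fingers, y is the direction in which the jaws open and shut, and the axes are right-handed (so a half turn about x gives the same grasp; the last joint's range is limited). The gripper opens to 94 mm and grips with 3 to 60 N. Pads are 16 mm wide; open, the fingers measure 119 mm over their backs; the gripper's body (75 mm by 177 mm) begins 78 mm behind the grasp point.
Start: joints at [1.281, 0.3, 1.521, -0, 1.321, -0.067], TCP at [0.122, 0.536, 0.177] pointing down, gripper open.
Joint ranges: [-3.03, 3.03], [-0.79, 2.21], [0.23, 2.52], [-1.04, 4.18], [0, 3.07], [-2.55, 2.55]. Speed limits (rad/s): [2.22, 2.22, 2.57, 3.14, 3.14, 3.14].

INTERFACE

Orientations are given as [roll, pitch, yaw] about the fixed x, y, z axes, in that order (R = Rz(yaw) Ry(pitch) Rx(roll)).
In Python, from station import ctrl, viewer, hand_in gives the robot as it stands. The module is installed in compiled form; this text tells all that it offers.
- The arm moves only by the tool play_rows, never from a script. Its argument "deltas" is a list that holds one entry, the list of rows, each a list of 7 numbers: the shift along the tool's x, y, z in mm, then the turn, a rotation vector about the tool's x, y, z in rad, then the finger opening in mm, from 0 to 94. In form: [[[dx, dy, dz, ax, ay, az, gripper], ...]]. A call has 1 to 10 rows; each row shifts and turns the commanded pose from where the row before left it, along the tool's axes as they then stand; what a row does not reach is not made up. A row lasts 1/10 s, in which the tool goes at most 50 mm and 8.59 degrees, less where a joint would pass 70% of its speed; a pose out of reach is approached as far as the arm can. A call with a gripper value outside its range is refused whole. The fingers move at their own pace and stop on an object; "grip_force" is the grip in N (left out, the last holds). Time passes only in rows, so rows that do not move let the fingers close. It gives the time, the measured TCP pose, the force and the opening at its end, in the units of the state.
- ctrl.get_obs(): the state, without advancing time (a new reading comes with each control period).
- viewer.camera(name): name is "scene" or "top" or "wrist"; returns a dict with "img" (400x640x3 uint8, red, green, blue), "fx", "fy", "cx", "cy" (pixels), "distortion" ([k1, k2, p1, p2, k3] as OpenCV has them; the pictures are not rectified), "rvec" (rotation vector, rad) and "tvec" (3), from world to camera coordinates, as OpenCV has them. Camera axes: x right, y down, z forward; pixel columns grow to the right and rows downward; lengths in m; the calibration is good to about 2 mm. A picture is of the moment at which its call begins. There is no depth.
- hand_in(): hands the job in, once; it reports no verdict.
The state is a dict: "time_s": time; "qpos": joint angles; "joint_vel": joint speeds; "tau": joint torques, N m; "ee_pos": TCP position; "eef_rot": TCP orientation; "force": force on the tool from outside, world axes, zero at the start; "moment": the same for the moment, N m; "grip_width": finger opening in m.
Only numpy, scipy, OpenCV 4.12 (cv2) and the standard library are available. Lean on these libraries where they do the work, as an engineer would, in place of code of your own. Each camera call takes 0.05 s, during which the arm holds its last target.

TASK

Using the slotted scoop, lift both steel rollers out of the metal tray and tip them from low down into the open plastic tote, letting the small disc offcuts (slugs) drop back through the slots so that all four stay in the tray. Do not touch rollers or slugs with the fingers, never drop or throw the rollers, and leave the mug, mouse and dial gauge where they are. Then put the empty scoop down flat on the bare table, clear of tray and tote.

Things in the scene. Friction and masses are not known exactly. Their poses are not given: they have to be found in the camera images.
- scoop: loose steel scoop, 0.30 kg, 117 mm long (x), 116 wide (y), 116 high, standing on the table right of tray and tote, mouth roughly to the left (world +y). Origin: underside, mid-length; +x out of the open mouth, z up. Floor: 4 round tines 5 mm thick along x at y = -54, -18, 18, 54 mm (31 mm gaps), the inner two to x = 57, the outer two to 30. Back plate at x = -57 mm, 46 high; side walls at y = +-56, 30 high, to x = 23
- scoop_lip (a point): midway between the tips of the two long tines, on the underside (x = 57.5 mm, z = 0 in the scoop's frame); axes as the scoop's
- scoop_grip (a point): point inside the scoop's black straight grip bar (at x = 0, z = 105 mm in the scoop's frame; same axes), good to grip across y. The bar runs along x from -62 to +45 mm, is 20 mm wide (y), z from 94 to 116 mm, held by a stem at the back (x = -58 mm), free underneath
- tray: fixed open aluminium tray 308 x 138 x 44 mm (x, y, z), rounded rim up to 46 mm; walls and floor 4 mm, inside 300 x 130 mm. Origin: centre of underside; long axis +x roughly towards world +y (left). Rollers and slugs lie in its +x part; about 125 mm at the -x end are bare, room to set the scoop down. Tray and tote may have swapped places
- tray_floor (a point): centre of the tray's inner floor, 4 mm above the table
- tote: fixed open grey plastic tote, 150 mm (x) by 160 mm (y) by 56 mm high, rounded rim up to 57 mm, walls and floor 4 mm, inside 142 x 152 mm. Origin: centre of the underside; its +x points roughly to +y of the world (left)
- roller_1: loose turned steel roller (plain cylinder with a shallow groove round the middle), 40 mm diameter, 76 mm long, about 0.15 kg, smooth and oiled (friction about 0.2), lying in the tray with its axis (its own y) roughly across the tray. Origin: its centre. It lies near the middle of the tray. It rolls easily, and rolls up onto the tines when they are pushed under it against the tray's end
- roller_2: second roller, the same as roller_1, lying near the tray's +x end
- slug_1: loose flat disc-shaped steel offcut slug, 22 mm diameter, 6 mm thick, 18 g, oiled (friction about 0.2), lying in the tray between the rollers; passes between the tines. Origin: centre of its underside
- slug_2: loose flat disc-shaped steel offcut slug, 22 mm diameter, 6 mm thick, 18 g, oiled (friction about 0.2), lying in the tray between the rollers; passes between the tines. Origin: centre of its underside
- slug_3: loose flat disc-shaped steel offcut slug, 22 mm diameter, 6 mm thick, 18 g, oiled (friction about 0.2), lying in the tray between the rollers; passes between the tines. Origin: centre of its underside
- slug_4: loose flat disc-shaped steel offcut slug, 22 mm diameter, 6 mm thick, 18 g, oiled (friction about 0.2), lying in the tray between the rollers; passes between the tines. Origin: centre of its underside
- mug: striped mug, 95 mm high, bystander behind the work on the left. Origin: centre of its underside
- mouse: black computer mouse, 112 mm long, on the right behind the scoop, bystander. Origin: centre of its underside
- gauge: dial gauge, 111 mm long, lying on its back behind the mouse, far right, bystander. Origin: centre of its underside
Mind the look-alikes: they are no part of the job. What is shaped like the roller_2 but green is not meant.

How it is judged:
On the way, in this order (a step that is already met when the one before it is completed fails the run):
1. both rollers ride on the scoop, lifted clear, with all four slugs left in the tray (x of roller_1 in the frame of scoop between -0.06 and 0.06 m and y of roller_1 in the frame of scoop between -0.06 and 0.06 m and z of roller_1 in the frame of scoop between 0.005 and 0.085 m and x of roller_2 in the frame of scoop between -0.06 and 0.06 m and y of roller_2 in the frame of scoop between -0.06 and 0.06 m and z of roller_2 in the frame of scoop between 0.005 and 0.085 m and x of slug_1 in the frame of tray between -0.152 and 0.152 m and y of slug_1 in the frame of tray between -0.067 and 0.067 m and height (world z) of each of slug_1, slug_2, slug_3, slug_4 below 0.05 m and x of slug_2 in the frame of tray between -0.152 and 0.152 m and y of slug_2 in the frame of tray between -0.067 and 0.067 m and x of slug_3 in the frame of tray between -0.152 and 0.152 m and y of slug_3 in the frame of tray between -0.067 and 0.067 m and x of slug_4 in the frame of tray between -0.152 and 0.152 m and y of slug_4 in the frame of tray between -0.067 and 0.067 m and height (world z) of scoop above 0.06 m), for 0.2 s.
2. both rollers are in the tote (x of roller_1 in the frame of tote between -0.071 and 0.071 m and y of roller_1 in the frame of tote between -0.076 and 0.076 m and height (world z) of each of roller_1, roller_2 below 0.056 m and x of roller_2 in the frame of tote between -0.071 and 0.071 m and y of roller_2 in the frame of tote between -0.076 and 0.076 m), for 0.2 s.
At the end, for the whole second after the job is handed in: both rollers lie in the tote (centres inside its walls, below its 56 mm rim), all four slugs are in the tray, the scoop stands flat on the table (within 7 degrees, underside under 20 mm up, centre over 120 mm from the tray's and from the tote's), all released and at rest (all of step 2 and x of slug_1 in the frame of tray between -0.152 and 0.152 m and y of slug_1 in the frame of tray between -0.067 and 0.067 m and height (world z) of each of slug_1, slug_2, slug_3, slug_4 below 0.05 m and x of slug_2 in the frame of tray between -0.152 and 0.152 m and y of slug_2 in the frame of tray between -0.067 and 0.067 m and x of slug_3 in the frame of tray between -0.152 and 0.152 m and y of slug_3 in the frame of tray between -0.067 and 0.067 m and x of slug_4 in the frame of tray between -0.152 and 0.152 m and y of slug_4 in the frame of tray between -0.067 and 0.067 m and height (world z) of scoop below 0.02 m and angle between scoop's own z axis and vertical below 0.12 rad and horizontal distance between scoop and tray above 0.12 m and horizontal distance between scoop and tote above 0.12 m and linear speed of each of roller_1, roller_2, slug_1, slug_2, slug_3, slug_4, scoop below 0.03 m/s); the robot touches nothing.
It fails at once if a roller or slug is touched with the fingers (contact force between the fingers and roller_1 above 0.5 N or contact force between the fingers and roller_2 above 0.5 N or contact force between the fingers and slug_1 above 0.5 N or contact force between the fingers and slug_2 above 0.5 N or contact force between the fingers and slug_3 above 0.5 N or contact force between the fingers and slug_4 above 0.5 N).
It fails at once if a roller is dropped or thrown (faster than 1.6 m/s) (linear speed of any of roller_1, roller_2 above 1.6 m/s).
It fails at once if a slug leaves the tray (beyond its outline) (not (x of slug_1 in the frame of tray between -0.17 and 0.17 m and y of slug_1 in the frame of tray between -0.085 and 0.085 m) or not (x of slug_2 in the frame of tray between -0.17 and 0.17 m and y of slug_2 in the frame of tray between -0.085 and 0.085 m) or not (x of slug_3 in the frame of tray between -0.17 and 0.17 m and y of slug_3 in the frame of tray between -0.085 and 0.085 m) or not (x of slug_4 in the frame of tray between -0.17 and 0.17 m and y of slug_4 in the frame of tray between -0.085 and 0.085 m)).
It fails at once if mug, mouse or dial gauge moved by more than 30 mm (distance of any of mug, mouse, gauge from where it was at the start of the episode above 0.03 m).
It also fails if it takes over 72 s, if anything falls off the work surface, if the arm or the gripper's body presses on something with over 40 N, if the wrist force passes 120 N, or if a joint passes its speed limit or range.

## Working session

There is one attempt and no reset: what is moved stays moved. The work goes in short steps, Python scripts to look and compute and a tool call to move; the robot and the scene stay as the last step left them, time stands still between calls to the robot, and variables do not carry over. Pictures are saved under pics/ and viewed, and the job is handed in when it is done.

Besides the shell and the picture viewer there is one more tool, called after "Emit:" by a JSON object that holds its "op" and its "data", one argument or row to a line. play_rows: Moves the arm, as the interface text tells. Its arguments: {"type":"object","properties":{"deltas":{"type":"array","items":{"type":"array","items":{"type":"array","items":{"type":"number"}}}},"grip_force":{"type":"number"}},"required":["deltas"]}

```bash
mkdir -p pics; ls
python3 - <<'E'
from station import ctrl, viewer
import cv2
print(ctrl.get_obs())
for n in ["scene","top","wrist"]:
    c=viewer.camera(n); cv2.imwrite(f"pics/{n}0.png",c["img"][:,:,::-1])
    print(n,{k:v for k,v in c.items() if k!="img"})
E
```

```text
pics
{'time_s': 0.0, 'qpos': array([ 1.28138203e+00,  3.00459856e-01,  1.52161634e+00,  5.29293975e-06,
        1.32070537e+00, -6.66036826e-02]), 'joint_vel': array([ 0.00049454,  0.0004718 ,  0.00016092, -0.00237289, -0.00159329,
       -0.00020743]), 'tau': array([-3.65784181e-03, -5.31797254e+01, -3.52743888e+01,  7.06721703e-02,
        2.42871634e-02,  1.84582700e-05]), 'ee_pos': array([0.12144821, 0.53610275, 0.17637761]), 'eef_rot': array([-1.64171209,  1.5696074 , -1.86452401]), 'force': array([ 0.2391973 , -0.69559582,  0.08107545]), 'moment': array([0.000929  , 0.02283515, 0.04795668]), 'grip_width': 0.09389972731179774}
scene {'fx': 505.6973558439626, 'fy': 505.6973558439626, 'cx': 316.72745147391885, 'cy': 203.00030291423678, 'distortion': array([-0.05254108,  0.        ,  0.        ,  0.        ,  0.        ]), 'rvec': array([ 0.94526126, -2.45219308,  1.08291653]), 'tvec': array([0.55814165, 0.21782559, 1.69473083])}
top {'fx': 491.2409086161407, 'fy': 491.2409086161407, 'cx': 316.6806847126931, 'cy': 195.8575349572252, 'distortion': array([-0.13229456,  0.        ,  0.        ,  0.        ,  0.        ]), 'rvec': array([ 2.12962655, -2.12379792,  0.2138546 ]), 'tvec': array([0.17239452, 0.58205408, 1.40860518])}
wrist {'fx': 351.09631963601026, 'fy': 351.09631963601026, 'cx': 318.53628332826736, 'cy': 197.5103863074931, 'distortion': array([-0.07334602,  0.        ,  0.        ,  0.        ,  0.        ]), 'rvec': array([-2.30071838, -1.83920643, -0.21995277]), 'tvec': array([-0.54874765, -0.02496043,  0.38928047])}
```

View pics/scene0.png

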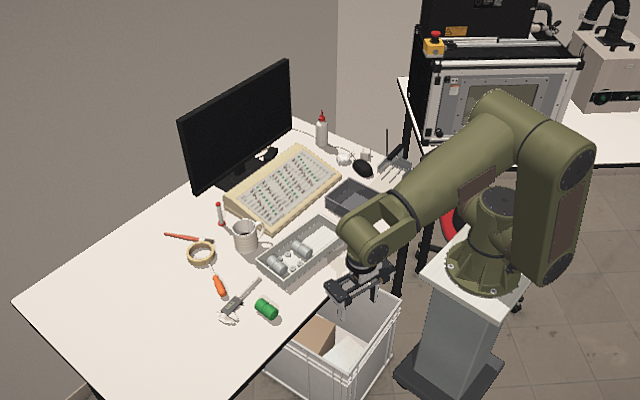

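View pics/top0.png

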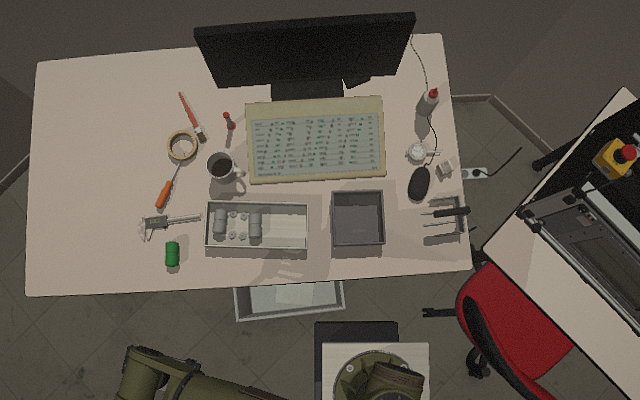

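View pics/wrist0.png

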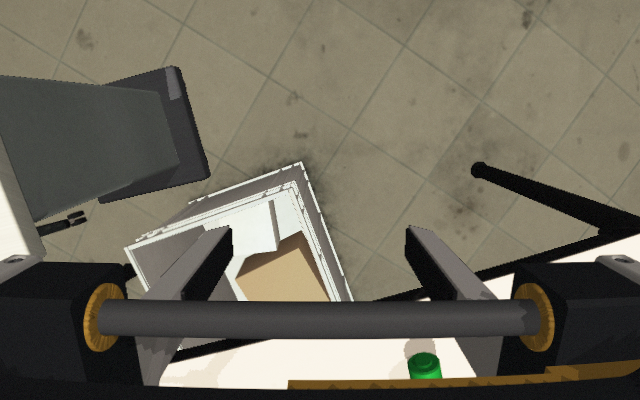

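The scene view shows the rollers in the tray at about (275,265) and (297,247). In the top view, the tray is centred near (257,226), with rollers at (221,221) and (254,223) and slugs between them. The tote is at (357,218), the scoop at (447,215), and the green look-alike at (172,254).

Candidates that could be confused (top view): grey cylinders (221,221) and (254,223) are the rollers. The green cylinder (172,254) is not meant. The tray (257,226) is pale and the tote (357,218) is dark. Next is a close crop.

```bash
cat > h.py <<'E'
import numpy as np, cv2
from scipy.spatial.transform import Rotation as R
def mats(c):
    K=np.array([[c["fx"],0,c["cx"]],[0,c["fy"],c["cy"]],[0,0,1.]])
    Rm,_=cv2.Rodrigues(np.array(c["rvec"])); return K,np.array(c["distortion"]),Rm,np.array(c["tvec"])
def back(c,px,z):
    K,d,Rm,t=mats(c); p=cv2.undistortPoints(np.array(px,float).reshape(-1,1,2),K,d).reshape(-1,2)
    rays=(np.c_[p,np.ones(len(p))])@Rm; o=-Rm.T@t
    s=(z-o[2])/rays[:,2]; return o+rays*s[:,None]
def proj(c,P):
    K,d,Rm,t=mats(c); return cv2.projectPoints(np.array(P,float).reshape(-1,1,3),c["rvec"],c["tvec"],K,d)[0].reshape(-1,2)
def crop(c,u0,v0,u1,v1,f,name):
    im=c["img"][v0:v1,u0:u1,::-1]; cv2.imwrite(name,cv2.resize(im,None,fx=f,fy=f,interpolation=cv2.INTER_CUBIC))
E
python3 - <<'E'
from station import viewer
from h import *
import pickle
t=viewer.camera("top"); s=viewer.camera("scene"); pickle.dump((t,s),open("c0.pkl","wb"))
crop(t,200,180,320,260,6,"pics/tray.png")
crop(t,320,180,480,260,5,"pics/scoop.png")
crop(s,240,140,420,290,4,"pics/sc.png")
E
```

```text
(no output)
```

View pics/tray.png

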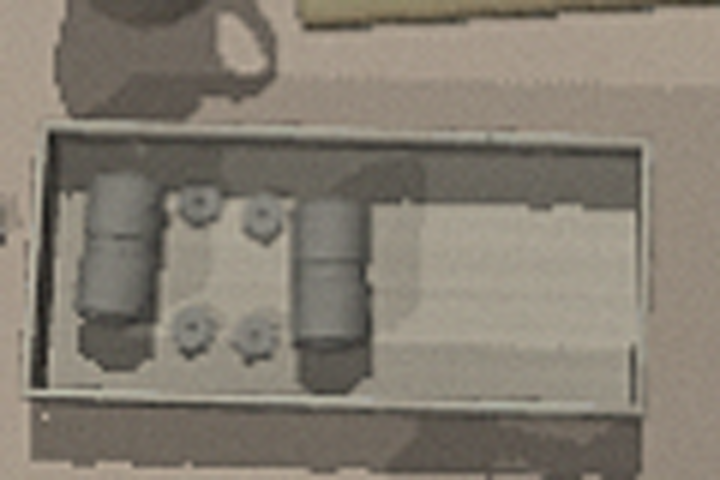

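View pics/scoop.png

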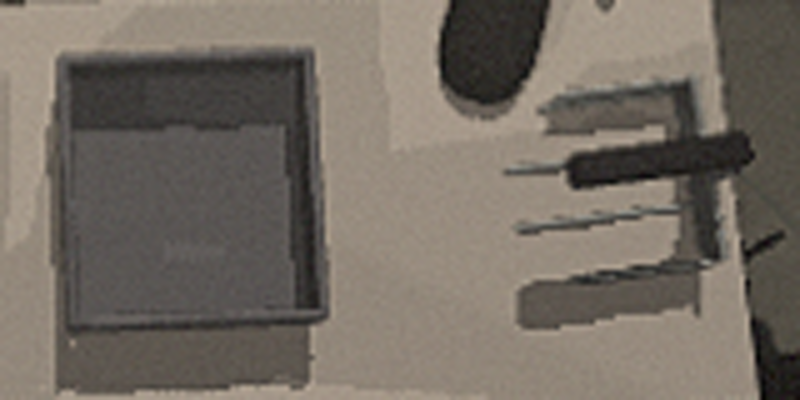

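View pics/sc.png

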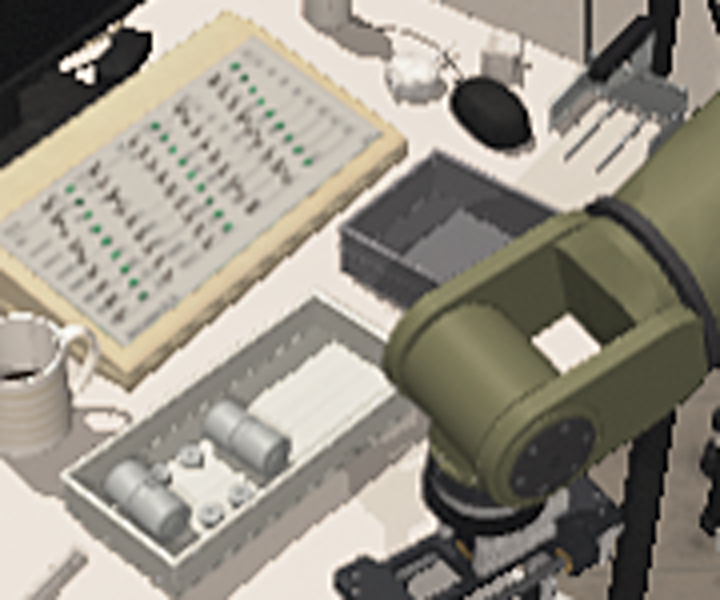

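The crops confirm it: two grey grooved rollers at (221,221) and (254,223), four slugs between them, and the bare tray part on the right. The scoop's mouth faces left, with its bar at about (452,211). Next I'll fit the poses.

```bash
cat > fit.py <<'E'
from h import *
import pickle
from scipy.optimize import least_squares
t,s=pickle.load(open("c0.pkl","rb"))
def T(px,f,o,z): return back(t,np.array(px,float)/f+np.array(o),z)
def fit(model,obs):
    model=np.array(model,float)[:,:2]; obs=obs[:,:2]
    f=lambda p: ((np.c_[np.cos(p[2])*model[:,0]-np.sin(p[2])*model[:,1]+p[0],np.sin(p[2])*model[:,0]+np.cos(p[2])*model[:,1]+p[1]])-obs).ravel()
    r=least_squares(f,[obs[:,0].mean(),obs[:,1].mean(),1.57]); return r.x,np.round(f(r.x).reshape(-1,2)*1e3,1).tolist()
# frame x -> +y(left), y -> -x world (down in image)
tr=T([(45,122),(652,140),(643,414),(25,400)],6,(200,180),.045)
print("tray",fit([(.154,-.069),(-.154,-.069),(-.154,.069),(.154,.069)],tr))
to=T([(57,50),(315,47),(327,320),(67,328)],5,(320,180),.056)
print("tote",fit([(.075,-.08),(-.075,-.08),(-.075,.08),(.075,.08)],to))
m=[];o=[]
def add(p,mm,z):
    m.append(mm);o.append(T([p],5,(320,180),z)[0])
add((503,172),(.057,-.018),.0025);add((516,231),(.057,.018),.0025)
add((690,79),(-.057,-.058),.046);add((718,263),(-.059,.057),.046)
add((567,156),(.045,-.010),.116);add((572,188),(.045,.010),.116);add((749,131),(-.062,-.010),.116);add((754,160),(-.062,.010),.116)
print("scoop",fit(m,np.array(o)))
print("rollers ends r1",T([(331,200),(331,345)],6,(200,180),.024+.01),"r2",T([(125,177),(118,318)],6,(200,180),.034))
print("slugs",T([(200,205),(263,217),(193,331),(256,337)],6,(200,180),.009))
print("mouse",back(t,[(418,183),(420,165),(420,202)],.02), "gauge",back(t,[(417,152)],.02),"mug",back(t,[(222,168),(244,186)],.06))
print("table edges",back(t,[(470,270),(440,33),(25,296),(38,60)],0))
E
python3 fit.py
```

```text
tray (array([0.49557334, 0.35191474, 1.54820152]), [[-0.4, 2.4], [0.5, -1.4], [-1.0, -2.1], [0.9, 1.1]])
tote (array([0.51811483, 0.05061404, 1.5958369 ]), [[-3.0, -2.5], [-1.8, 2.2], [1.9, 1.6], [2.9, -1.3]])
scoop (array([ 0.52295316, -0.20601767,  1.69045333]), [[-0.4, 0.5], [0.6, 3.0], [2.3, -0.0], [0.8, -4.1], [1.2, -0.5], [-0.1, -0.8], [-0.7, 1.1], [-3.7, 0.8]])
rollers ends r1 [[0.53136483 0.35838921 0.034     ]
 [0.45857013 0.35669069 0.034     ]] r2 [[0.54253617 0.46255111 0.034     ]
 [0.47137079 0.46351229 0.034     ]]
slugs [[0.53233642 0.42820923 0.009     ]
 [0.52632293 0.39578694 0.009     ]
 [0.4678623  0.42976577 0.009     ]
 [0.46502187 0.39766782 0.009     ]]
mouse [[ 0.62983486 -0.13941233  0.02      ]
 [ 0.68727394 -0.14802369  0.02      ]
 [ 0.57020632 -0.14337432  0.02      ]] gauge [[ 0.729218   -0.14028165  0.02      ]] mug [[0.66477795 0.45911355 0.06      ]
 [0.60961235 0.39084501 0.06      ]]
table edges [[ 0.36254733 -0.29667244  0.        ]
 [ 1.15719819 -0.24476035  0.        ]
 [ 0.26918397  1.08643451  0.        ]
 [ 1.06682749  1.13814328  0.        ]]
```

```bash
cat > plan.py <<'E'
from h import *
from station import ctrl
def cur():
    o=ctrl.get_obs(); return np.array(o["ee_pos"]),R.from_euler('xyz',o["eef_rot"]),o
def down(psi,sgn=1):   # tool z along scoop x at yaw psi
    z=sgn*np.array([np.cos(psi),np.sin(psi),0]);x=np.array([0,0,-1.]);return R.from_matrix(np.c_[x,np.cross(z,x),z])
def tiltscoop(psi,th): # scoop frame rotation; th>0 mouth up
    return R.from_euler('z',psi)*R.from_euler('y',-th)
S2T=R.from_matrix(np.array([[0,0,1.],[0,1,0],[-1,0,0]])) # columns: tool x=-z, y=y, z=x in scoop frame
def rows(p0,r0,p1,r1,n,show=True):
    dr=(r0.inv()*r1).as_rotvec(); out=[]
    for i in range(n):
        ra=r0*R.from_rotvec(dr*i/n)
        d=ra.inv().apply((p1-p0)/n)*1e3
        out.append([round(float(v),1) for v in d]+[round(float(v),4) for v in dr/n])
    if show:
        for o in out: print(o)
    return out
E
python3 - <<'E'
from plan import *
p,r,o=cur(); print(r.as_matrix().round(3))
for s in (1,-1):
    t=down(1.69,s); print(s,(r.inv()*t).as_rotvec(), np.linalg.norm((r.inv()*t).as_rotvec()))
print("mid-level"); rows(p,r,np.array([.523,-.206,.2]),down(1.69),1)
E
```

```text
[[-0.     0.221  0.975]
 [-0.001  0.975 -0.221]
 [-1.    -0.001 -0.   ]]
1 [-1.91280320e+00 -5.08821519e-04  3.42346508e-04] 1.9128032991192134
-1 [1.22878937e+00 3.11736772e-04 4.63326993e-04] 1.2287895001768485
mid-level
[-23.0, -635.2, 555.6, -1.9128, -0.0005, 0.0003]
```

```bash
sed -i 's/^S2T=.*/S2T=R.from_matrix(np.array([[0,0,-1.],[0,-1,0],[-1,0,0]])) # tool x=-z,y=-y,z=-x of scoop/; s/sgn=1)/sgn=-1)/' plan.py
cat >> plan.py <<'E'
def grip2tcp(p_s,r_s,g=(0,0,.105)):  # scoop pose -> tcp pose (rigid nominal)
    rt=r_s*S2T
    return p_s+r_s.apply(np.array(g))+rt.apply([.019,0,0]),rt
E
python3 - <<'E'
from plan import *
p,r,o=cur()
rows(p,r,np.array([.523,-.206,.2]),down(1.69),20)
E
```

```text
[-1.1, -31.8, 27.8, 0.0614, 0.0, 0.0]
[-1.2, -30.0, 29.7, 0.0614, 0.0, 0.0]
[-1.2, -28.1, 31.5, 0.0614, 0.0, 0.0]
[-1.2, -26.1, 33.1, 0.0614, 0.0, 0.0]
[-1.2, -24.0, 34.7, 0.0614, 0.0, 0.0]
[-1.2, -21.9, 36.1, 0.0614, 0.0, 0.0]
[-1.2, -19.6, 37.4, 0.0614, 0.0, 0.0]
[-1.2, -17.3, 38.5, 0.0614, 0.0, 0.0]
[-1.2, -14.9, 39.5, 0.0614, 0.0, 0.0]
[-1.2, -12.4, 40.3, 0.0614, 0.0, 0.0]
[-1.2, -9.9, 41.0, 0.0614, 0.0, 0.0]
[-1.2, -7.4, 41.5, 0.0614, 0.0, 0.0]
[-1.2, -4.8, 41.9, 0.0614, 0.0, 0.0]
[-1.2, -2.3, 42.1, 0.0614, 0.0, 0.0]
[-1.2, 0.3, 42.2, 0.0614, 0.0, 0.0]
[-1.2, 2.9, 42.1, 0.0614, 0.0, 0.0]
[-1.2, 5.5, 41.8, 0.0614, 0.0, 0.0]
[-1.2, 8.1, 41.4, 0.0614, 0.0, 0.0]
[-1.2, 10.6, 40.8, 0.0614, 0.0, 0.0]
[-1.2, 13.1, 40.1, 0.0614, 0.0, 0.0]
```

Emit:
{"op": "play_rows", "data": {
  "deltas": [
    [[-1.2,-31.8,27.8,0.0614,0,0,94],[-1.2,-30,29.7,0.0614,0,0,94],[-1.2,-28.1,31.5,0.0614,0,0,94],[-1.2,-26.1,33.1,0.0614,0,0,94],[-1.2,-24,34.7,0.0614,0,0,94],[-1.2,-21.9,36.1,0.0614,0,0,94],[-1.2,-19.6,37.4,0.0614,0,0,94],[-1.2,-17.3,38.5,0.0614,0,0,94],[-1.2,-14.9,39.5,0.0614,0,0,94],[-1.2,-12.4,40.3,0.0614,0,0,94]]
  ],
  "grip_force": 60
}}

```text
time_s: 1.25
ee_pos: [0.3229, 0.1637, 0.1892]
eef_rot: [1.214, 1.57, 0.375]
force: [1.1, 1.5, -0.1]
grip_width: 0.094
```

Emit:
{"op": "play_rows", "data": {
  "deltas": [
    [[-1.2,-9.9,41,0.0614,0,0,94],[-1.2,-7.4,41.5,0.0614,0,0,94],[-1.2,-4.8,41.9,0.0614,0,0,94],[-1.2,-2.3,42.1,0.0614,0,0,94],[-1.2,0.3,42.2,0.0614,0,0,94],[-1.2,2.9,42.1,0.0614,0,0,94],[-1.2,5.5,41.8,0.0614,0,0,94],[-1.2,8.1,41.4,0.0614,0,0,94],[-1.2,10.6,40.8,0.0614,0,0,94],[-1.2,13.1,40.1,0.0614,0,0,94]]
  ]
}}

```text
time_s: 2.25
ee_pos: [0.5239, -0.2073, 0.2008]
eef_rot: [-2.329, 1.571, 2.5]
force: [-0.3, 0.7, -0.7]
grip_width: 0.0938
```

Emit:
{"op": "play_rows", "data": {
  "deltas": [
    [[0,0,0,0,0,0,94],[0,0,0,0,0,0,94]]
  ]
}}

```text
time_s: 2.45
ee_pos: [0.5232, -0.2058, 0.2003]
eef_rot: [-2.217, 1.57, 2.615]
force: [-1.0, 0.7, -0.6]
grip_width: 0.0938
```

Run:
```python
from plan import *
from station import viewer
p,r,o=cur(); print(o["time_s"],p,r.as_matrix().round(3),o["qpos"].round(3))
w=viewer.camera("wrist"); cv2.imwrite("pics/w1.png",w["img"][:,:,::-1])
t=viewer.camera("top");crop(t,200,160,480,270,2.8,"pics/t1.png")
import pickle; pickle.dump((t,w),open("c1.pkl","wb"))
# expected projected points
rs=tiltscoop(1.69,0);ps=np.array([.523,-.206,0])
pts=[(.057,-.018,.0025),(.057,.018,.0025),(-.062,-.01,.116),(.045,.01,.116),(.045,-.01,.116),(-.062,.01,.116)]
print(proj(w,ps+rs.apply(pts)).round(1))
```

```text
2.45 [ 0.52316424 -0.20576443  0.20025398] [[-0.001  0.993  0.119]
 [ 0.001  0.119 -0.993]
 [-1.    -0.001 -0.001]] [-0.44   0.311  1.452  0.     1.38  -0.559]
[[334.7 122.1]
 [302.9 122.1]
 [329.7 261.4]
 [306.5 140.7]
 [330.8 140.7]
 [307.4 261.3]]
```

View pics/w1.png

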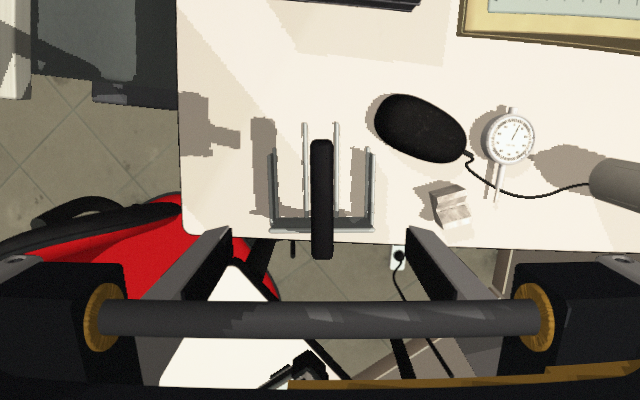

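View pics/t1.png

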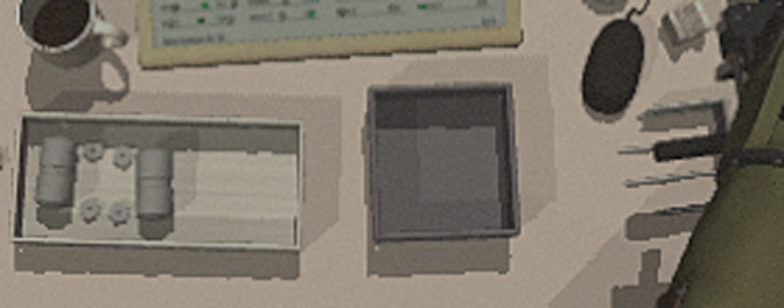

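The wrist view shows the bar between the fingers, with columns 309–333 and rows 139–260. Tine tips are at (305,122) and (337,122), so yaw is aligned and the scoop sits about 2 mm further in +x. I'll descend and close.

Emit:
{"op": "play_rows", "data": {
  "deltas": [
    [[20,2,0,0,0,0,94],[20,0,0,0,0,0,94],[20,0,0,0,0,0,94],[20,0,0,0,0,0,94],[20,0,0,0,0,0,94],[14,0,0,0,0,0,94],[0,0,0,0,0,0,94],[0,0,0,0,0,0,20],[0,0,0,0,0,0,16],[0,0,0,0,0,0,15]]
  ],
  "grip_force": 60
}}

```text
time_s: 3.55
ee_pos: [0.5258, -0.2054, 0.0879]
eef_rot: [1.022, 1.569, -0.429]
force: [0.5, -0.4, -0.5]
grip_width: 0.0734
```

Emit:
{"op": "play_rows", "data": {
  "deltas": [
    [[0,0,0,0,0,0,10],[0,0,0,0,0,0,10],[0,0,0,0,0,0,10],[0,0,0,0,0,0,10],[0,0,0,0,0,0,10]]
  ]
}}

```text
time_s: 4.05
ee_pos: [0.5254, -0.2053, 0.087]
eef_rot: [-0.619, 1.571, -2.07]
force: [-0.1, 0.2, -0.4]
grip_width: 0.0335
```

Run:
```python
from plan import *
from station import viewer
p,r,o=cur(); print(o["time_s"],p,r.as_matrix().round(3),o["grip_width"],o["force"])
w=viewer.camera("wrist"); cv2.imwrite("pics/w2.png",w["img"][:,:,::-1])
```

```text
4.05 [ 0.52540027 -0.2053189   0.08695289] [[-0.     0.993  0.12 ]
 [-0.     0.12  -0.993]
 [-1.    -0.     0.   ]] 0.03349658844306338 [-0.12956716  0.21566296 -0.4293055 ]
```

View pics/w2.png

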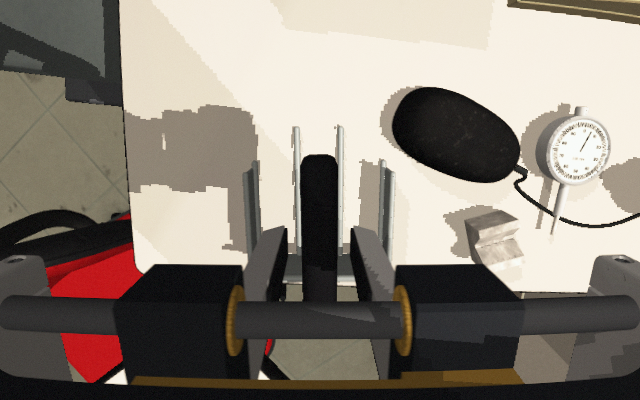

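Emit:
{"op": "play_rows", "data": {
  "deltas": [
    [[0,0,0,0,0,0,8],[0,0,0,0,0,0,8],[0,0,0,0,0,0,8],[0,0,0,0,0,0,8],[0,0,0,0,0,0,8],[0,0,0,0,0,0,8]]
  ]
}}

```text
time_s: 4.7
ee_pos: [0.5258, -0.2056, 0.0878]
eef_rot: [0.95, 1.569, -0.501]
force: [-0.7, 0.0, 5.4]
grip_width: 0.0082
```

Emit:
{"op": "play_rows", "data": {
  "deltas": [
    [[-5,0,0,0,0,0,8],[-10,0,0,0,0,0,8],[-15,0,0,0,0,0,8],[-20,0,0,0,0,0,8],[-20,0,0,0,0,0,8],[-20,0,0,0,0,0,8],[-20,0,0,0,0,0,8],[-10,0,0,0,0,0,8]]
  ]
}}

```text
time_s: 5.5
ee_pos: [0.5258, -0.2055, 0.2093]
eef_rot: [1.027, 1.568, -0.424]
force: [-0.4, 0.8, -0.2]
grip_width: 0.0078
```

Run:
```python
from plan import *
from station import viewer
p,r,o=cur(); print(o["time_s"],p,r.as_matrix().round(3),o["grip_width"],o["force"],o["moment"])
w=viewer.camera("wrist"); cv2.imwrite("pics/w3.png",w["img"][:,:,::-1])
s=viewer.camera("scene"); crop(s,300,60,480,220,3.5,"pics/s3.png")
t=viewer.camera("top"); crop(t,320,140,500,280,4,"pics/t3.png")
```

```text
5.5 [ 0.52578403 -0.20546551  0.20928817] [[ 0.002  0.993  0.12 ]
 [-0.001  0.12  -0.993]
 [-1.     0.002  0.001]] 0.007786756600913334 [-0.3802819   0.78197539 -0.21642848] [-0.0996014   0.08914972  0.06475209]
```

View pics/w3.png

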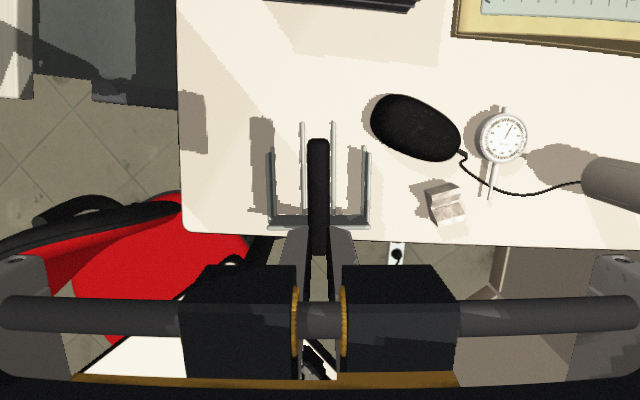

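View pics/s3.png

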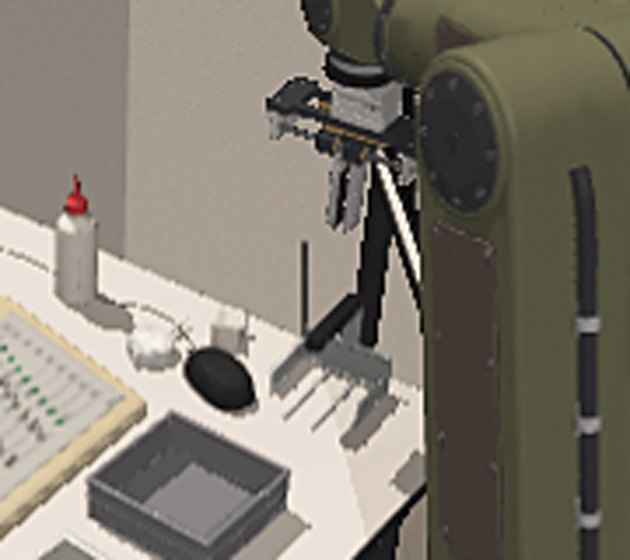

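The lift failed. In the scene crop, the fingers at (345,190) are empty and the scoop is still standing at (330,380). I'll find out why before trying again.

Run:
```python
from plan import *
from station import viewer
import pickle
p,r,o=cur(); w=viewer.camera("wrist")
t,w1=pickle.load(open("c1.pkl","rb"))
for P,x in((w1,0),(w,0)):
    rs=tiltscoop(1.69,0);ps=np.array([.525,-.205,0])
    pts=[(.057,-.018,.0025),(.057,.018,.0025),(-.062,-.01,.116),(-.062,.01,.116),(.045,.01,.116),(.045,-.01,.116)]
    print(proj(P,ps+rs.apply(pts)).round(1).tolist())
print("tcp px",proj(w,[p, p+r.apply([-.019,0,0]), p+r.apply([0,.004,0])]).round(1).tolist())
cv2.imwrite("pics/w4.png",cv2.resize(w["img"][100:300,200:440,::-1],None,fx=3.3,fy=3,interpolation=cv2.INTER_CUBIC))
img=cv2.imread("pics/w2.png"); cv2.imwrite("pics/w2c.png",cv2.resize(img[100:340,200:440],None,fx=3,fy=2.5,interpolation=cv2.INTER_CUBIC))
```

```text
[[336.6, 121.4], [304.7, 121.4], [332.1, 260.6], [309.8, 260.6], [309.1, 139.7], [333.4, 139.8]]
[[334.0, 121.2], [302.7, 121.2], [329.1, 257.6], [307.2, 257.6], [306.4, 139.2], [330.2, 139.2]]
tcp px [[318.8, 224.5], [318.8, 235.0], [325.3, 224.5]]
```

View pics/w4.png

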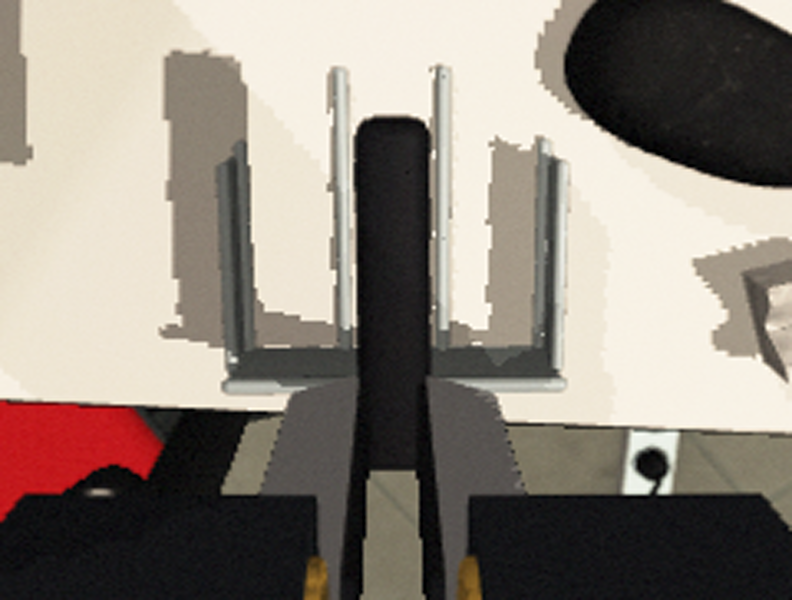

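View pics/w2c.png

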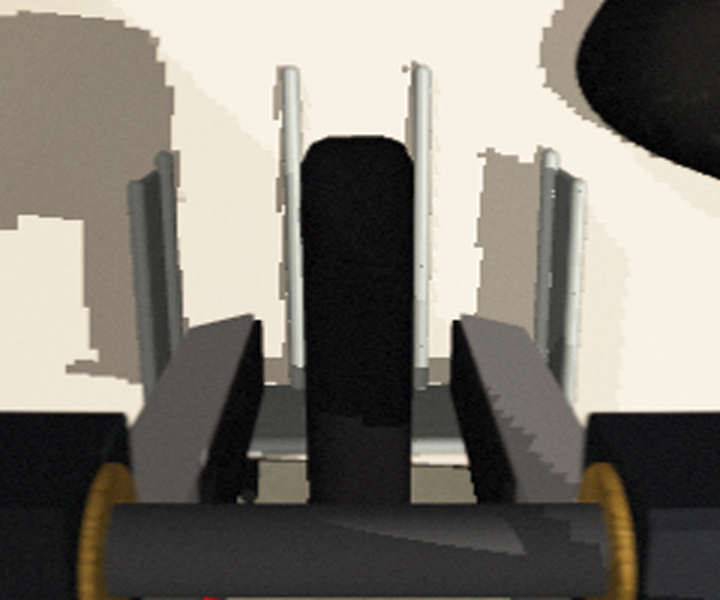

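View pics/t3.png

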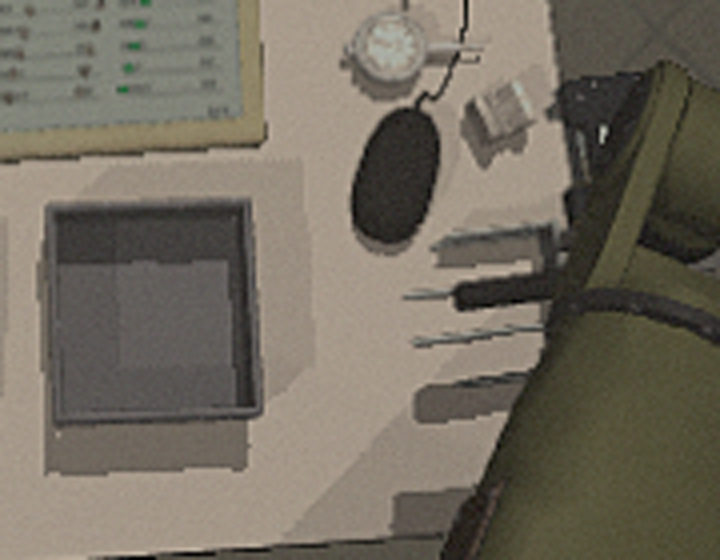

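Run:
```python
from plan import *
from station import viewer
p,r,o=cur(); s=viewer.camera("scene"); w=viewer.camera("wrist")
P=[p+r.apply([-d,0,0]) for d in (0,.01,.019,.03,.04)]
print(p,(proj(s,P)-[300,60]).round(1).tolist()); 
im=s["img"][90:150,370:430,::-1].copy(); im=cv2.resize(im,None,fx=10,fy=10,interpolation=cv2.INTER_NEAREST)
for q in proj(s,P): cv2.circle(im,tuple(int(v) for v in (q-[370,90]+.5)*10),5,(0,0,255),-1)
cv2.imwrite("pics/s5.png",im)
# wrist: fingertip at half-opening 3.9mm+, tool z +-8, at depth d
for d in (0,.02,.028): print(d,proj(w,[p+r.apply([-d,y,z]) for y in(-.004,.004) for z in(-.008,.008)]).round(0).tolist())
```

```text
[ 0.5251733  -0.20520821  0.20628063] [[96.8, 71.6], [97.1, 69.4], [97.3, 67.5], [97.6, 65.0], [97.9, 62.8]]
0 [[312.0, 212.0], [313.0, 237.0], [326.0, 212.0], [325.0, 237.0]]
0.02 [[312.0, 222.0], [312.0, 249.0], [326.0, 222.0], [326.0, 249.0]]
0.028 [[312.0, 227.0], [312.0, 255.0], [327.0, 227.0], [326.0, 255.0]]
```

View pics/s5.png

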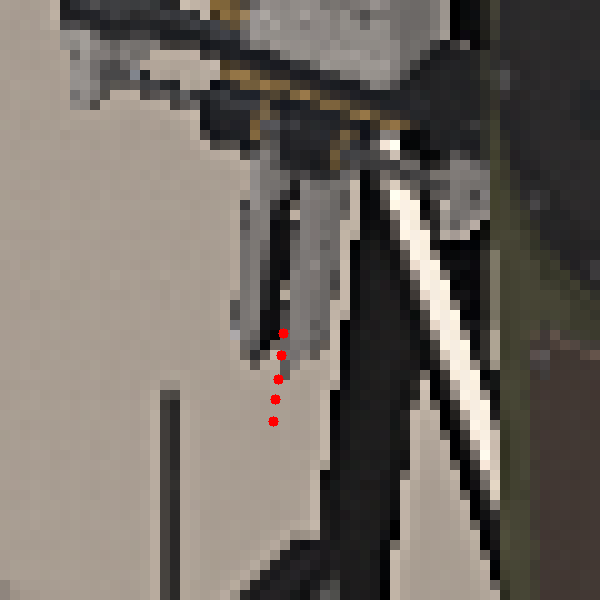

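The scene crop shows the real fingertips at about (27,37), roughly 26 mm short of the reported TCP (red, lowest dot). So the first grasp closed above the bar. The wrist view agrees: tips at row 227 fit an offset of about 28 mm. The scoop is unmoved. I'll use a 26 mm correction and regrasp lower.

Emit:
{"op": "play_rows", "data": {
  "deltas": [
    [[0,0,0,0,0,0,60],[0,0,0,0,0,0,60],[0,0,0,0,0,0,60],[15,0,0,0,0,0,60],[20,0,0,0,0,0,60],[20,0,0,0,0,0,60],[20,0,0,0,0,0,60],[15,0,0,0,0,0,60],[0,0,0,0,0,0,60]]
  ],
  "grip_force": 60
}}

```text
time_s: 6.7
ee_pos: [0.5245, -0.2049, 0.115]
eef_rot: [-2.126, 1.567, 2.706]
force: [-0.3, 0.2, 0.1]
grip_width: 0.0598
```

Emit:
{"op": "play_rows", "data": {
  "deltas": [
    [[15,0,0,0,0,0,60],[15,0,0,0,0,0,60],[15,0,0,0,0,0,60],[10,0,0,0,0,0,60],[0,0,0,0,0,0,60],[0,0,0,0,0,0,14],[0,0,0,0,0,0,14],[0,0,0,0,0,0,14],[0,0,0,0,0,0,14],[0,0,0,0,0,0,14]]
  ]
}}

```text
time_s: 7.7
ee_pos: [0.5255, -0.2054, 0.0622]
eef_rot: [0.952, 1.571, -0.499]
force: [0.0, 0.0, 0.2]
grip_width: 0.0237
```

Emit:
{"op": "play_rows", "data": {
  "deltas": [
    [[0,0,0,0,0,0,12],[0,0,0,0,0,0,12],[0,0,0,0,0,0,12]]
  ]
}}

```text
time_s: 8.0
ee_pos: [0.5255, -0.2053, 0.0621]
eef_rot: [1.536, 1.571, 0.085]
force: [0.7, 0.5, 0.6]
grip_width: 0.0198
```

Run:
```python
from plan import *
from station import viewer
p,r,o=cur(); print(o["time_s"],p,r.as_matrix().round(3),o["grip_width"],o["force"])
w=viewer.camera("wrist"); cv2.imwrite("pics/w6.png",w["img"][:,:,::-1])
```

```text
8.0 [ 0.52551863 -0.20526449  0.0620714 ] [[ 0.     0.993  0.12 ]
 [ 0.     0.12  -0.993]
 [-1.     0.     0.   ]] 0.0198005157125706 [0.67218949 0.46185107 0.57059266]
```

View pics/w6.png

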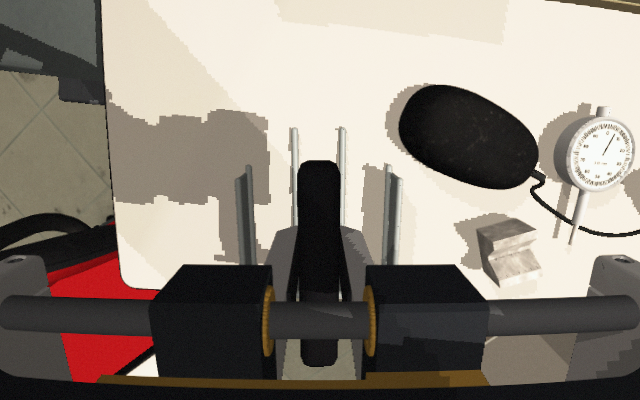

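Now the bar is held at 19.8 mm. Lifting.

Emit:
{"op": "play_rows", "data": {
  "deltas": [
    [[-5,0,0,0,0,0,12],[-10,0,0,0,0,0,12],[-15,0,0,0,0,0,12],[-20,0,0,0,0,0,12],[-20,0,0,0,0,0,12],[-15,0,0,0,0,0,12],[-10,0,0,0,0,0,12],[0,0,0,0,0,0,12]]
  ]
}}

```text
time_s: 8.85
ee_pos: [0.5258, -0.2056, 0.1584]
eef_rot: [0.986, 1.569, -0.465]
force: [0.7, 0.1, -2.4]
grip_width: 0.0196
```

```bash
cat >> plan.py <<'E'
H=.062
def s2t(ps,rs): # scoop pose->reported tcp
    return ps+rs.apply([0,0,H]), rs*S2T
def tcp2s(p,r): return p+r.apply([H,0,0]), r*S2T.inv()
TRAY=(np.array([.4956,.3519,0]),1.5482); TOTE=(np.array([.518,.0506,0]),1.596)
def inframe(f,xyz): return f[0]+R.from_euler('z',f[1]).apply(xyz)
E
python3 - <<'E'
from plan import *
from station import viewer
p,r,o=cur(); print(o["time_s"],p,o["grip_width"],o["force"],o["moment"])
w=viewer.camera("wrist"); cv2.imwrite("pics/w7.png",w["img"][:,:,::-1])
s=viewer.camera("scene"); crop(s,320,80,440,200,5,"pics/s7.png")
ps,rs=tcp2s(p,r); print(ps)
print(proj(w,ps+rs.apply([(.057,-.018,.0025),(.057,.018,.0025),(.045,.01,.116),(.045,-.01,.116)])).round(1).tolist())
print((proj(s,ps+rs.apply([(.057,-.018,.0025),(.057,.018,.0025),(.03,.054,.0025),(-.057,.056,.046),(-.057,-.056,.046)]))-[320,80])*5)
# plan to above tray -x end
pt,rt=s2t(inframe(TRAY,[-.085,-.002,.085]),tiltscoop(TRAY[1],0)); rows(p,r,pt,rt,14)
E
```

```text
8.85 [ 0.52582864 -0.20557634  0.15844135] 0.019613189399106775 [ 0.65362827  0.10144898 -2.38034629] [-0.03775557  0.04711244 -0.02634481]
[ 0.52595185 -0.2056382   0.0964415 ]
[[342.9, 126.9], [294.7, 126.8], [296.2, 165.3], [341.8, 165.3]]
[[314.81362394 398.1419738 ]
 [355.10838615 414.39249271]
 [412.6796724  413.33002222]
 [473.39979312 314.9900432 ]
 [348.84296571 268.14368945]]
[0.8, 1.9, -33.8, 0.0102, 0.0001, -0.0001]
[0.8, 1.6, -33.8, 0.0102, 0.0001, -0.0001]
[0.8, 1.2, -33.8, 0.0102, 0.0001, -0.0001]
[0.8, 0.9, -33.8, 0.0102, 0.0001, -0.0001]
[0.8, 0.5, -33.8, 0.0102, 0.0001, -0.0001]
[0.8, 0.2, -33.8, 0.0102, 0.0001, -0.0001]
[0.8, -0.2, -33.8, 0.0102, 0.0001, -0.0001]
[0.8, -0.5, -33.8, 0.0102, 0.0001, -0.0001]
[0.8, -0.9, -33.8, 0.0102, 0.0001, -0.0001]
[0.8, -1.2, -33.8, 0.0102, 0.0001, -0.0001]
[0.8, -1.5, -33.8, 0.0102, 0.0001, -0.0001]
[0.8, -1.9, -33.8, 0.0102, 0.0001, -0.0001]
[0.8, -2.2, -33.7, 0.0102, 0.0001, -0.0001]
[0.8, -2.6, -33.7, 0.0102, 0.0001, -0.0001]
```

View pics/w7.png

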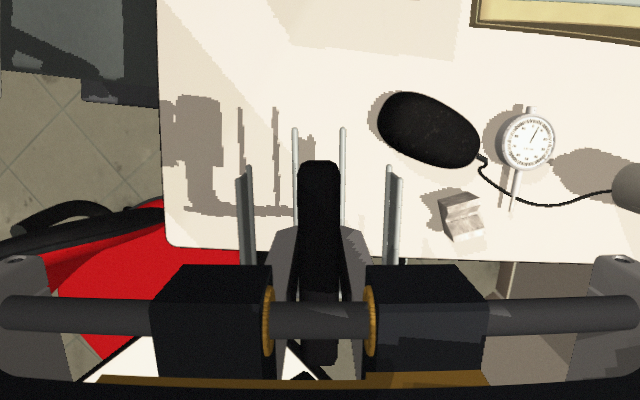

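View pics/s7.png

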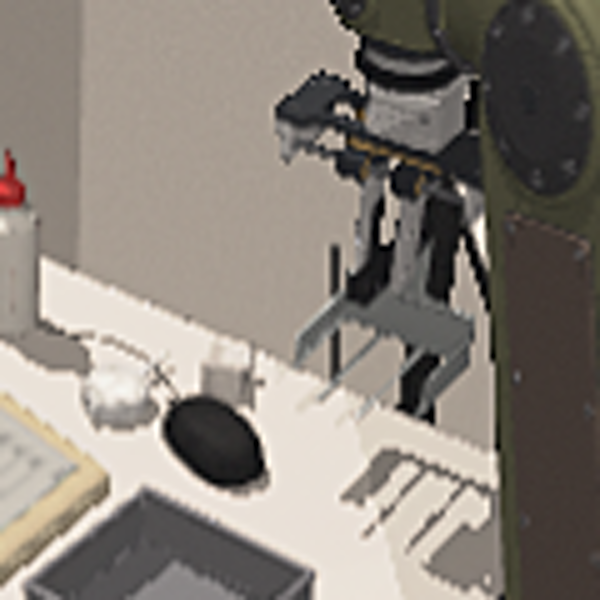

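The scoop is lifted and level (wrist: tips at (295,128) and (343,128), as before the lift). Moving over the bare end of the tray.

Emit:
{"op": "play_rows", "data": {
  "deltas": [
    [[0,1.9,-20,0.0102,0,0,12],[0,1.6,-33.8,0.0102,0,0,12],[0,1.2,-33.8,0.0102,0,0,12],[0,0.9,-33.8,0.0102,0,0,12],[0,0.5,-33.8,0.0102,0,0,12],[0,0.2,-33.8,0.0102,0,0,12],[0,-0.2,-33.8,0.0102,0,0,12],[0,-0.5,-33.8,0.0102,0,0,12]]
  ]
}}

```text
time_s: 9.75
ee_pos: [0.5091, 0.0523, 0.156]
eef_rot: [-1.572, 1.569, -3.105]
force: [1.1, -0.9, -3.5]
grip_width: 0.0194
```

Emit:
{"op": "play_rows", "data": {
  "deltas": [
    [[0.8,-0.9,-33.8,0.0102,0,0,12],[0.8,-1.2,-33.8,0.0102,0,0,12],[0.8,-1.5,-33.8,0.0102,0,0,12],[0.8,-1.9,-33.8,0.0102,0,0,12],[0.8,-2.2,-33.7,0.0102,0,0,12],[0.8,-2.6,-33.7,0.0102,0,0,12],[0,0,-13.8,0,0,0,12],[0,0,0,0,0,0,12],[0,0,0,0,0,0,12]]
  ]
}}

```text
time_s: 10.65
ee_pos: [0.4972, 0.2665, 0.1515]
eef_rot: [-0.86, 1.57, -2.454]
force: [-0.2, -0.5, -2.8]
grip_width: 0.0198
```

Run:
```python
from plan import *
from station import viewer
p,r,o=cur(); print(o["time_s"],p,o["grip_width"],o["force"],o["qpos"].round(2))
w=viewer.camera("wrist"); cv2.imwrite("pics/w8.png",w["img"][:,:,::-1])
t=viewer.camera("top"); 
ps,rs=tcp2s(p,r); print(ps)
def tf(q): return R.from_euler('z',-TRAY[1]).apply(q-TRAY[0])
print("in tray",tf(ps))
im=t["img"][:,:,::-1].copy()
im=cv2.resize(im[180:270,200:320],None,fx=6,fy=6,interpolation=cv2.INTER_CUBIC)
for q in (proj(t,ps+rs.apply([(.057,-.018,.0025),(.057,.018,.0025),(.03,.054,.0025),(.03,-.054,.0025)]))-[200,180]+.5)*6: cv2.circle(im,tuple(int(v) for v in q),3,(0,0,255),-1)
cv2.imwrite("pics/t8.png",im)
wq=proj(w,[inframe(TRAY,c) for c in ((.152,.067,.046),(.152,-.067,.046),(-.152,.067,.046),(-.152,-.067,.046))]); print(wq.round(0).tolist())
pt,rt=s2t(inframe(TRAY,[-.083,-.002,.008]),tiltscoop(TRAY[1],0)); rows(p,r,pt,rt,1)
```

```text
10.65 [0.49716888 0.26648555 0.15154546] 0.019811884962757053 [-0.16168763 -0.49688511 -2.77167675] [ 0.43  0.35  1.51 -0.    1.28  0.45]
[0.49711256 0.26643927 0.08954551]
in tray [-0.08540474 -0.00344311  0.08954551]
[[231.0, -101.0], [398.0, -101.0], [245.0, 256.0], [385.0, 256.0]]
[81.5, -1.4, -2.4, -0.0, 0.0008, 0.0009]
```

View pics/w8.png

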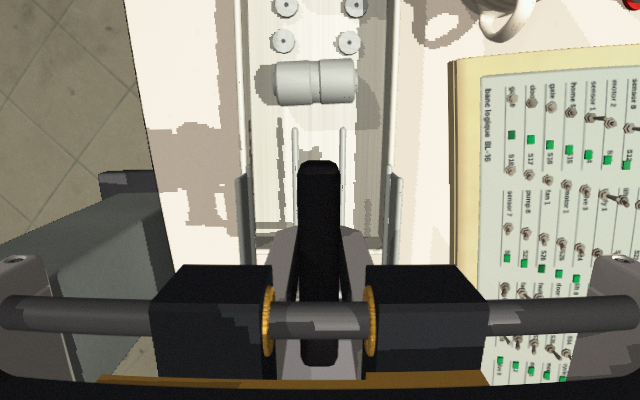

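View pics/t8.png

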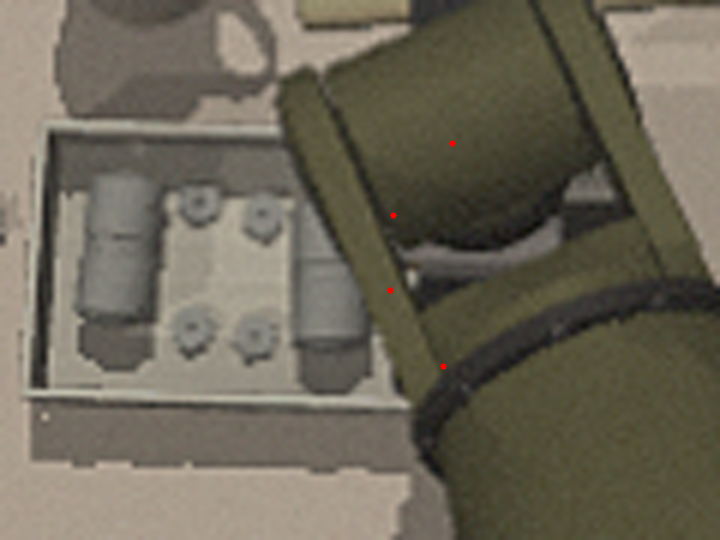

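Run:
```python
from plan import *
import pickle
from station import viewer
w=viewer.camera("wrist"); pickle.dump(w,open("c8.pkl","wb"))
im=cv2.resize(w["img"][0:200,220:420,::-1],None,fx=3.9,fy=3,interpolation=cv2.INTER_CUBIC)
def dr(a,b,c):
    q=((proj(w,[inframe(TRAY,a),inframe(TRAY,b)])-[220,0]+.5)*[3.9,3]).astype(int); cv2.line(im,tuple(q[0].tolist()),tuple(q[1].tolist()),c,1)
for y in(-1,1):
    dr((-.1,y*.069,.045),(.1,y*.069,.045),(0,0,255)); dr((-.1,y*.065,.004),(.1,y*.065,.004),(255,0,0)); dr((-.1,y*.065,.045),(.1,y*.065,.045),(0,255,0))
cv2.imwrite("pics/w9.png",im)
def tf(q): return R.from_euler('z',-TRAY[1]).apply(q-TRAY[0])
print("slugs px->tray", tf(back(w,[(287,5),(355,5),(284,41),(349,42)],.010)).round(4).tolist())
print("roller1 ends at z .034?", tf(back(w,[(275,84),(355,80)],.024)).round(4).tolist())
```

```text
slugs px->tray [[0.0792, 0.0253, 0.01], [0.0792, -0.0373, 0.01], [0.0474, 0.0286, 0.01], [0.0464, -0.0322, 0.01]]
roller1 ends at z .034? [[0.0073, 0.0362, 0.024], [0.0108, -0.0371, 0.024]]
```

View pics/w9.png

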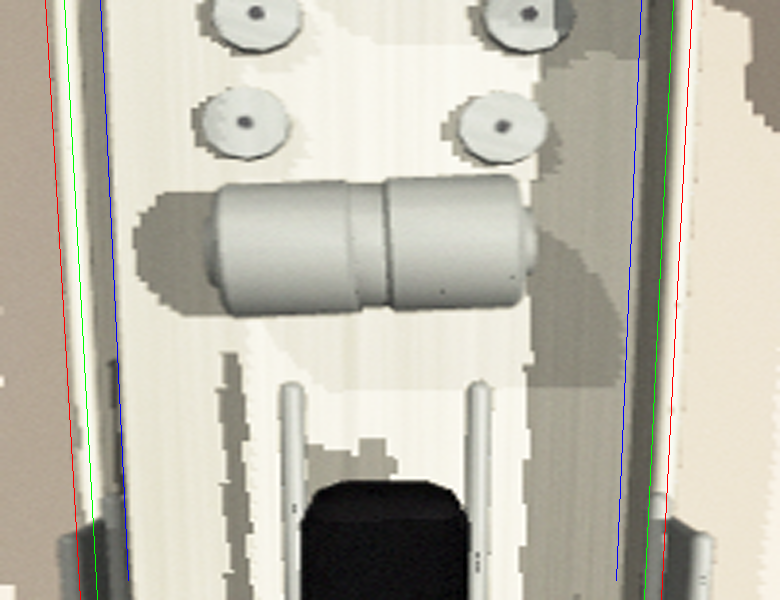

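The overlay shows the real rim about 2 mm further right than modelled, and the scoop's tips pass between the slug rows. Lowering into the bare end.

Emit:
{"op": "play_rows", "data": {
  "deltas": [
    [[10,-0.6,-2,0,0,0,12],[15,0,0,0,0,0,12],[15,0,0,0,0,0,12],[15,0,0,0,0,0,12],[13,0,0,0,0,0,12],[8,0,0,0,0,0,12],[3,0,0,0,0,0,12],[0,0,0,0,0,0,12],[0,0,0,0,0,0,12]]
  ]
}}

```text
time_s: 11.7
ee_pos: [0.497, 0.2694, 0.0737]
eef_rot: [2.016, 1.57, 0.423]
force: [-0.1, 1.1, -1.7]
grip_width: 0.0195
```

Emit:
{"op": "play_rows", "data": {
  "deltas": [
    [[1,0,0,0,0,0,12],[1,0,0,0,0,0,12],[0,0,0,0,0,0,12]]
  ]
}}

```text
time_s: 12.0
ee_pos: [0.4967, 0.2693, 0.0712]
eef_rot: [2.135, 1.571, 0.542]
force: [-0.6, 0.9, -3.0]
grip_width: 0.0195
```

```bash
cat >> plan.py <<'E'
def tf(q): return R.from_euler('z',-TRAY[1]).apply(q-TRAY[0])
def rep():
    p,r,o=cur(); ps,rs=tcp2s(p,r)
    x=rs.apply([1,0,0]); y=rs.apply([0,1,0])
    print("t",o["time_s"],"scoop in tray",tf(ps).round(4),"pitchup",round(np.arcsin(x[2]),4),"roll",round(np.arcsin(y[2]),4),"yaw-tray",round(np.arctan2(x[1],x[0])-TRAY[1],4),"F",o["force"].round(1),"M",o["moment"].round(2),"g",round(o["grip_width"],4))
E
python3 -c "
from plan import *
rep()"
```

```text
t 12.0 scoop in tray [-0.0826 -0.003   0.0092] pitchup 0.0001 roll -0.0001 yaw-tray -0.0002 F [-0.6  0.9 -3. ] M [-0.02  0.07 -0.02] g 0.0195
```

Still in the air (F ≈ -3 is the scoop's own weight). I'll step down to the floor.

Emit:
{"op": "play_rows", "data": {
  "deltas": [
    [[1.5,-1,0,0,0,0,12],[1.5,0,0,0,0,0,12],[1,0,0,0,0,0,12],[0,0,0,0,0,0,12]]
  ]
}}

```text
time_s: 12.4
ee_pos: [0.4956, 0.2692, 0.067]
eef_rot: [-1.02, 1.571, -2.613]
force: [-0.3, 1.3, -2.8]
grip_width: 0.0194
```

Emit:
{"op": "play_rows", "data": {
  "deltas": [
    [[1,0,0,0,0,0,12],[0,0,0,0,0,0,12]]
  ]
}}

```text
time_s: 12.6
ee_pos: [0.4958, 0.2693, 0.0662]
eef_rot: [1.963, 1.571, 0.369]
force: [0.8, -0.7, -2.8]
grip_width: 0.0196
```

```bash
python3 -c "
from plan import *
rep()
from station import viewer
w=viewer.camera('wrist'); cv2.imwrite('pics/w10.png',w['img'][:,:,::-1])"
```

```text
t 12.6 scoop in tray [-0.0826 -0.0021  0.0042] pitchup 0.0001 roll -0.0002 yaw-tray -0.0002 F [ 0.8 -0.7 -2.8] M [-0.    0.08 -0.03] g 0.0196
```

View pics/w10.png

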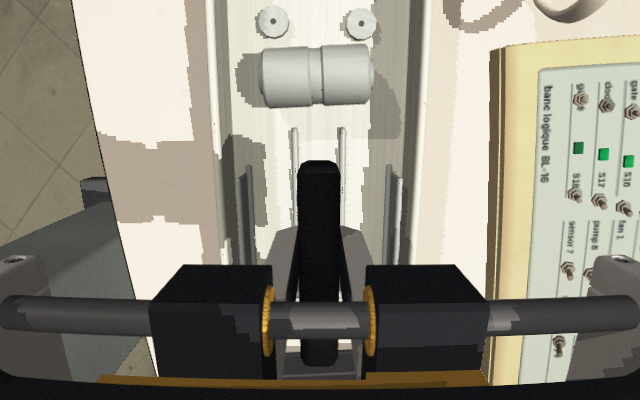

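Emit:
{"op": "play_rows", "data": {
  "deltas": [
    [[0.8,0,0,0,0,0,12],[0,0,0,0,0,0,12]]
  ]
}}

```text
time_s: 12.85
ee_pos: [0.4958, 0.2694, 0.066]
eef_rot: [2.18, 1.57, 0.587]
force: [-2.1, -0.3, 3.9]
grip_width: 0.0193
```

Emit:
{"op": "play_rows", "data": {
  "deltas": [
    [[0.8,0,0,0,0,0,12],[0,0,0,0,0,0,12]]
  ]
}}

```text
time_s: 13.05
ee_pos: [0.4959, 0.2695, 0.066]
eef_rot: [2.133, 1.57, 0.54]
force: [-6.5, -1.6, 13.3]
grip_width: 0.0197
```

```bash
python3 -c "
from plan import *
rep()"
```

```text
t 13.05 scoop in tray [-0.0823 -0.0022  0.004 ] pitchup 0.0006 roll -0.001 yaw-tray -0.0002 F [-6.5 -1.6 13.3] M [-0.41  1.32 -0.04] g 0.0197
```

Floor contact is at a reported z of 0.066. I'll raise a hair and push along.

Emit:
{"op": "play_rows", "data": {
  "deltas": [
    [[-1.6,0,0,0,0,0,12],[0,0,-4,0,0,0,12],[0,0,-6,0,0,0,12],[0,0,-7,0,0,0,12],[0,0,-7,0,0,0,12],[0,0,-7,0,0,0,12],[0,0,-7,0,0,0,12],[0,0,-7,0,0,0,12],[0,0,-7,0,0,0,12],[0,0,-7,0,0,0,12]]
  ]
}}

```text
time_s: 14.05
ee_pos: [0.4976, 0.3283, 0.0671]
eef_rot: [1.028, 1.569, -0.566]
force: [-2.3, -24.8, 36.6]
grip_width: 0.0199
```

```bash
python3 -c "
from plan import *
rep()
from station import viewer
w=viewer.camera('wrist'); cv2.imwrite('pics/w11.png',w['img'][:,:,::-1])
w=viewer.camera('top'); crop(w,200,180,320,260,6,'pics/t11.png')"
```

```text
t 14.05 scoop in tray [-0.0236 -0.0026  0.0051] pitchup -0.0008 roll -0.0013 yaw-tray -0.0002 F [ -2.3 -24.8  36.6] M [-5.26  0.72  0.04] g 0.0199
```

View pics/w11.png

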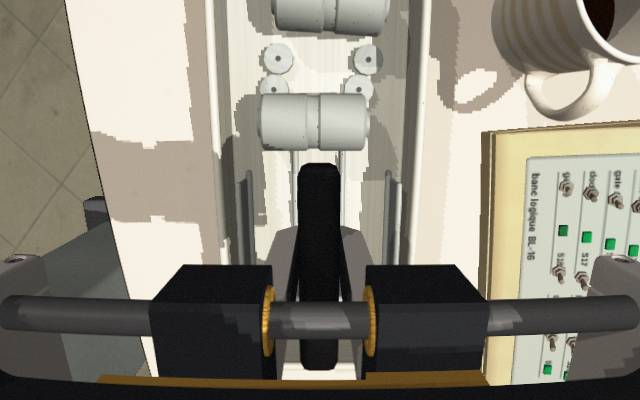

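View pics/t11.png

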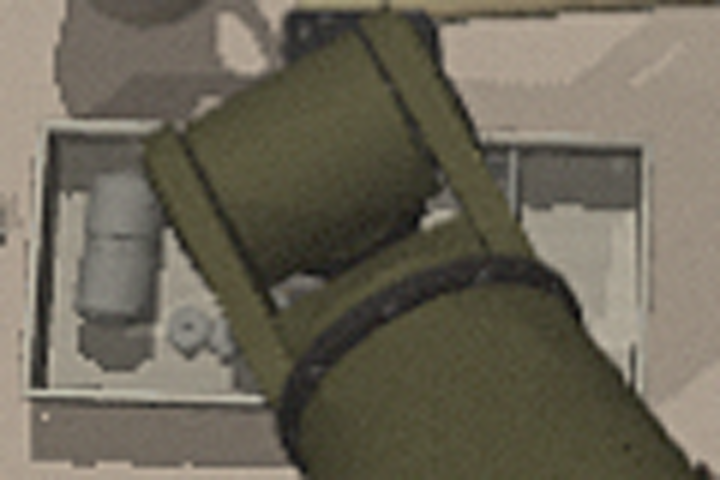

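Emit:
{"op": "play_rows", "data": {
  "deltas": [
    [[-1.5,0,2,0,0,0,12],[-0.5,0,0,0,0,0,12]]
  ]
}}

```text
time_s: 14.35
ee_pos: [0.4965, 0.3262, 0.0675]
eef_rot: [-1.279, 1.569, -2.872]
force: [0.1, -1.4, -3.9]
grip_width: 0.0192
```

```bash
python3 -c "
from plan import *
rep()
from station import viewer
w=viewer.camera('wrist'); cv2.imwrite('pics/w12.png',cv2.resize(w['img'][0:200,200:440,::-1],None,fx=3.3,fy=3,interpolation=cv2.INTER_CUBIC))
for z in (.024,.03): print(z,[tf(back(w,[(316,v)],z+.012))[0].round(4).tolist() for v in (93,150)])
p,r,o=cur();ps,rs=tcp2s(p,r)
print(proj(w,ps+rs.apply([(.057,-.018,.0025),(.057,.018,.0025),(.045,.01,.116),(.045,-.01,.116)])).round(1).tolist())
"
```

```text
t 14.35 scoop in tray [-0.0257 -0.0014  0.0055] pitchup -0.0004 roll 0.0013 yaw-tray -0.0001 F [ 0.1 -1.4 -3.9] M [-0.2  -0.02  0.02] g 0.0192
0.024 [[0.0543, 0.0003, 0.036], [0.0169, 0.0004, 0.036]]
0.03 [[0.054, 0.0003, 0.042], [0.0176, 0.0003, 0.042]]
[[342.8, 126.8], [294.6, 126.8], [296.0, 165.2], [341.6, 165.2]]
```

View pics/w12.png

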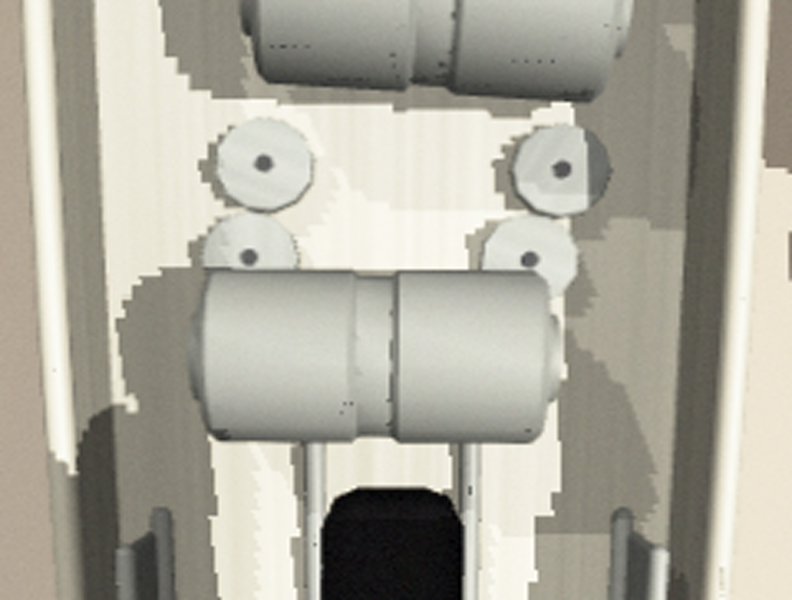

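Roller 1 has climbed onto the tips (centre at tray x≈0.035, tips at 0.032), and the slugs lie free on both sides. I'll keep pushing with the scoop slightly raised.

Emit:
{"op": "play_rows", "data": {
  "deltas": [
    [[0,0,-3,0,0,0,12],[0,0,-4,0,0,0,12],[0,0,-5,0,0,0,12],[0,0,-5,0,0,0,12],[0,0,-5,0,0,0,12]]
  ]
}}

```text
time_s: 14.9
ee_pos: [0.4974, 0.3488, 0.0681]
eef_rot: [-1.564, 1.571, 3.126]
force: [-1.0, -0.6, -4.2]
grip_width: 0.0196
```

```bash
python3 -c "
from plan import *
rep()
from station import viewer
w=viewer.camera('wrist'); cv2.imwrite('pics/w13.png',cv2.resize(w['img'][0:200,200:440,::-1],None,fx=3.3,fy=3,interpolation=cv2.INTER_CUBIC))
"
```

```text
t 14.9 scoop in tray [-0.0031 -0.0019  0.0061] pitchup -0.0 roll 0.0001 yaw-tray -0.0001 F [-1.  -0.6 -4.2] M [-0.32  0.1  -0.03] g 0.0196
```

View pics/w13.png

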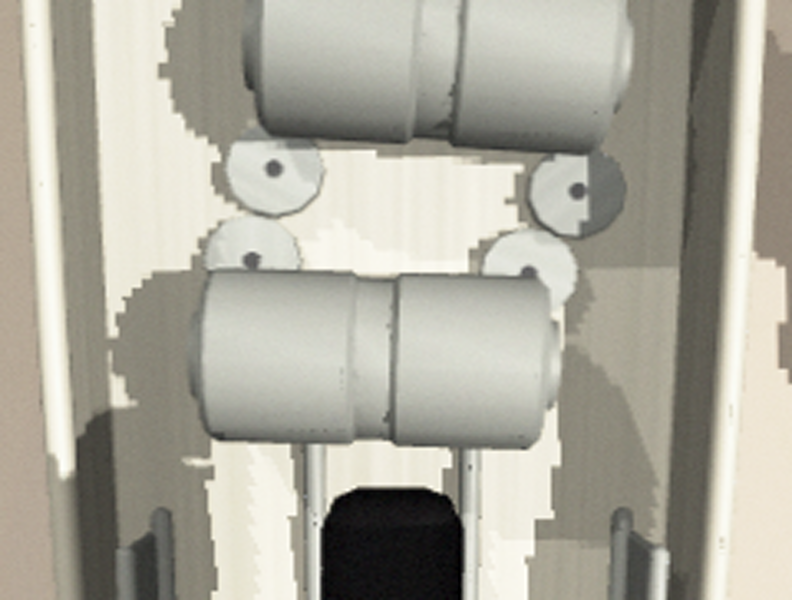

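Emit:
{"op": "play_rows", "data": {
  "deltas": [
    [[0,0,-4,0,0,0,12],[0,0,-4,0,0,0,12],[0,0,-4,0,0,0,12],[0,0,-4,0,0,0,12],[0,0,-4,0,0,0,12]]
  ]
}}

```text
time_s: 15.45
ee_pos: [0.498, 0.3686, 0.0682]
eef_rot: [2.581, 1.571, 0.987]
force: [0.2, -0.5, -4.3]
grip_width: 0.0192
```

```bash
python3 -c "
from plan import *
rep()
from station import viewer
w=viewer.camera('wrist'); cv2.imwrite('pics/w14.png',cv2.resize(w['img'][0:200,200:440,::-1],None,fx=3.3,fy=3,interpolation=cv2.INTER_CUBIC))
"
```

```text
t 15.45 scoop in tray [ 0.0168 -0.002   0.0062] pitchup 0.0001 roll -0.0001 yaw-tray -0.0002 F [ 0.2 -0.5 -4.3] M [-0.15  0.06  0.01] g 0.0192
```

View pics/w14.png

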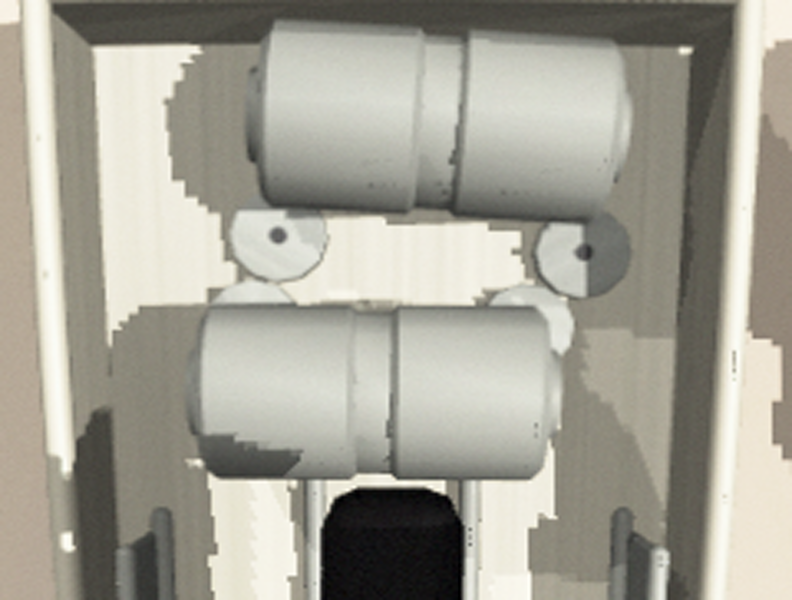

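Roller 1 is riding on the tines and the slugs stay in the gaps. Continuing.

Emit:
{"op": "play_rows", "data": {
  "deltas": [
    [[0,0,-4,0,0,0,12],[0,0,-5,0,0,0,12],[0,0,-5,0,0,0,12],[0,0,-5,0,0,0,12],[0,0,-5,0,0,0,12],[0,0,-5,0,0,0,12]]
  ]
}}

```text
time_s: 16.1
ee_pos: [0.4986, 0.3977, 0.0681]
eef_rot: [1.618, 1.571, 0.024]
force: [1.1, -0.9, -3.5]
grip_width: 0.0195
```

```bash
python3 -c "
from plan import *
rep()
from station import viewer
w=viewer.camera('wrist'); cv2.imwrite('pics/w15.png',cv2.resize(w['img'][0:200,200:440,::-1],None,fx=3.3,fy=3,interpolation=cv2.INTER_CUBIC))
"
```

```text
t 16.1 scoop in tray [ 0.0459 -0.002   0.0061] pitchup 0.0 roll -0.0 yaw-tray -0.0002 F [ 1.1 -0.9 -3.5] M [-0.13  0.11 -0.01] g 0.0195
```

View pics/w15.png

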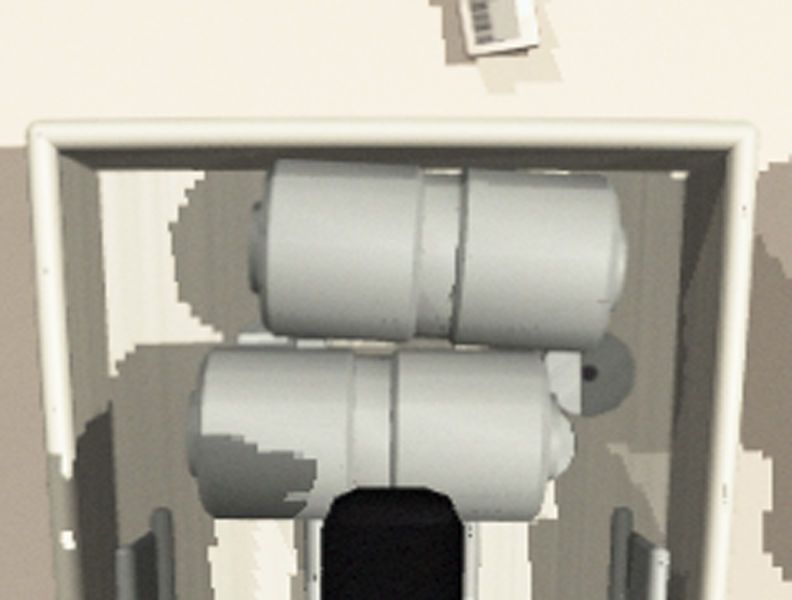

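Emit:
{"op": "play_rows", "data": {
  "deltas": [
    [[0,0,-4,0,0,0,12],[0,0,-4,0,0,0,12],[0,0,-4,0,0,0,12],[0,0,-4,0,0,0,12],[0,0,-4,0,0,0,12],[0,0,-4,0,0,0,12],[0,0,0,0,0,0,12]]
  ]
}}

```text
time_s: 16.85
ee_pos: [0.4989, 0.4214, 0.0677]
eef_rot: [-0.731, 1.57, -2.324]
force: [0.2, -1.9, -6.8]
grip_width: 0.0194
```

```bash
python3 -c "
from plan import *
rep()
from station import viewer
w=viewer.camera('wrist'); cv2.imwrite('pics/w16.png',cv2.resize(w['img'][0:220,200:440,::-1],None,fx=3.3,fy=2.7,interpolation=cv2.INTER_CUBIC))
"
```

```text
t 16.85 scoop in tray [ 0.0695 -0.0017  0.0057] pitchup -0.0007 roll 0.0006 yaw-tray 0.0001 F [ 0.2 -1.9 -6.8] M [-0.31  0.06  0.02] g 0.0194
```

View pics/w16.png

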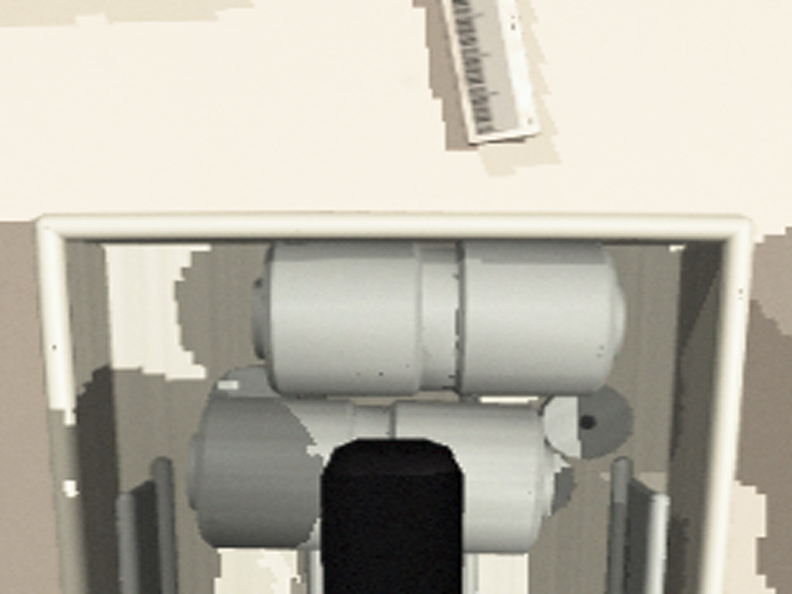

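Roller 2 sits against the end wall and the tips are working under it. Continuing slowly.

Emit:
{"op": "play_rows", "data": {
  "deltas": [
    [[0,0,-3,0,0,0,12],[0,0,-3,0,0,0,12],[0,0,-3,0,0,0,12],[0,0,-3,0,0,0,12],[0,0,-3,0,0,0,12],[0,0,-2,0,0,0,12],[0,0,0,0,0,0,12]]
  ]
}}

```text
time_s: 17.6
ee_pos: [0.5003, 0.4377, 0.0711]
eef_rot: [1.34, 1.569, -0.254]
force: [-5.9, -13.7, 17.5]
grip_width: 0.0192
```

```bash
python3 -c "
from plan import *
rep()
from station import viewer
w=viewer.camera('wrist'); cv2.imwrite('pics/w17.png',cv2.resize(w['img'][0:220,200:440,::-1],None,fx=3.3,fy=2.7,interpolation=cv2.INTER_CUBIC))
"
```

```text
t 17.6 scoop in tray [ 0.0858 -0.0029  0.0091] pitchup -0.0004 roll -0.0019 yaw-tray -0.0005 F [ -5.9 -13.7  17.5] M [-3.06  1.5   0.13] g 0.0192
```

View pics/w17.png

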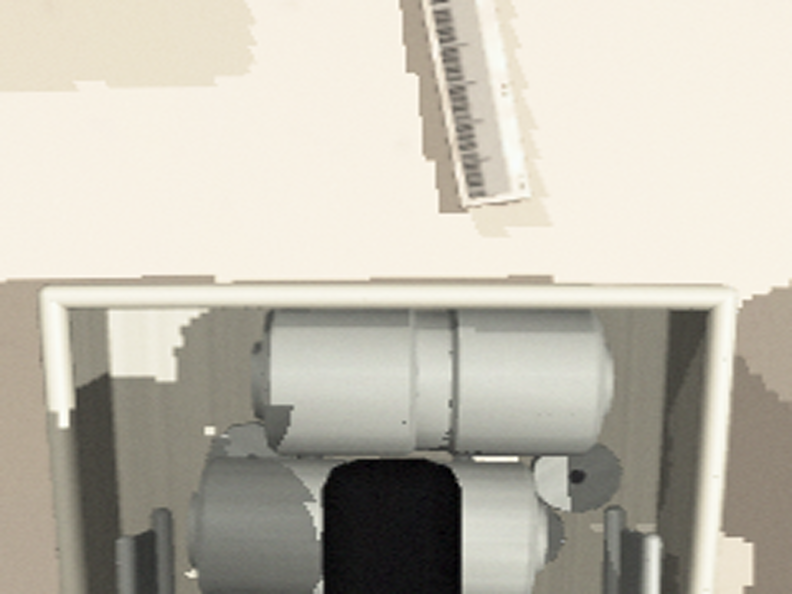

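Roller 2 (rows 114–167 in the full image) is about 13 mm behind the tips, so both rollers are over the tines. I'll back off 2 mm and tilt the nose up about the scoop's rear edge.

```bash
cat >> plan.py <<'E'
def pivot(ps,rs,pt_s,th0,th1,n,psi,move=(0,0,0)):
    "rotate scoop pitch th0->th1 about scoop point pt_s, world pt moves by move"
    p0=ps+rs.apply(pt_s); move=np.array(move); out=[]
    a=None
    for i in range(n+1):
        th=th0+(th1-th0)*i/n; q=tiltscoop(psi,th); b=s2t(p0+move*i/n-q.apply(pt_s),q)
        if a is not None:
            d=a[1].inv().apply(b[0]-a[0])*1e3; e=(a[1].inv()*b[1]).as_rotvec()
            out.append([round(float(v),1) for v in d]+[round(float(v),4) for v in e]); print(out[-1])
        a=b
E
python3 - <<'E'
from plan import *
p,r,o=cur();ps,rs=tcp2s(p,r)
psi=TRAY[1]
pivot(ps,rs,np.array([-.057,0,0]),0,np.radians(9),9,psi,R.from_euler('z',psi).apply([-.003,0,0.004]))
E
```

```text
[-1.4, 0.0, 1.4, 0.0, 0.0175, -0.0]
[-1.4, -0.0, 1.4, -0.0, 0.0175, 0.0]
[-1.4, -0.0, 1.4, -0.0, 0.0175, 0.0]
[-1.4, -0.0, 1.4, 0.0, 0.0175, 0.0]
[-1.5, 0.0, 1.4, 0.0, 0.0175, 0.0]
[-1.5, -0.0, 1.4, -0.0, 0.0175, -0.0]
[-1.5, -0.0, 1.4, -0.0, 0.0175, -0.0]
[-1.5, 0.0, 1.4, 0.0, 0.0175, 0.0]
[-1.5, -0.0, 1.4, 0.0, 0.0175, -0.0]
```

Emit:
{"op": "play_rows", "data": {
  "deltas": [
    [[0,0,2,0,0,0,12],[-1.4,0,1.4,0,0.0175,0,12],[-1.4,0,1.4,0,0.0175,0,12],[-1.4,0,1.4,0,0.0175,0,12],[-1.4,0,1.4,0,0.0175,0,12],[-1.5,0,1.4,0,0.0175,0,12]]
  ]
}}

```text
time_s: 18.25
ee_pos: [0.4993, 0.4284, 0.0747]
eef_rot: [-3.136, 1.483, 1.554]
force: [1.1, -2.6, -8.1]
grip_width: 0.0199
```

```bash
python3 -c "
from plan import *
rep()
from station import viewer
w=viewer.camera('wrist'); cv2.imwrite('pics/w18.png',cv2.resize(w['img'][0:220,200:440,::-1],None,fx=3.3,fy=2.7,interpolation=cv2.INTER_CUBIC))
"
```

```text
t 18.25 scoop in tray [ 0.082  -0.0019  0.0129] pitchup 0.0879 roll 0.0005 yaw-tray -0.0004 F [ 1.1 -2.6 -8.1] M [-1.38 -0.1  -0.05] g 0.0199
```

View pics/w18.png

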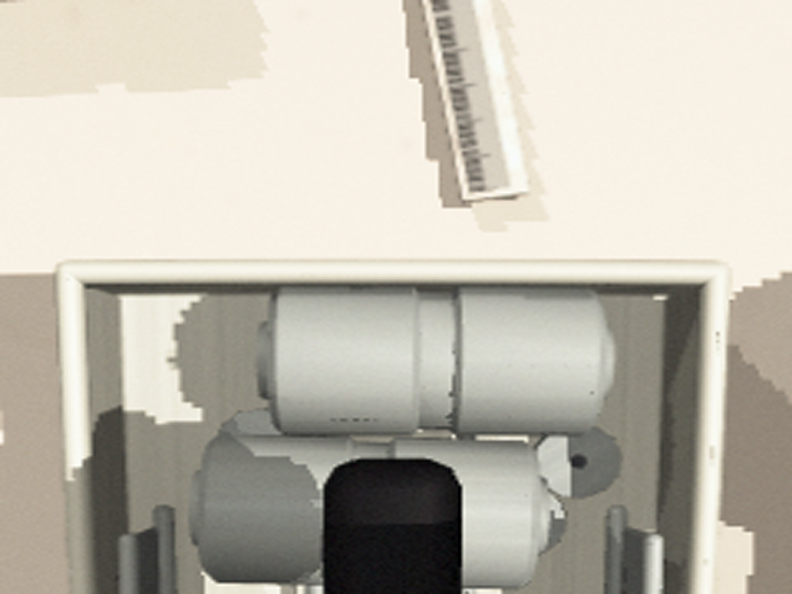

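Emit:
{"op": "play_rows", "data": {
  "deltas": [
    [[-1.5,0,1.4,0,0.0175,0,12],[-1.5,0,1.4,0,0.0175,0,12],[-1.5,0,1.4,0,0.0175,0,12],[-2,0,1.2,0,0.0175,0,12],[-3,0,1,0,0.0175,0,12],[0,0,0,0,0,0,12]]
  ]
}}

```text
time_s: 18.9
ee_pos: [0.4991, 0.4205, 0.0837]
eef_rot: [-3.138, 1.396, 1.551]
force: [-0.7, -6.8, -7.9]
grip_width: 0.0194
```

```bash
python3 -c "
from plan import *
rep()
from station import viewer
w=viewer.camera('wrist'); cv2.imwrite('pics/w19.png',cv2.resize(w['img'][0:220,200:440,::-1],None,fx=3.3,fy=2.7,interpolation=cv2.INTER_CUBIC))
w=viewer.camera('scene'); crop(w,220,180,360,300,5,'pics/s19.png')
"
```

```text
t 18.9 scoop in tray [ 0.0794 -0.0019  0.0227] pitchup 0.1752 roll 0.0006 yaw-tray -0.0007 F [-0.7 -6.8 -7.9] M [-2.15  0.27  0.01] g 0.0194
```

View pics/w19.png

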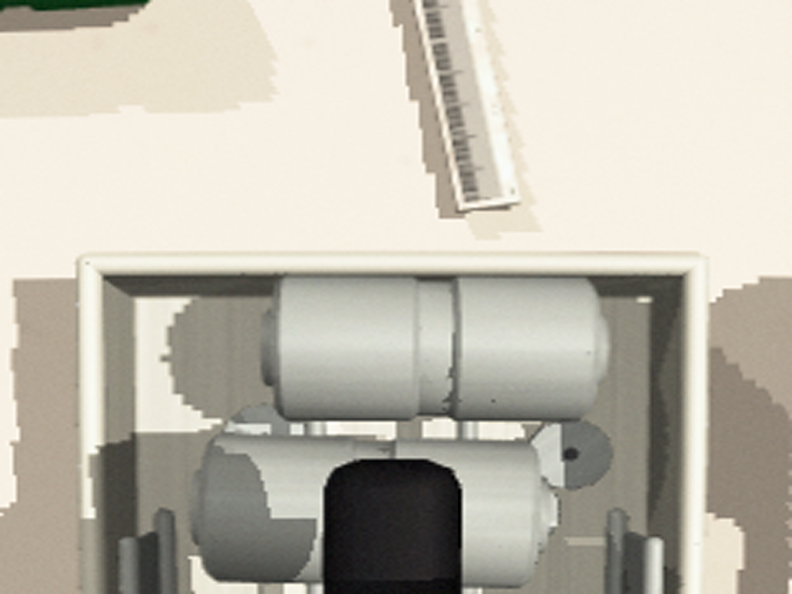

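View pics/s19.png

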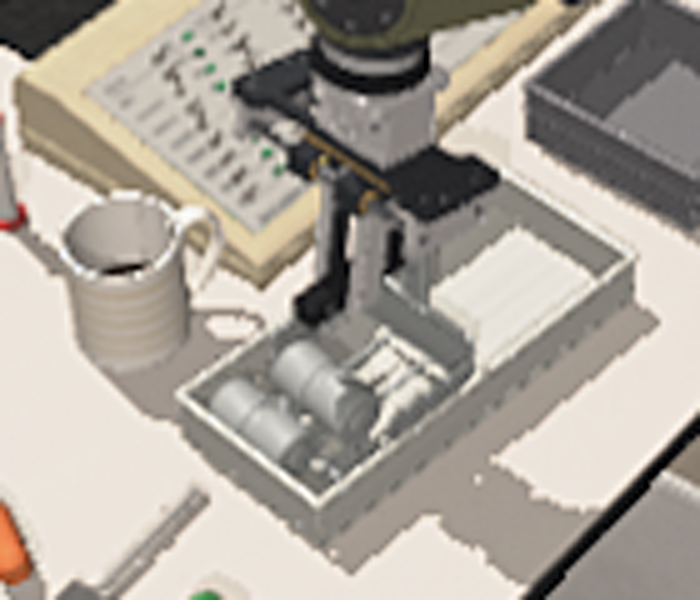

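The rollers didn't roll back. The scoop's side walls have moved in the wrist image (row 165 to 188), so the scoop seems to have pivoted nose-down in the grip during the last push. I'll measure that slip.

```bash
cat > slip.py <<'E'
from plan import *
from scipy.optimize import least_squares
import pickle
def slipfit(w,p,r,obs):
    pts=np.array([(.030,.054,.005),(.030,-.054,.005),(.023,.056,.030),(.023,-.056,.030),(.045,0,.116)])
    def f(v):
        rs=(r*S2T.inv()); ps0=p+r.apply([H,0,0])
        g=np.array([0,0,.105]); q=R.from_euler('y',v[0]) # + = nose down
        X=ps0+rs.apply(q.apply(pts-g)+g+[v[1],0,v[2]])
        return (proj(w,X)-obs)[:,1 if False else slice(None)].ravel()
    s=least_squares(f,[0,0,0]); return s.x,f(s.x).reshape(-1,2).round(1).tolist()
E
python3 - <<'E'
from slip import *
from station import viewer
p,r,o=cur(); w=viewer.camera("wrist")
obs=np.array([(249.4,188),(387.3,188),(237,200),(398.5,200),(319,169.8)])
print(slipfit(w,p,r,obs))
obs8=np.array([(248.5,165.5),(389.5,165),(239,175),(399.5,176),(319,160.5)])
print("baseline (same camera-tool geometry)",slipfit(w,p,r,obs8))
cv2.imwrite("pics/w20.png",cv2.resize(w["img"][100:300,220:420,::-1],None,fx=3.9,fy=3,interpolation=cv2.INTER_CUBIC))
E
```

```text
(array([ 0.15139501, -0.00383797,  0.0037184 ]), [[-0.8, -0.1], [1.5, -0.0], [1.9, 0.0], [-0.0, 0.1], [-0.2, -0.0]])
baseline (same camera-tool geometry) (array([ 0.02190392,  0.00156081, -0.00192184]), [[-0.3, -2.2], [-0.3, -1.6], [-0.2, 2.6], [-0.9, 1.7], [-0.2, -0.6]])
```

View pics/w20.png

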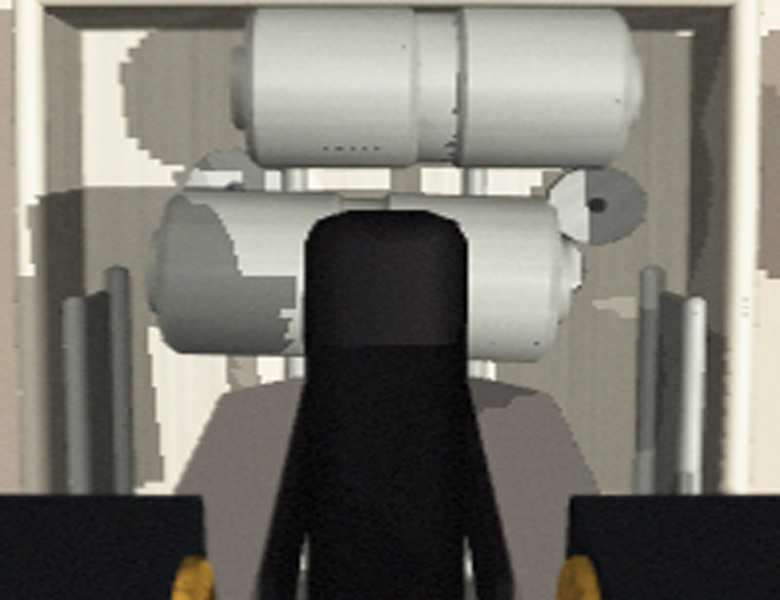

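```bash
cat >> plan.py <<'E'
PHI,DX,DZ=.14,-.005,.004
def setslip(phi,dx,dz):
    global PHI,DX,DZ; PHI,DX,DZ=phi,dx,dz
def _G():
    q=R.from_euler('y',PHI); g=np.array([0,0,.105]); return q, q.apply(-g)+g+[DX,0,DZ]
def tcp2s(p,r):
    q,o=_G(); rn=r*S2T.inv(); return p+r.apply([H,0,0])+rn.apply(o), rn*q
def s2t(ps,rs):
    q,o=_G(); rn=rs*q.inv(); r=rn*S2T; return ps-rn.apply(o)-r.apply([H,0,0]), r
E
python3 - <<'E'
from plan import *
import plan
from station import viewer
w=viewer.camera("wrist"); s=viewer.camera("scene")
for nm,sl in (("base",(.022,.0016,-.0019)),("now",(.151,-.0038,.0037)),("mid",(.14,-.005,.004))):
    plan.setslip(*sl); p,r,o=cur(); ps,rs=tcp2s(p,r); print(nm); rep()
    print("tips tray",tf(ps+rs.apply([.057,0,0])).round(4),"back",tf(ps+rs.apply([-.057,0,0])).round(4))
plan.setslip(.14,-.005,.004); ps,rs=tcp2s(p,r)
im=cv2.resize(w["img"][100:300,220:420,::-1],None,fx=3.9,fy=3,interpolation=cv2.INTER_CUBIC)
def dots(pts,c):
    for q in (proj(w,pts)-[220,100]+.5)*[3.9,3]: cv2.circle(im,tuple(int(v) for v in q),4,c,-1)
dots(ps+rs.apply([(.057,-.018,.0025),(.057,.018,.0025)]),(0,0,255))
dots(ps+rs.apply([(.03,-.054,.0025),(.03,.054,.0025),(.023,.056,.03),(.023,-.056,.03)]),(0,255,0))
# candidate roller2 on floor at wall, silhouette ends
for z,c in ((.024,(255,0,0)),(.035,(255,0,255))):
    dots([inframe(TRAY,[.130,y,z]) for y in (-.048,.028)]+[inframe(TRAY,[.110,y,z]) for y in (-.048,.028)],c)
cv2.imwrite("pics/w21.png",im)
E
```

```text
base
t 19.15 scoop in tray [ 0.0793 -0.0018  0.0203] pitchup 0.1524 roll 0.0006 yaw-tray -0.0002 F [-0.8 -6.  -7.8] M [-2.21  0.17  0.02] g 0.0193
tips tray [ 0.1356 -0.0018  0.029 ] back [ 0.023  -0.0018  0.0117]
now
t 19.15 scoop in tray [ 0.0595 -0.0018  0.0237] pitchup 0.0234 roll 0.0006 yaw-tray -0.0001 F [-0.8 -6.  -7.8] M [-2.21  0.17  0.02] g 0.0193
tips tray [ 0.1165 -0.0018  0.0251] back [ 0.0025 -0.0018  0.0224]
mid
t 19.15 scoop in tray [ 0.0594 -0.0018  0.0238] pitchup 0.0344 roll 0.0006 yaw-tray -0.0001 F [-0.8 -6.  -7.8] M [-2.21  0.17  0.02] g 0.0193
tips tray [ 0.1164 -0.0018  0.0258] back [ 0.0025 -0.0018  0.0219]
```

View pics/w21.png

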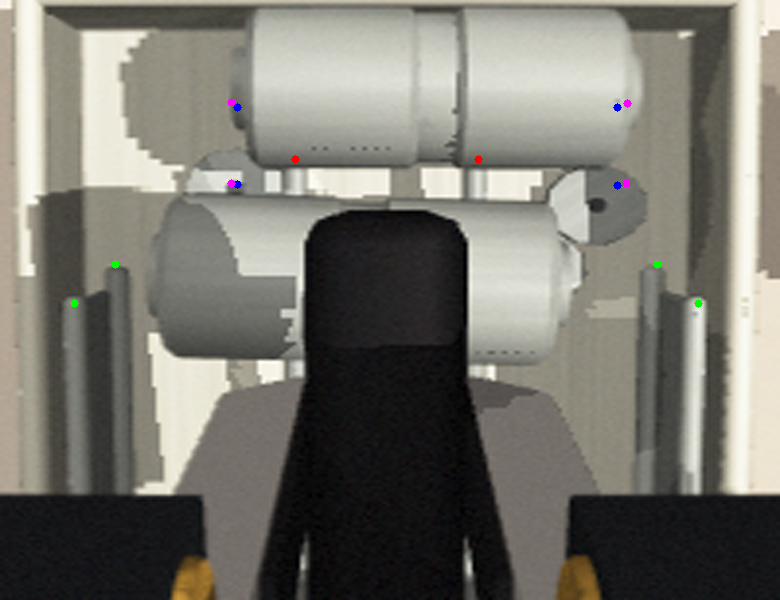

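The slip-corrected overlay (green) fits. The tips actually butt r2's side about 20 mm up, so only roller 1 is on the scoop. I'll tilt nose-up and retreat so roller 1 settles at the back plate, then re-approach roller 2 level.

Run:
```python
from plan import *
p,r,o=cur();ps,rs=tcp2s(p,r)
psi=TRAY[1]; x=rs.apply([1,0,0]); th=np.arcsin(x[2])
pivot(ps,rs,np.array([-.057,0,0]),th,.20,10,psi,R.from_euler('z',psi).apply([-.030,0,-.010]))
```

```text
[-0.8, -0.0, 4.0, -0.0, 0.0166, 0.0]
[-0.8, 0.0, 4.0, -0.0, 0.0166, -0.0]
[-0.9, -0.0, 4.0, -0.0, 0.0166, -0.0]
[-0.9, 0.0, 4.0, 0.0, 0.0166, 0.0]
[-1.0, -0.0, 4.0, -0.0, 0.0166, -0.0]
[-1.0, 0.0, 4.0, -0.0, 0.0166, 0.0]
[-1.1, -0.0, 4.0, 0.0, 0.0166, -0.0]
[-1.2, -0.0, 4.0, -0.0, 0.0166, -0.0]
[-1.2, -0.0, 4.0, -0.0, 0.0166, -0.0]
[-1.3, 0.0, 4.0, 0.0, 0.0166, 0.0]
```

Emit:
{"op": "play_rows", "data": {
  "deltas": [
    [[-0.8,0,4,0,0.0166,0,12],[-0.8,0,4,0,0.0166,0,12],[-0.9,0,4,0,0.0166,0,12],[-0.9,0,4,0,0.0166,0,12],[-1,0,4,0,0.0166,0,12],[-1,0,4,0,0.0166,0,12],[-1.1,0,4,0,0.0166,0,12],[-1.2,0,4,0,0.0166,0,12],[-1.2,0,4,0,0.0166,0,12],[-1.3,0,4,0,0.0166,0,12]]
  ]
}}

```text
time_s: 20.15
ee_pos: [0.4982, 0.3798, 0.0836]
eef_rot: [3.141, 1.228, 1.548]
force: [-0.2, -0.8, -4.2]
grip_width: 0.0194
```

```bash
cat >> plan.py <<'E'
def look(n,f=(3.3,2.4)):
    from station import viewer
    rep(); w=viewer.camera('wrist'); im=cv2.resize(w['img'][0:250,200:440,::-1],None,fx=f[0],fy=f[1],interpolation=cv2.INTER_CUBIC)
    p,r,o=cur(); ps,rs=tcp2s(p,r); print("tips",tf(ps+rs.apply([.057,0,0])).round(4),"back",tf(ps+rs.apply([-.057,0,0])).round(4))
    for q in (proj(w,ps+rs.apply([(.057,-.018,.0025),(.057,.018,.0025),(.03,-.054,.0025),(.03,.054,.0025),(.023,.056,.03),(.023,-.056,.03)]))-[200,0]+.5)*np.array(f): cv2.circle(im,tuple(int(v) for v in q),3,(0,0,255),-1)
    cv2.imwrite(f'pics/{n}.png',im); return w
E
python3 -c "
from plan import *
look('w22')
from station import viewer
w=viewer.camera('scene'); crop(w,220,180,360,300,5,'pics/s22.png')"
```

```text
t 20.15 scoop in tray [ 0.0286 -0.002   0.0234] pitchup 0.2024 roll -0.0001 yaw-tray -0.0002 F [-0.2 -0.8 -4.2] M [-0.52  0.08 -0.03] g 0.0194
tips [ 0.0837 -0.002   0.0346] back [-0.028  -0.002   0.0117]
```

View pics/w22.png

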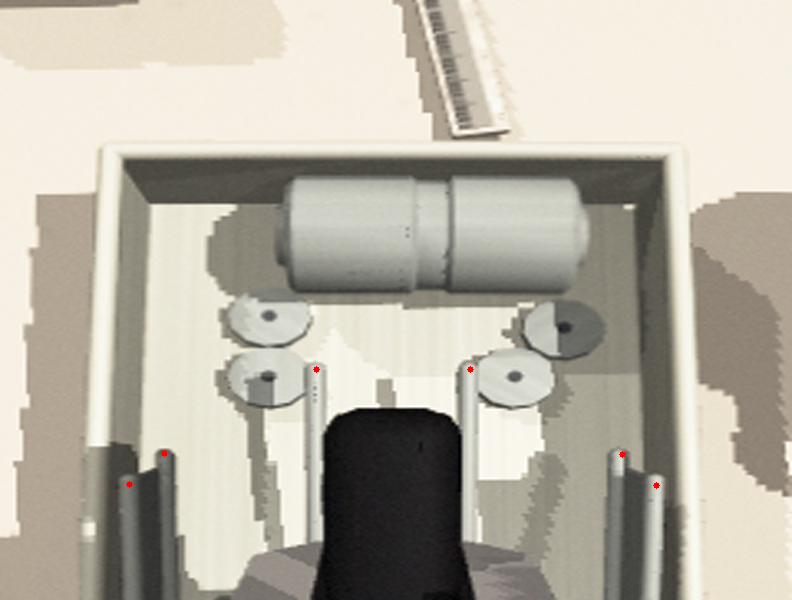

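View pics/s22.png

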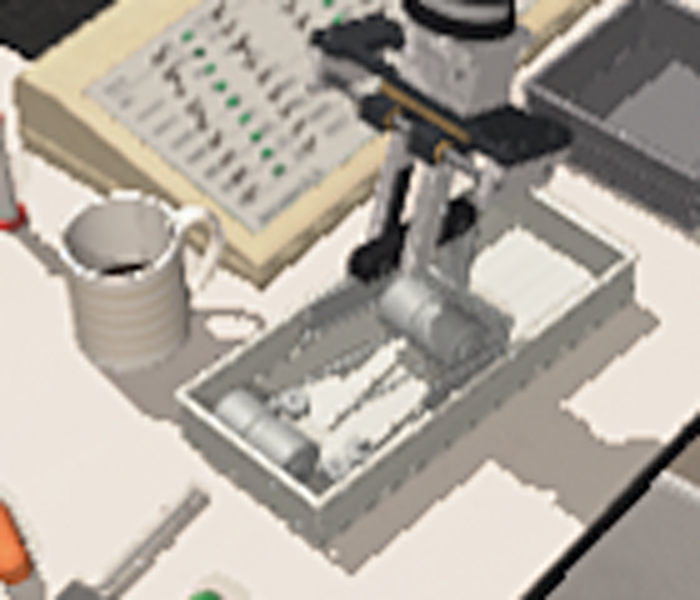

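Roller 1 now sits at the back plate (scene (430,320)), and roller 2 and all four slugs are on the tray floor. Measuring slugs relative to the scoop.

```bash
cat > meas.py <<'E'
from plan import *
from station import viewer
def m(px,z,f=(3.3,2.4)):
    w=viewer.camera('wrist'); return tf(back(w,np.array(px,float)/np.array(f)+[200,0]-.5,z)).round(4)
E
python3 - <<'E'
from meas import *
print("slugs",m([(270,316),(268,376),(563,327),(515,377)],.010).tolist())
print("r2 silhouette near/far",m([(430,291),(430,177)],.026).tolist())
print("rim outer L/R, end",m([(92,420),(697,420),(400,145)],.045).tolist(), "floor edges L R",m([(150,204),(637,204),(400,204)],.004).tolist())
p,r,o=cur();ps,rs=tcp2s(p,r); psi=TRAY[1]
E
```

```text
slugs [[0.1084, 0.0298, 0.01], [0.0866, 0.03, 0.01], [0.1043, -0.0459, 0.01], [0.0862, -0.0333, 0.01]]
r2 silhouette near/far [[0.1126, -0.0111, 0.026], [0.1533, -0.0113, 0.026]]
rim outer L/R, end [[0.0658, 0.0658, 0.045], [0.0658, -0.0705, 0.045], [0.1556, -0.0037, 0.045]] floor edges L R [[0.1541, 0.0636, 0.004], [0.1541, -0.0678, 0.004], [0.1538, -0.0038, 0.004]]
```

```bash
sed -i 's/^PHI,DX,DZ=.*/PHI,DX,DZ=.130,-.0054,.0056/' plan.py
python3 - <<'E'
from plan import *
p,r,o=cur();ps,rs=tcp2s(p,r); rep()
psi=TRAY[1]; x=rs.apply([1,0,0]); th=np.arcsin(x[2])
b=tf(ps+rs.apply([-.057,0,0])); print(b)
tgt=np.array([.066-.114,-.004,.008])
pivot(ps,rs,np.array([-.057,0,0]),th,.025,10,psi,R.from_euler('z',psi).apply(tgt-b))
E
```

```text
t 20.45 scoop in tray [ 0.0292 -0.002   0.025 ] pitchup 0.211 roll -0.0002 yaw-tray 0.0001 F [ 0.1  0.5 -4.7] M [-0.52  0.08 -0.04] g 0.0196
[-0.02657053 -0.00199742  0.01310574]
[1.2, 0.2, 1.3, 0.0, -0.0186, 0.0]
[1.2, 0.2, 1.3, -0.0, -0.0186, 0.0]
[1.3, 0.2, 1.3, 0.0, -0.0186, 0.0]
[1.3, 0.2, 1.3, -0.0, -0.0186, -0.0]
[1.3, 0.2, 1.3, 0.0, -0.0186, 0.0]
[1.4, 0.2, 1.3, 0.0, -0.0186, -0.0]
[1.4, 0.2, 1.3, -0.0, -0.0186, 0.0]
[1.5, 0.2, 1.3, -0.0, -0.0186, 0.0]
[1.5, 0.2, 1.3, 0.0, -0.0186, -0.0]
[1.5, 0.2, 1.3, -0.0, -0.0186, 0.0]
```

Emit:
{"op": "play_rows", "data": {
  "deltas": [
    [[1.2,0.2,1.3,0,-0.0186,0,12],[1.2,0.2,1.3,0,-0.0186,0,12],[1.3,0.2,1.3,0,-0.0186,0,12],[1.3,0.2,1.3,0,-0.0186,0,12],[1.3,0.2,1.3,0,-0.0186,0,12],[1.4,0.2,1.3,0,-0.0186,0,12],[1.4,0.2,1.3,0,-0.0186,0,12],[1.5,0.2,1.3,0,-0.0186,0,12],[1.5,0.2,1.3,0,-0.0186,0,12],[1.5,0.2,1.3,0,-0.0186,0,12]]
  ]
}}

```text
time_s: 21.45
ee_pos: [0.5003, 0.3717, 0.068]
eef_rot: [3.134, 1.415, 1.541]
force: [0.6, 0.0, -4.7]
grip_width: 0.0193
```

Emit:
{"op": "play_rows", "data": {
  "deltas": [
    [[1,0,0,0,0,0,12],[0,0,0,0,0,0,12]]
  ]
}}

```text
time_s: 21.65
ee_pos: [0.5004, 0.372, 0.0675]
eef_rot: [3.131, 1.414, 1.538]
force: [-3.4, 2.7, 8.4]
grip_width: 0.0199
```

Emit:
{"op": "play_rows", "data": {
  "deltas": [
    [[1,0,0,0,0,0,12],[0,0,0,0,0,0,12]]
  ]
}}

```text
time_s: 21.85
ee_pos: [0.5005, 0.3724, 0.0672]
eef_rot: [3.128, 1.413, 1.535]
force: [-5.8, 3.4, 12.1]
grip_width: 0.0193
```

Emit:
{"op": "play_rows", "data": {
  "deltas": [
    [[1,0,0,0,0,0,12],[0,0,0,0,0,0,12]]
  ]
}}

```text
time_s: 22.05
ee_pos: [0.5006, 0.373, 0.067]
eef_rot: [3.124, 1.413, 1.531]
force: [-7.1, 4.3, 17.6]
grip_width: 0.0197
```

```bash
python3 -c "
from plan import *
look('w23')"
```

```text
t 22.05 scoop in tray [ 0.0112 -0.0047  0.0092] pitchup 0.0282 roll -0.0027 yaw-tray 0.0005 F [-7.1  4.3 17.6] M [0.59 1.57 0.18] g 0.0197
tips [ 0.0681 -0.0046  0.0108] back [-0.0459 -0.0047  0.0076]
```

View pics/w23.png

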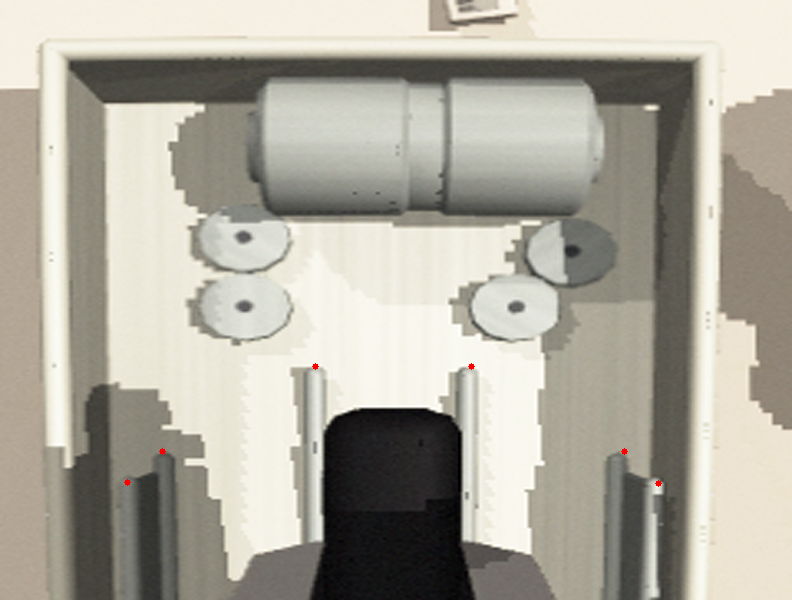

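Emit:
{"op": "play_rows", "data": {
  "deltas": [
    [[-2.8,0,0,0,-0.01,0,12],[0,0,-3,0,0,0,12],[0,0,-4,0,0,0,12],[0,0,-4,0,0,0,12],[0,0,-4,0,0,0,12],[0,0,-4,0,0,0,12],[0,0,-4,0,0,0,12]]
  ]
}}

```text
time_s: 22.8
ee_pos: [0.5005, 0.394, 0.0702]
eef_rot: [-3.14, 1.426, 1.549]
force: [-0.4, 0.1, -4.2]
grip_width: 0.0194
```

```bash
python3 -c "
from plan import *
look('w24')"
```

```text
t 22.8 scoop in tray [ 0.0314 -0.0039  0.0125] pitchup 0.0149 roll 0.0002 yaw-tray -0.0001 F [-0.4  0.1 -4.2] M [-0.1   0.09 -0.01] g 0.0194
tips [ 0.089  -0.0039  0.0135] back [-0.025  -0.0039  0.0118]
```

View pics/w24.png

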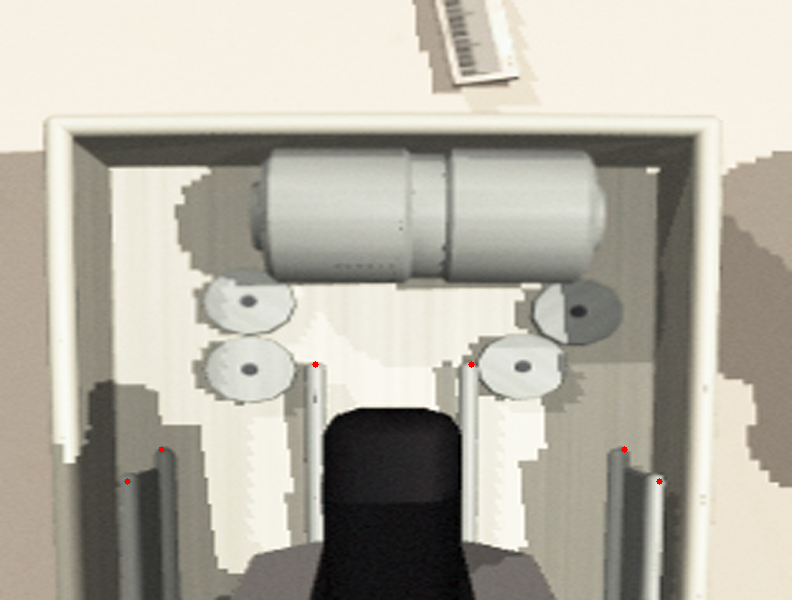

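Moving along the tool axis while pitched raised the scoop by about 3 mm, so I'll correct with world-frame steps.

```bash
sed -i 's/^PHI,DX,DZ=.*/PHI,DX,DZ=.130,-.0054,.0015/' plan.py
cat >> plan.py <<'E'
def wd(dx,dy,dz): # tray-frame mm -> tool frame mm
    p,r,o=cur(); v=R.from_euler('z',TRAY[1]).apply([dx,dy,dz]); print((dx,dy,dz),"->",r.inv().apply(v).round(2))
E
python3 -c "
from plan import *
rep()
wd(0,0,-1);wd(1,0,0);wd(0,1,0)"
```

```text
t 22.85 scoop in tray [ 0.0326 -0.0039  0.0086] pitchup 0.0152 roll -0.0 yaw-tray 0.0001 F [-0.6 -0.5 -4.5] M [-0.1   0.07 -0.02] g 0.0198
(0, 0, -1) -> [ 0.99 -0.    0.14]
(1, 0, 0) -> [ 0.14  0.   -0.99]
(0, 1, 0) -> [-0. -1. -0.]
```

Emit:
{"op": "play_rows", "data": {
  "deltas": [
    [[0,-1.5,0,0,0,0,12],[1.4,0,0.2,0,0,0,12],[1.4,0,0.2,0,0,0,12],[0,1.5,0,0,0,0,12],[0,1.5,0,0,0,0,12],[0,1.2,0,0,0,0,12],[0,0,0,0,0,0,12]]
  ]
}}

```text
time_s: 23.55
ee_pos: [0.5035, 0.3935, 0.0674]
eef_rot: [3.141, 1.426, 1.547]
force: [-0.6, 1.0, -4.9]
grip_width: 0.0199
```

```bash
python3 -c "
from plan import *
look('w25')"
```

```text
t 23.55 scoop in tray [ 0.0316 -0.0069  0.0057] pitchup 0.015 roll -0.0 yaw-tray -0.0005 F [-0.6  1.  -4.9] M [-0.16  0.01 -0.02] g 0.0199
tips [ 0.0886 -0.0069  0.0065] back [-0.0254 -0.0068  0.0048]
```

View pics/w25.png

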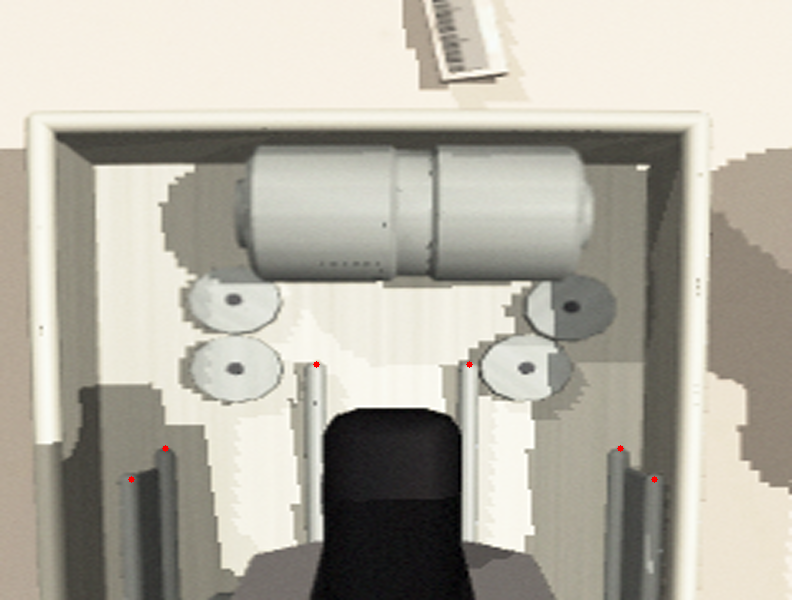

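Emit:
{"op": "play_rows", "data": {
  "deltas": [
    [[0.5,0,-3.5,0,0,0,12],[0.6,0,-4,0,0,0,12],[0.6,0,-4,0,0,0,12],[0.6,0,-4,0,0,0,12],[0.6,0,-4,0,0,0,12],[0.6,0,-4,0,0,0,12]]
  ]
}}

```text
time_s: 24.2
ee_pos: [0.5037, 0.4178, 0.0674]
eef_rot: [-3.141, 1.426, 1.548]
force: [0.2, -0.2, -5.4]
grip_width: 0.0195
```

```bash
python3 -c "
from plan import *
look('w26')"
```

```text
t 24.2 scoop in tray [ 0.0559 -0.0066  0.0056] pitchup 0.015 roll 0.0 yaw-tray -0.0001 F [ 0.2 -0.2 -5.4] M [-0.12  0.1   0.02] g 0.0195
tips [ 0.1134 -0.0066  0.0065] back [-0.0006 -0.0066  0.0048]
```

View pics/w26.png

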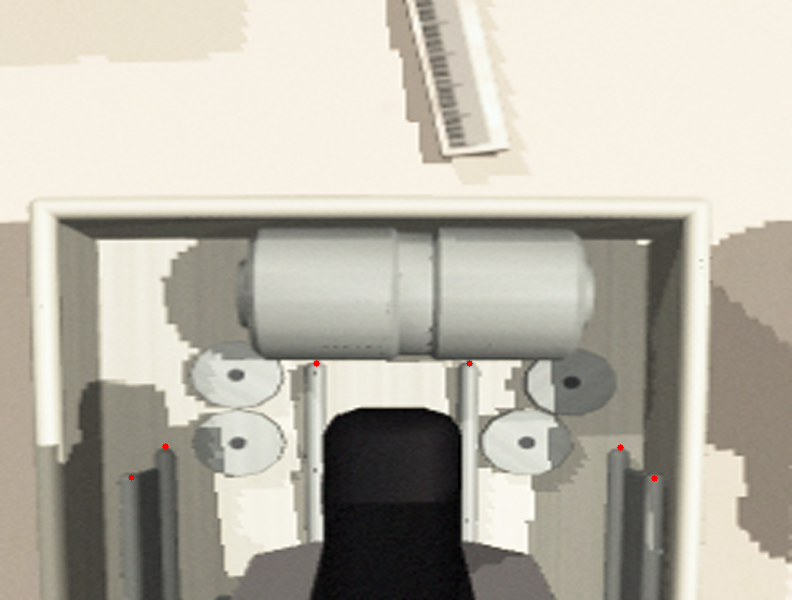

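The slugs sit in the gaps and the tips are about to go under roller 2. Slow push.

Emit:
{"op": "play_rows", "data": {
  "deltas": [
    [[0.4,0,-3,0,0,0,12],[0.4,0,-3,0,0,0,12],[0.4,0,-3,0,0,0,12],[0.4,0,-3,0,0,0,12],[0.3,0,-2,0,0,0,12],[0,0,0,0,0,0,12]]
  ]
}}

```text
time_s: 24.85
ee_pos: [0.5038, 0.4306, 0.0667]
eef_rot: [-3.131, 1.428, 1.559]
force: [-0.4, -5.3, -7.8]
grip_width: 0.0195
```

```bash
python3 -c "
from plan import *
look('w27')"
```

```text
t 24.85 scoop in tray [ 0.0685 -0.0063  0.005 ] pitchup 0.0123 roll 0.0015 yaw-tray -0.0001 F [-0.4 -5.3 -7.8] M [-1.76  0.18  0.02] g 0.0195
tips [ 0.1255 -0.0063  0.0057] back [ 0.0115 -0.0063  0.0042]
```

View pics/w27.png

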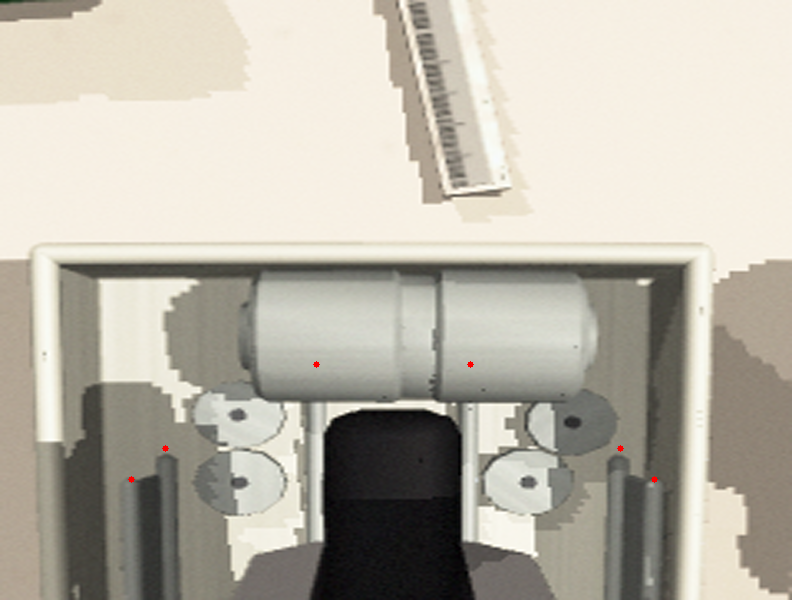

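Emit:
{"op": "play_rows", "data": {
  "deltas": [
    [[0.2,0,-2,0,0.008,0,12],[0.2,0,-2,0,0.008,0,12],[0.2,0,-2,0,0.008,0,12],[0,0,0,0,0,0,12]]
  ],
  "grip_force": 60
}}

```text
time_s: 25.3
ee_pos: [0.5042, 0.4378, 0.0677]
eef_rot: [-3.14, 1.401, 1.549]
force: [-1.1, -0.5, -6.9]
grip_width: 0.0193
```

```bash
python3 -c "
from plan import *
look('w28')"
```

```text
t 25.3 scoop in tray [ 0.0774 -0.0066  0.0058] pitchup 0.0394 roll 0.0002 yaw-tray -0.0003 F [-1.1 -0.5 -6.9] M [-0.41  0.05  0.01] g 0.0193
tips [ 0.1343 -0.0066  0.0081] back [ 0.0203 -0.0066  0.0036]
```

View pics/w28.png

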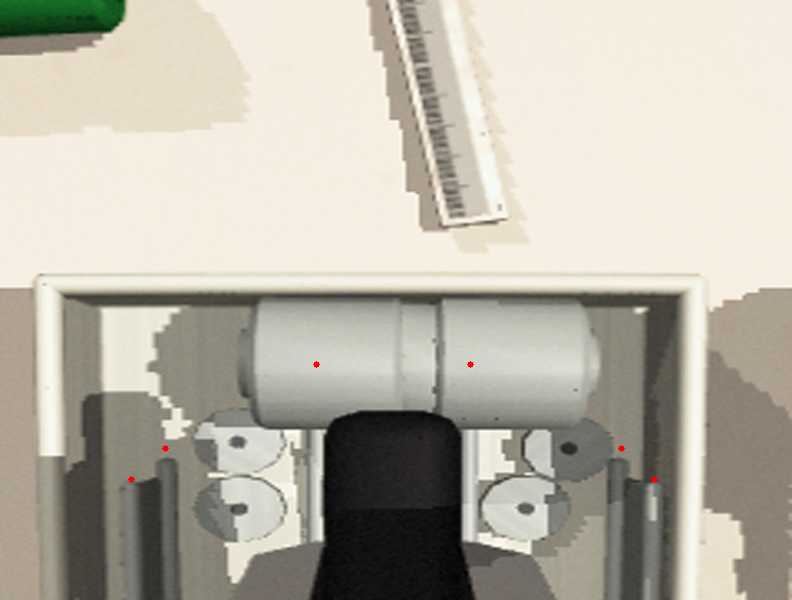

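Forces dropped (Fy -0.5) and Fz carries extra weight, so roller 2 is climbing on. Continuing.

Emit:
{"op": "play_rows", "data": {
  "deltas": [
    [[0.4,0,-2.5,0,0.004,0,12],[0.4,0,-2.5,0,0.004,0,12],[0.4,0,-2.5,0,0.004,0,12],[0,0,0,0,0,0,12]]
  ]
}}

```text
time_s: 25.75
ee_pos: [0.5045, 0.4456, 0.0682]
eef_rot: [3.14, 1.389, 1.546]
force: [-0.3, 1.2, -4.1]
grip_width: 0.0198
```

```bash
python3 -c "
from plan import *
look('w29')"
```

```text
t 25.75 scoop in tray [ 0.0859 -0.0068  0.0061] pitchup 0.0516 roll -0.0003 yaw-tray -0.0 F [-0.3  1.2 -4.1] M [-0.25  0.18  0.03] g 0.0198
tips [ 0.1428 -0.0068  0.0091] back [ 0.0289 -0.0067  0.0032]
```

View pics/w29.png

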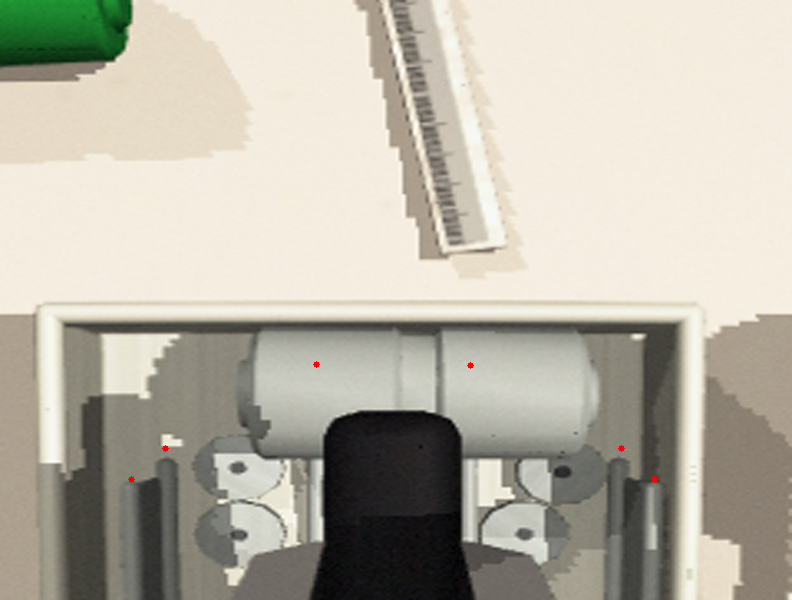

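Emit:
{"op": "play_rows", "data": {
  "deltas": [
    [[-0.2,0,-2.5,0,0.003,0,12],[0,0,-2.5,0,0.003,0,12],[0,0,0,0,0,0,12]]
  ]
}}

```text
time_s: 26.1
ee_pos: [0.5045, 0.4503, 0.0691]
eef_rot: [3.141, 1.384, 1.548]
force: [0.4, -0.7, -6.8]
grip_width: 0.0194
```

```bash
python3 -c "
from slip import *
w=look('w30')
p,r,o=cur()
print(slipfit(w,p,r,np.array([(250.9,191.7),(387.3,191.7),(239.7,202.9),(397.6,202.9),(319,171.7)])))"
```

```text
t 26.1 scoop in tray [ 0.091  -0.0067  0.007 ] pitchup 0.0572 roll -0.0 yaw-tray -0.0001 F [ 0.4 -0.7 -6.8] M [-0.33  0.01 -0.06] g 0.0194
tips [ 0.1477 -0.0066  0.0101] back [ 0.0339 -0.0066  0.0037]
(array([ 1.70763490e-01, -5.39045416e-03,  3.16830494e-05]), [[-1.2, -0.2], [0.2, -0.1], [0.6, 0.2], [-0.6, 0.3], [-0.3, -0.1]])
```

View pics/w30.png

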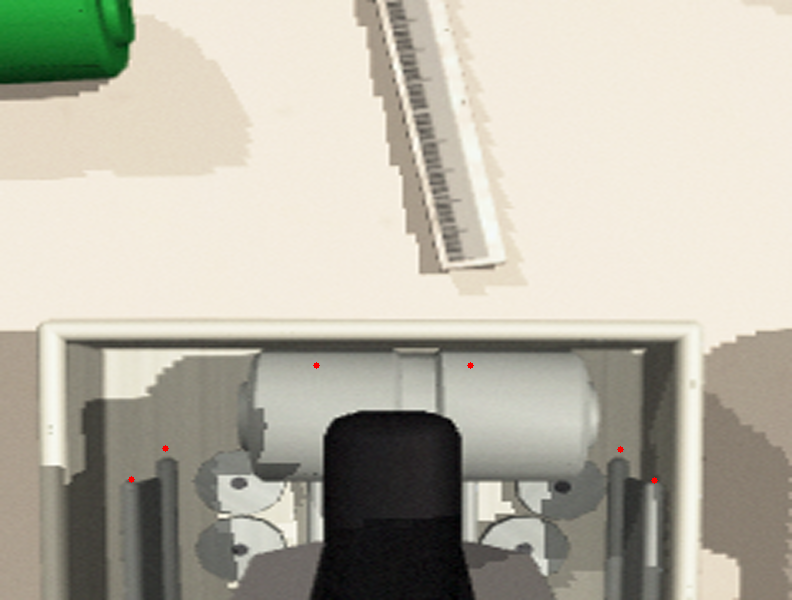

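Both rollers are over the tines, with roller 2 about 13 mm behind the tips. Tilting the nose up about the rear edge.

```bash
sed -i 's/^PHI,DX,DZ=.*/PHI,DX,DZ=.155,-.0055,.001/' plan.py
python3 - <<'E'
from plan import *
rep()
p,r,o=cur();ps,rs=tcp2s(p,r)
psi=TRAY[1]; x=rs.apply([1,0,0]); th=np.arcsin(x[2])
pivot(ps,rs,np.array([-.057,0,0]),th,.20,10,psi,R.from_euler('z',psi).apply([-.006,0.002,.005]))
E
```

```text
t 26.15 scoop in tray [ 0.0882 -0.0066  0.0063] pitchup 0.032 roll 0.0001 yaw-tray -0.0001 F [ 0.3  0.3 -6.3] M [-0.3   0.03  0.03] g 0.0198
[-1.9, -0.2, 1.4, 0.0, 0.0168, 0.0]
[-1.9, -0.2, 1.4, -0.0, 0.0168, 0.0]
[-1.9, -0.2, 1.3, 0.0, 0.0168, -0.0]
[-1.9, -0.2, 1.3, 0.0, 0.0168, 0.0]
[-1.9, -0.2, 1.3, 0.0, 0.0168, -0.0]
[-1.9, -0.2, 1.3, -0.0, 0.0168, 0.0]
[-2.0, -0.2, 1.3, 0.0, 0.0168, -0.0]
[-2.0, -0.2, 1.3, -0.0, 0.0168, -0.0]
[-2.0, -0.2, 1.3, 0.0, 0.0168, -0.0]
[-2.0, -0.2, 1.3, 0.0, 0.0168, 0.0]
```

Emit:
{"op": "play_rows", "data": {
  "deltas": [
    [[-1.9,-0.2,1.4,0,0.0168,0,12],[-1.9,-0.2,1.4,0,0.0168,0,12],[-1.9,-0.2,1.3,0,0.0168,0,12],[-1.9,-0.2,1.3,0,0.0168,0,12],[-1.9,-0.2,1.3,0,0.0168,0,12],[-1.9,-0.2,1.3,0,0.0168,0,12],[-2,-0.2,1.3,0,0.0168,0,12],[-2,-0.2,1.3,0,0.0168,0,12],[-2,-0.2,1.3,0,0.0168,0,12],[-2,-0.2,1.3,0,0.0168,0,12]]
  ]
}}

```text
time_s: 27.15
ee_pos: [0.5021, 0.4321, 0.0845]
eef_rot: [3.141, 1.214, 1.548]
force: [0.2, -0.9, -7.0]
grip_width: 0.0196
```

```bash
python3 -c "
from plan import *
look('w31')
from station import viewer
w=viewer.camera('scene'); crop(w,220,180,360,300,5,'pics/s31.png')"
```

```text
t 27.15 scoop in tray [ 0.0808 -0.0047  0.021 ] pitchup 0.2014 roll -0.0 yaw-tray -0.0002 F [ 0.2 -0.9 -7. ] M [-0.55  0.07 -0.01] g 0.0196
tips [ 0.1363 -0.0048  0.0325] back [ 0.0246 -0.0048  0.0096]
```

View pics/w31.png

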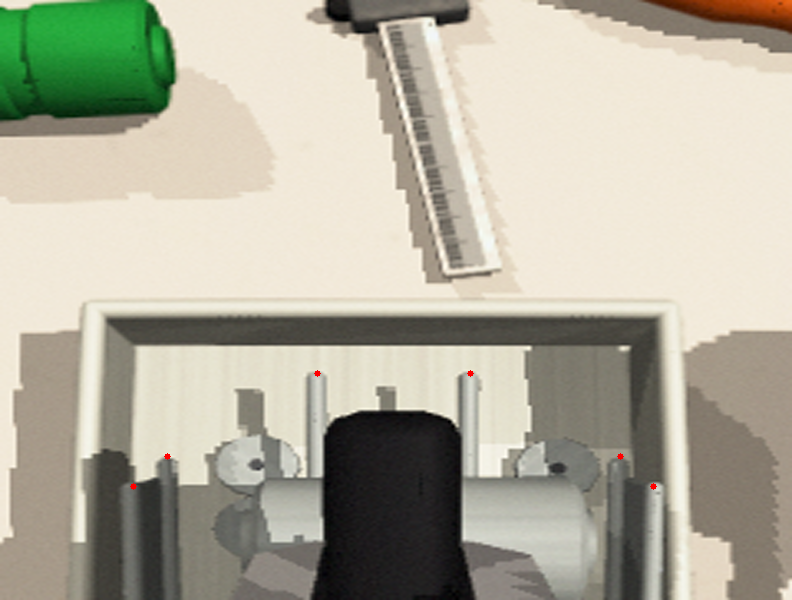

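View pics/s31.png

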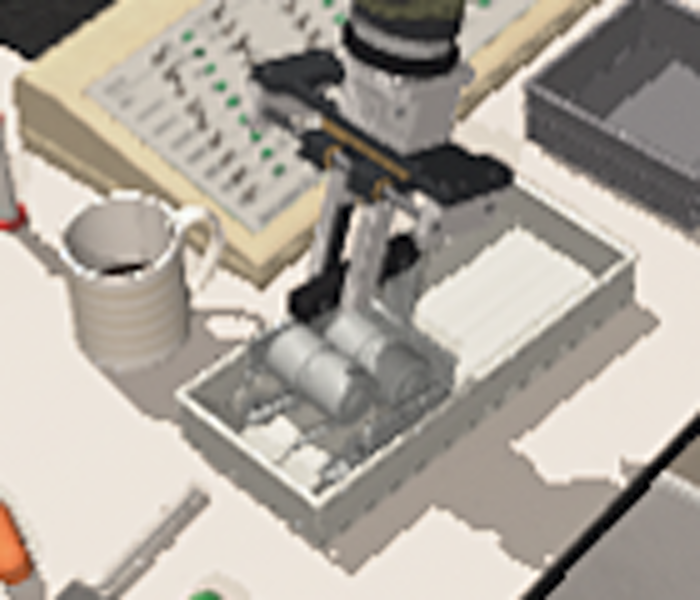

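Both rollers now ride against the back plate. Lifting straight up.

```bash
python3 -c "
from plan import *
wd(0,0,10);wd(10,0,0)"
```

```text
(0, 0, 10) -> [-9.37 -0.   -3.48]
(10, 0, 0) -> [ 3.48 -0.01 -9.37]
```

Emit:
{"op": "play_rows", "data": {
  "deltas": [
    [[-4.7,0,-1.7,0,0,0,12],[-7.5,0,-2.8,0,0,0,12],[-9.4,0,-3.5,0,0,0,12],[-9.4,0,-3.5,0,0,0,12],[-9.4,0,-3.5,0,0,0,12],[-9.4,0,-3.5,0,0,0,12],[-9.4,0,-3.5,0,0,0,12],[-9.4,0,-3.5,0,0,0,12],[-7.5,0,-2.8,0,0,0,12],[-3,0,-1.1,0,0,0,12]]
  ]
}}

```text
time_s: 28.25
ee_pos: [0.5024, 0.4325, 0.1699]
eef_rot: [3.139, 1.215, 1.545]
force: [0.8, 0.1, -7.0]
grip_width: 0.0195
```

Emit:
{"op": "play_rows", "data": {
  "deltas": [
    [[0,0,0,0,0,0,12],[0,0,0,0,0,0,12]]
  ]
}}

```text
time_s: 28.45
ee_pos: [0.5019, 0.4322, 0.1683]
eef_rot: [-3.14, 1.216, 1.55]
force: [0.2, -0.4, -7.2]
grip_width: 0.0196
```

```bash
python3 -c "
from plan import *
look('w32')
from station import viewer
w=viewer.camera('scene'); crop(w,220,150,360,270,5,'pics/s32.png')
w=viewer.camera('top'); crop(w,190,180,330,270,5,'pics/t32.png')"
```

```text
t 28.45 scoop in tray [ 0.0808 -0.0045  0.1047] pitchup 0.1996 roll 0.0006 yaw-tray -0.0003 F [ 0.2 -0.4 -7.2] M [-0.55  0.03 -0.05] g 0.0196
tips [ 0.1367 -0.0045  0.1159] back [ 0.0249 -0.0044  0.0933]
```

View pics/w32.png

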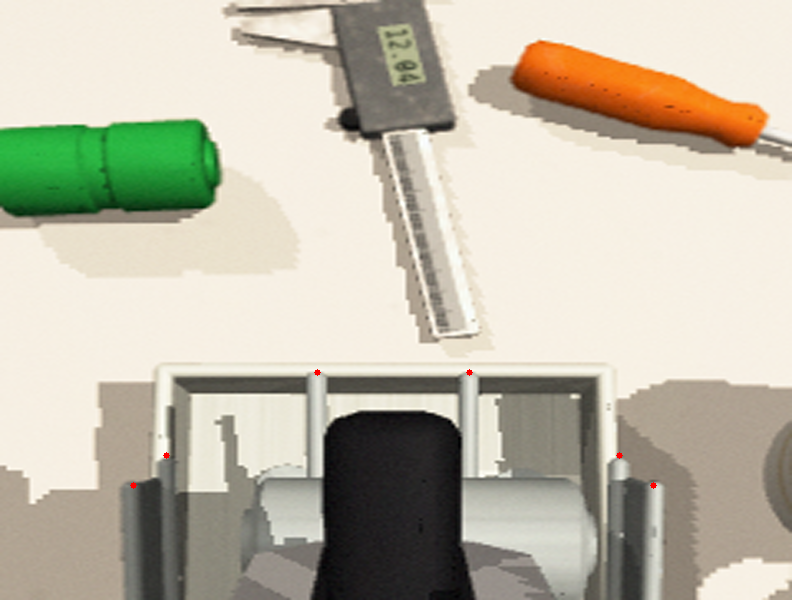

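View pics/s32.png

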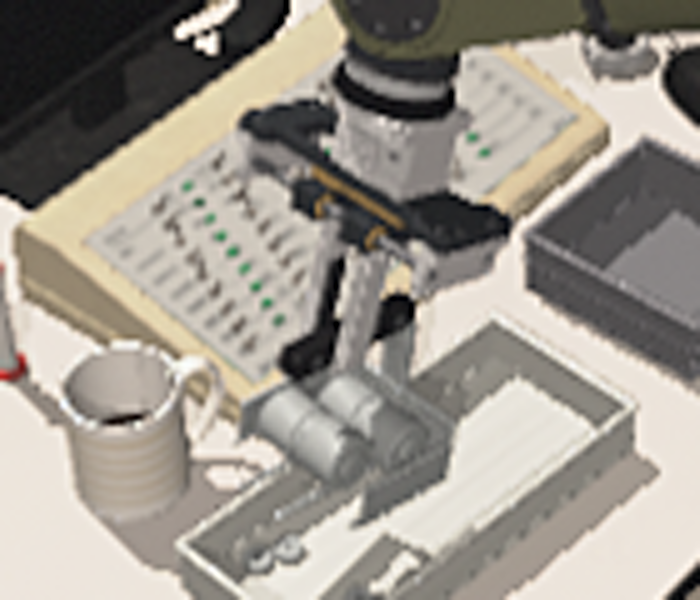

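View pics/t32.png

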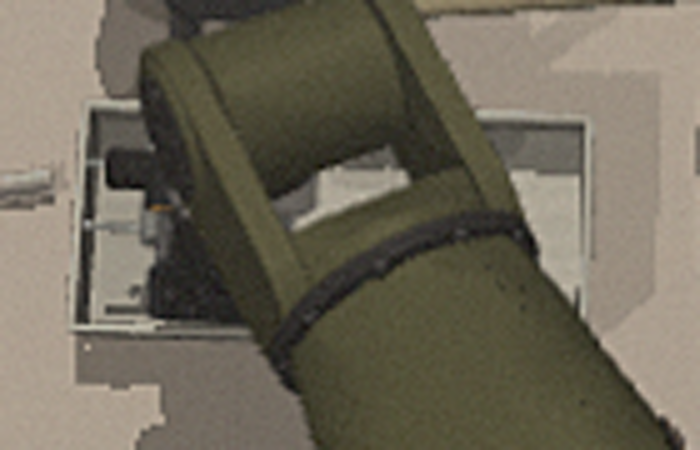

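I need to see all four slugs before leaving the tray, so I'll retreat within its outline.

Emit:
{"op": "play_rows", "data": {
  "deltas": [
    [[-1.5,0,4,0,0,0,12],[-3,0,8,0,0,0,12],[-4.2,0,11.2,0,0,0,12],[-4.2,0,11.2,0,0,0,12],[-4.2,0,11.2,0,0,0,12],[-4.2,0,11.2,0,0,0,12],[-4.2,0,11.2,0,0,0,12],[-4.2,0,11.2,0,0,0,12],[-3,0,8,0,0,0,12],[-1.5,0,4,0,0,0,12]]
  ]
}}

```text
time_s: 29.6
ee_pos: [0.5, 0.3341, 0.1692]
eef_rot: [3.141, 1.216, 1.547]
force: [-0.6, -0.4, -7.2]
grip_width: 0.0196
```

```bash
python3 -c "
from plan import *
look('w33')
from station import viewer
w=viewer.camera('scene'); crop(w,220,150,360,270,5,'pics/s33.png')
w=viewer.camera('top'); crop(w,190,180,330,270,5,'pics/t33.png')"
```

```text
t 29.6 scoop in tray [-0.0173 -0.0048  0.1057] pitchup 0.2 roll -0.0001 yaw-tray -0.0008 F [-0.6 -0.4 -7.2] M [-0.53  0.06  0.03] g 0.0196
tips [ 0.0384 -0.0049  0.117 ] back [-0.0733 -0.0048  0.0943]
```

View pics/w33.png

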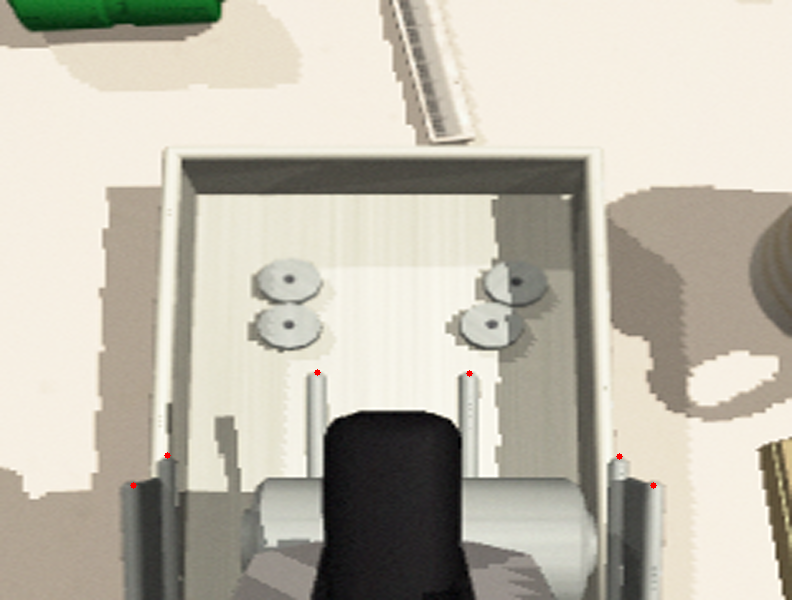

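View pics/s33.png

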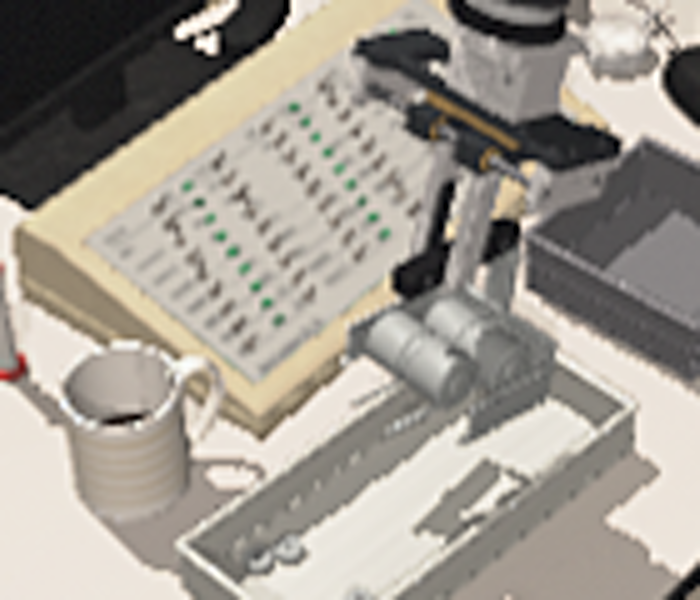

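View pics/t33.png

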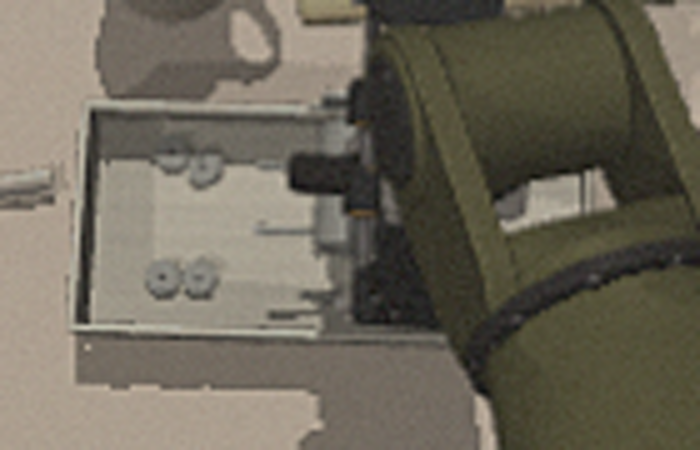

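All four slugs are on the tray floor (wrist: (289,279), (288,325), (515,281), (491,325)), and both rollers are on the scoop. Next, over to the tote.

Run:
```python
from plan import *
p,r,o=cur()
pt,rt=s2t(inframe(TOTE,[0.0,0,.105]),tiltscoop(TOTE[1],.2))
a=rows(p,r,pt,rt,1); dr=(r.inv()*rt).as_rotvec()
prof=np.array([6,14,22,28,30,30,30,30,30,26,20,12,6.]);prof/=prof.sum(); print(len(prof))
cum=np.r_[0,np.cumsum(prof)]
for i in range(len(prof)):
    ra=r*R.from_rotvec(dr*cum[i]); print([round(float(v),1) for v in ra.inv().apply((pt-p)*prof[i])*1e3],(dr*prof[i]).round(4).tolist())
```

```text
[-98.2, 24.6, 266.8, -0.0452, -0.0001, -0.0169]
13
[-2.1, 0.5, 5.6] [-0.001, -0.0, -0.0004]
[-4.8, 1.2, 13.2] [-0.0022, -0.0, -0.0008]
[-7.6, 1.8, 20.7] [-0.0035, -0.0, -0.0013]
[-9.7, 2.2, 26.3] [-0.0045, -0.0, -0.0017]
[-10.4, 2.2, 28.2] [-0.0048, -0.0, -0.0018]
[-10.4, 2.1, 28.2] [-0.0048, -0.0, -0.0018]
[-10.4, 1.9, 28.2] [-0.0048, -0.0, -0.0018]
[-10.4, 1.8, 28.2] [-0.0048, -0.0, -0.0018]
[-10.4, 1.6, 28.2] [-0.0048, -0.0, -0.0018]
[-9.0, 1.3, 24.5] [-0.0041, -0.0, -0.0015]
[-6.9, 0.9, 18.8] [-0.0032, -0.0, -0.0012]
[-4.2, 0.5, 11.3] [-0.0019, -0.0, -0.0007]
[-2.1, 0.2, 5.7] [-0.001, -0.0, -0.0004]
```

Emit:
{"op": "play_rows", "data": {
  "deltas": [
    [[-2.1,0.5,5.6,-0.001,0,-0.0004,12],[-4.8,1.2,13.2,-0.0022,0,-0.0008,12],[-7.6,1.8,20.7,-0.0035,0,-0.0013,12],[-9.7,2.2,26.3,-0.0045,0,-0.0017,12],[-10.4,2.2,28.2,-0.0048,0,-0.0018,12],[-10.4,2.1,28.2,-0.0048,0,-0.0018,12],[-10.4,1.9,28.2,-0.0048,0,-0.0018,12]]
  ]
}}

```text
time_s: 30.45
ee_pos: [0.5099, 0.1727, 0.1689]
eef_rot: [3.141, 1.216, 1.575]
force: [0.5, 0.2, -6.8]
grip_width: 0.0191
```

Emit:
{"op": "play_rows", "data": {
  "deltas": [
    [[-10.4,1.8,28.2,-0.0048,0,-0.0018,12],[-10.4,1.6,28.2,-0.0048,0,-0.0018,12],[-9,1.3,24.5,-0.0041,0,-0.0015,12],[-6.9,0.9,18.8,-0.0032,0,-0.0012,12],[-4.2,0.5,11.3,-0.0019,0,-0.0007,12],[-2.1,0.2,5.7,-0.001,0,-0.0004,12],[0,0,0,0,0,0,12]]
  ]
}}

```text
time_s: 31.15
ee_pos: [0.5179, 0.05, 0.1685]
eef_rot: [-3.141, 1.216, 1.596]
force: [-0.6, 0.3, -6.0]
grip_width: 0.0196
```

```bash
cat >> plan.py <<'E'
def to(q): return R.from_euler('z',-TOTE[1]).apply(q-TOTE[0])
E
python3 -c "
from plan import *
w=look('w34')
p,r,o=cur(); ps,rs=tcp2s(p,r); print('tote frame',to(ps), to(ps+rs.apply([.057,0,0])))
f=(3.3,2.4); im=cv2.imread('pics/w34.png')
for c in ((.075,.08,.056),(.075,-.08,.056),(-.075,.08,.056),(-.075,-.08,.056),(.071,.076,.004),(.071,-.076,.004)):
    q=(proj(w,[inframe(TOTE,c)])[0]-[200,0]+.5)*f; cv2.circle(im,tuple(int(v) for v in q),4,(255,0,0),-1); print(c,q.round(0))
cv2.imwrite('pics/w34.png',im)
from station import viewer
w=viewer.camera('scene'); crop(w,280,110,420,230,5,'pics/s34.png')"
```

```text
t 31.15 scoop in tray [-0.3009 -0.0291  0.105 ] pitchup 0.2001 roll 0.0001 yaw-tray 0.0477 F [-0.6  0.3 -6. ] M [-0.59  0.03 -0.03] g 0.0196
tips [-0.2446 -0.0264  0.1163] back [-0.3561 -0.0317  0.0937]
tote frame [0.00037059 0.0001392  0.10500192] [0.05623206 0.00016294 0.11633749]
(0.075, 0.08, 0.056) [121. 361.]
(0.075, -0.08, 0.056) [667. 362.]
(-0.075, 0.08, 0.056) [108. 743.]
(-0.075, -0.08, 0.056) [679. 743.]
(0.071, 0.076, 0.004) [168. 398.]
(0.071, -0.076, 0.004) [619. 398.]
```

View pics/w34.png

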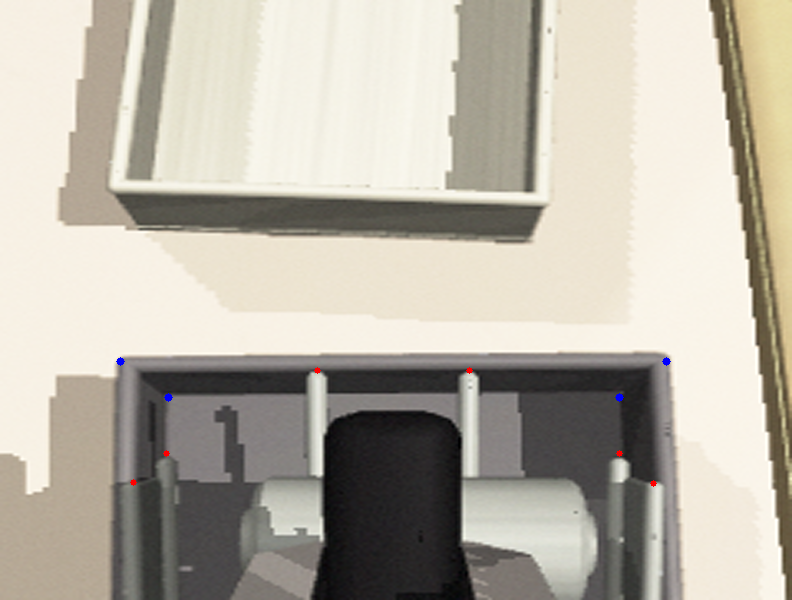

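View pics/s34.png

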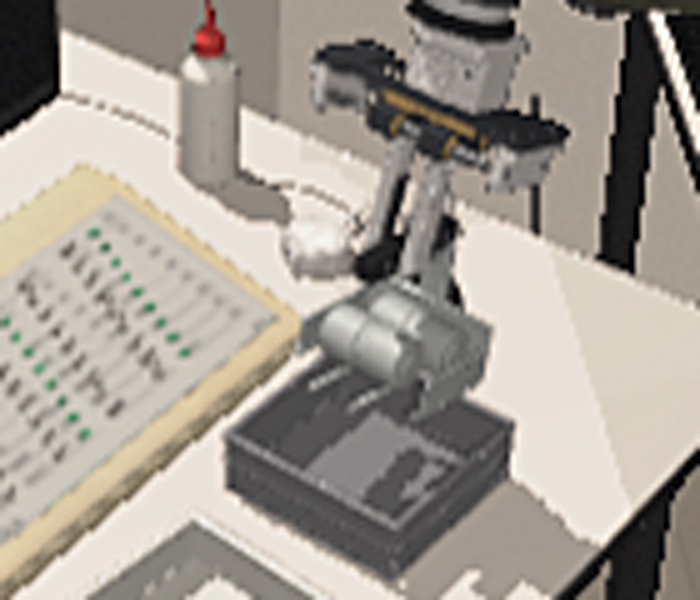

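The tote model (blue) agrees within a few mm. I'll lower the scoop into the tote, nearly level but still slightly nose-up.

Run:
```python
from plan import *
p,r,o=cur();ps,rs=tcp2s(p,r)
psi=TOTE[1]; d=R.from_euler('z',psi).apply(np.array([.002,0,.014])-to(ps))
pivot(ps,rs,np.array([0,0,0]),.2,.07,12,psi,d)
```

```text
[7.4, 0.0, 1.9, 0.0, -0.0108, -0.0]
[7.4, 0.0, 1.8, -0.0, -0.0108, -0.0]
[7.4, 0.0, 1.7, 0.0, -0.0108, 0.0]
[7.5, 0.0, 1.7, -0.0, -0.0108, 0.0]
[7.5, 0.0, 1.6, 0.0, -0.0108, 0.0]
[7.5, 0.0, 1.5, -0.0, -0.0108, -0.0]
[7.5, 0.0, 1.4, 0.0, -0.0108, -0.0]
[7.6, 0.0, 1.3, -0.0, -0.0108, 0.0]
[7.6, 0.0, 1.3, 0.0, -0.0108, 0.0]
[7.6, 0.0, 1.2, -0.0, -0.0108, 0.0]
[7.6, 0.0, 1.1, -0.0, -0.0108, -0.0]
[7.6, 0.0, 1.0, 0.0, -0.0108, 0.0]
```

Emit:
{"op": "play_rows", "data": {
  "deltas": [
    [[7.4,0,1.9,0,-0.0108,0,12],[7.4,0,1.8,0,-0.0108,0,12],[7.4,0,1.7,0,-0.0108,0,12],[7.5,0,1.7,0,-0.0108,0,12],[7.5,0,1.6,0,-0.0108,0,12],[7.5,0,1.5,0,-0.0108,0,12]]
  ]
}}

```text
time_s: 31.85
ee_pos: [0.5177, 0.0552, 0.1222]
eef_rot: [-3.14, 1.281, 1.598]
force: [-0.3, 0.2, -6.7]
grip_width: 0.0197
```

Emit:
{"op": "play_rows", "data": {
  "deltas": [
    [[7.5,0,1.4,0,-0.0108,0,12],[7.6,0,1.3,0,-0.0108,0,12],[7.6,0,1.3,0,-0.0108,0,12],[7.6,0,1.2,0,-0.0108,0,12],[5,0,1,0,-0.0108,0,12],[4,0,0.6,0,-0.0108,0,12],[0,0,0,0,0,0,12]]
  ]
}}

```text
time_s: 32.55
ee_pos: [0.5175, 0.0591, 0.0828]
eef_rot: [-3.138, 1.346, 1.6]
force: [-0.5, -0.2, -6.6]
grip_width: 0.0197
```

Run:
```python
from plan import *
look('w35')
p,r,o=cur();ps,rs=tcp2s(p,r); print(to(ps),to(ps+rs.apply([.057,0,0])))
psi=TOTE[1]; x=rs.apply([1,0,0]); th=np.arcsin(x[2])
l=to(ps+rs.apply([.057,0,0]))
pivot(ps,rs,np.array([.057,0,0]),th,-.55,16,psi,R.from_euler('z',psi).apply(np.array([.058,0,.011])-l))
```

```text
t 32.55 scoop in tray [-0.3001 -0.0288  0.0197] pitchup 0.07 roll 0.0007 yaw-tray 0.0485 F [-0.5 -0.2 -6.6] M [-0.31  0.05 -0.05] g 0.0197
tips [-0.2434 -0.0263  0.0241] back [-0.3569 -0.0318  0.0161]
[0.00058022 0.00016796 0.02010594] [0.05743913 0.00020704 0.02411379]
[-0.5, 0.0, -2.5, 0.0, -0.0388, 0.0]
[-0.5, 0.0, -2.6, 0.0, -0.0388, 0.0]
[-0.5, 0.0, -2.6, -0.0, -0.0388, -0.0]
[-0.5, 0.0, -2.6, 0.0, -0.0388, -0.0]
[-0.5, 0.0, -2.7, -0.0, -0.0388, 0.0]
[-0.5, 0.0, -2.7, -0.0, -0.0388, 0.0]
[-0.5, 0.0, -2.7, 0.0, -0.0388, 0.0]
[-0.5, 0.0, -2.8, -0.0, -0.0388, 0.0]
[-0.5, 0.0, -2.8, 0.0, -0.0388, -0.0]
[-0.5, 0.0, -2.8, -0.0, -0.0388, 0.0]
[-0.5, 0.0, -2.8, 0.0, -0.0388, 0.0]
[-0.5, 0.0, -2.9, 0.0, -0.0388, 0.0]
[-0.5, 0.0, -2.9, 0.0, -0.0388, 0.0]
[-0.5, 0.0, -2.9, -0.0, -0.0388, 0.0]
[-0.5, 0.0, -3.0, 0.0, -0.0388, 0.0]
[-0.5, 0.0, -3.0, -0.0, -0.0388, 0.0]
```

View pics/w35.png

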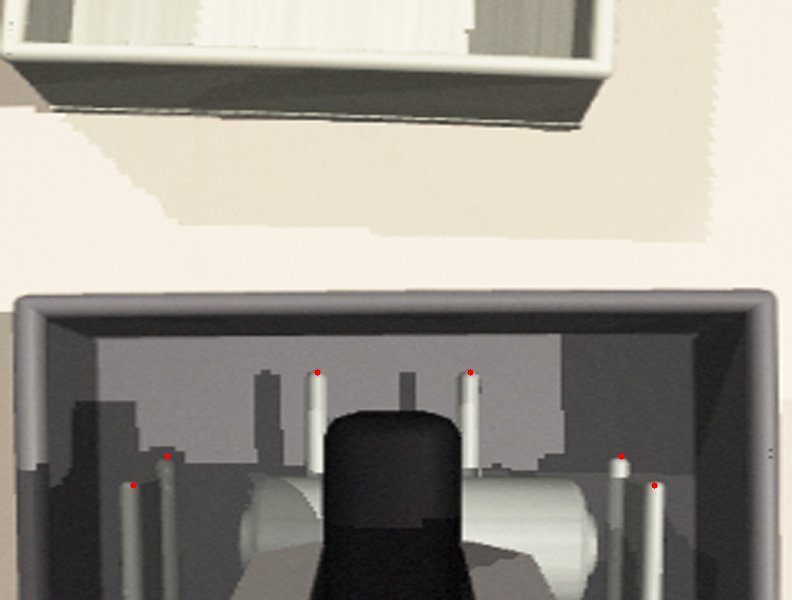

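The scoop is inside the tote with the rollers still at the back. Tipping about the lip, close to the floor.

Emit:
{"op": "play_rows", "data": {
  "deltas": [
    [[-0.5,0,-2.5,0,-0.0388,0,12],[-0.5,0,-2.6,0,-0.0388,0,12],[-0.5,0,-2.6,0,-0.0388,0,12],[-0.5,0,-2.6,0,-0.0388,0,12],[-0.5,0,-2.7,0,-0.0388,0,12],[-0.5,0,-2.7,0,-0.0388,0,12],[-0.5,0,-2.7,0,-0.0388,0,12],[-0.5,0,-2.8,0,-0.0388,0,12]]
  ]
}}

```text
time_s: 33.4
ee_pos: [0.5174, 0.0795, 0.0895]
eef_rot: [0.007, 1.485, -1.538]
force: [-0.1, -1.2, -6.5]
grip_width: 0.0193
```

Emit:
{"op": "play_rows", "data": {
  "deltas": [
    [[-0.5,0,-2.8,0,-0.0388,0,12],[-0.5,0,-2.8,0,-0.0388,0,12],[-0.5,0,-2.8,0,-0.0388,0,12],[-0.5,0,-2.9,0,-0.0388,0,12],[-0.5,0,-2.9,0,-0.0388,0,12],[-0.5,0,-2.9,0,-0.0388,0,12],[-0.5,0,-3,0,-0.0388,0,12],[-0.5,0,-3,0,-0.0388,0,12]]
  ]
}}

```text
time_s: 34.2
ee_pos: [0.5167, 0.1024, 0.0881]
eef_rot: [0.0, 1.173, -1.546]
force: [1.5, -6.6, -8.4]
grip_width: 0.0196
```

Run:
```python
from plan import *
look('w36')
p,r,o=cur();ps,rs=tcp2s(p,r); print(to(ps),to(ps+rs.apply([.057,0,0])),o["qpos"].round(2))
from station import viewer
w=viewer.camera('scene'); crop(w,280,110,420,230,5,'pics/s36.png')
```

```text
t 34.2 scoop in tray [-0.2921 -0.0288  0.0414] pitchup -0.5523 roll -0.0001 yaw-tray 0.0474 F [ 1.5 -6.6 -8.4] M [-0.64 -0.14  0.07] g 0.0196
tips [-0.2431 -0.0261  0.011 ] back [-0.3399 -0.0308  0.071 ]
[0.00921836 0.00028147 0.04101989] [0.05767129 0.00032646 0.01099803] [ 0.34  0.44  1.61 -0.4   1.25  0.47]
```

View pics/w36.png

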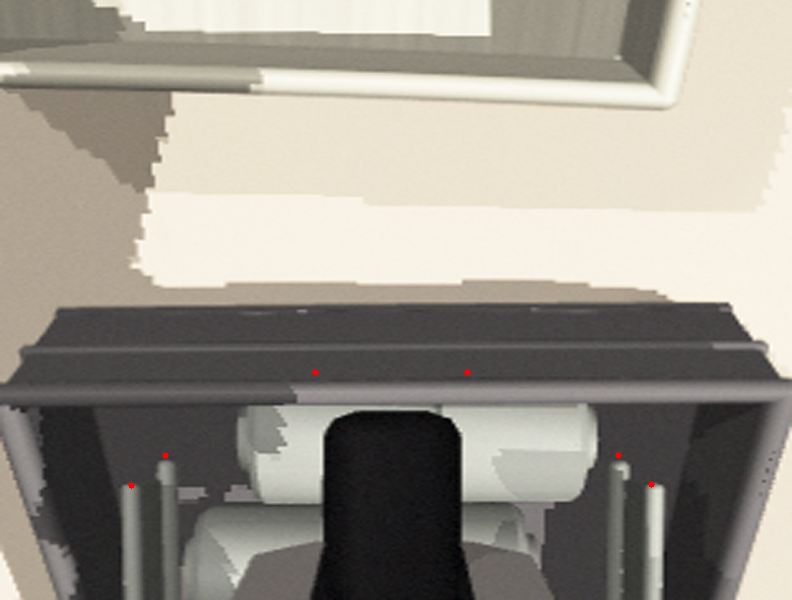

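View pics/s36.png

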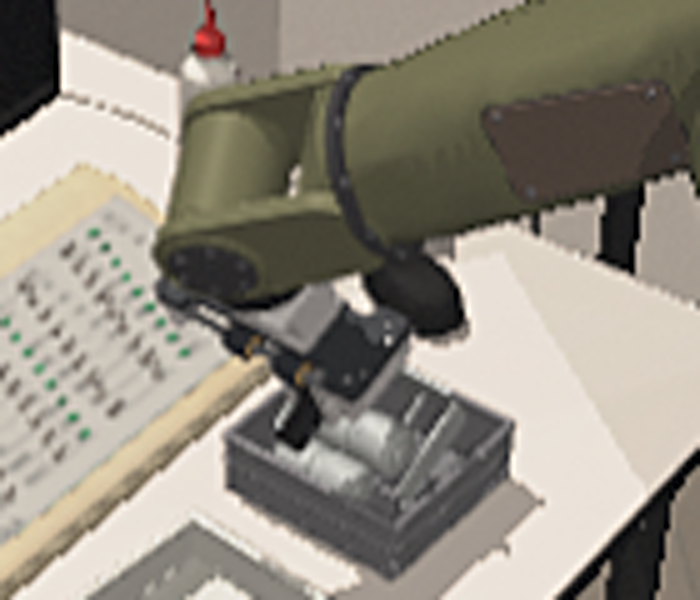

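Both rollers rest low against the tote's front wall. I'll withdraw the tines along their own direction.

Run:
```python
from plan import *
p,r,o=cur();ps,rs=tcp2s(p,r); print(r.inv().apply(rs.apply([-10,0,0])))
```

```text
[-1.54380099e+00 -1.66269364e-16  9.88011531e+00]
```

Emit:
{"op": "play_rows", "data": {
  "deltas": [
    [[-0.5,0,3,0,0,0,12],[-0.9,0,5.9,0,0,0,12],[-0.9,0,5.9,0,0,0,12],[-0.9,0,5.9,0,0,0,12],[-0.9,0,5.9,0,0,0,12],[-0.9,0,5.9,0,0,0,12],[-0.9,0,5.9,0,0,0,12],[-0.9,0,5.9,0,0,0,12]]
  ]
}}

```text
time_s: 35.1
ee_pos: [0.5176, 0.0642, 0.1117]
eef_rot: [0.001, 1.176, -1.544]
force: [0.3, -0.2, -3.4]
grip_width: 0.0197
```

Run:
```python
from plan import *
look('w37')
from station import viewer
w=viewer.camera('scene'); crop(w,280,110,420,230,5,'pics/s37.png')
```

```text
t 35.1 scoop in tray [-0.3301 -0.0306  0.0649] pitchup -0.5502 roll -0.0003 yaw-tray 0.0481 F [ 0.3 -0.2 -3.4] M [0.37 0.03 0.02] g 0.0197
tips [-0.2821 -0.0285  0.0355] back [-0.3792 -0.0331  0.0952]
```

View pics/w37.png

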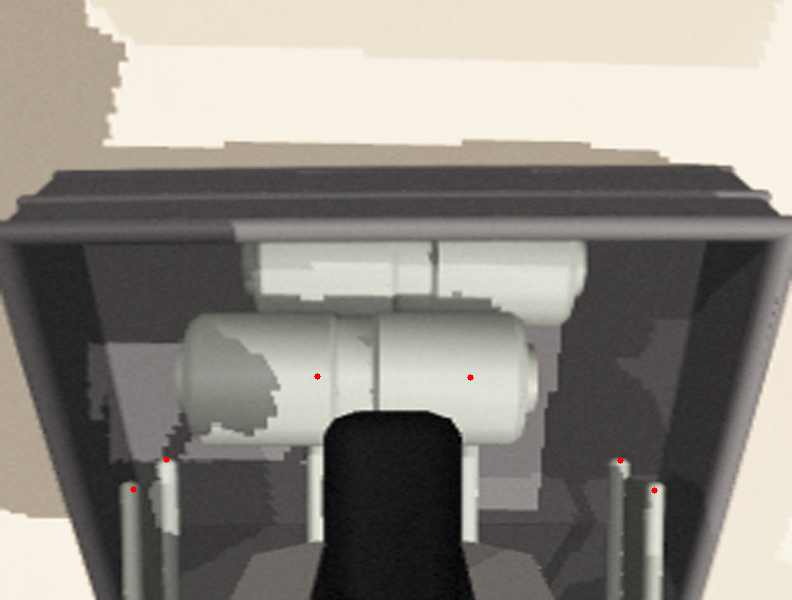

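View pics/s37.png

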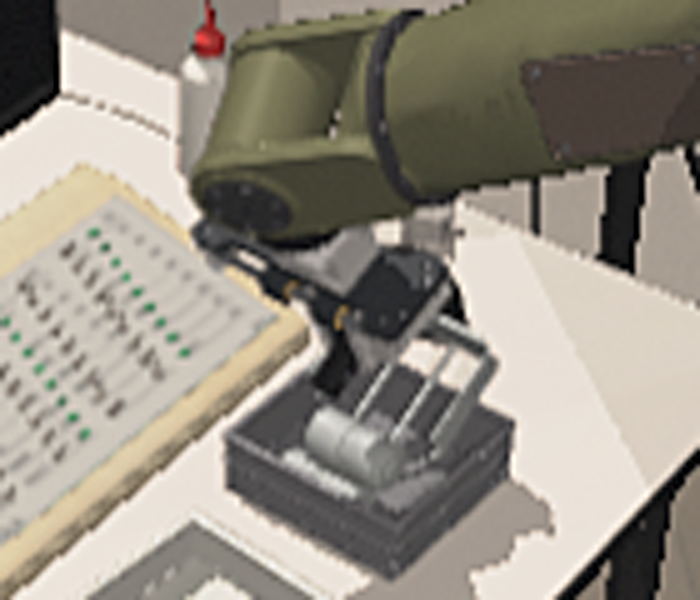

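Run:
```python
from plan import *
wd(-10,0,0);wd(0,0,-10)
```

```text
(-10, 0, 0) -> [ 3.85 -0.48  9.22]
(0, 0, -10) -> [ 9.23 -0.01 -3.85]
```

Emit:
{"op": "play_rows", "data": {
  "deltas": [
    [[4.6,0,-1.9,0,0,0,12],[4.6,0,-1.9,0,0,0,12],[1.9,0,4.6,0,0,0,12],[1.9,0,4.6,0,0,0,12],[1.9,0,4.6,0,0,0,12],[1.9,0,4.6,0,0,0,12],[0,0,0,0,0,0,12]]
  ]
}}

```text
time_s: 35.9
ee_pos: [0.5181, 0.0438, 0.1015]
eef_rot: [0.0, 1.175, -1.546]
force: [0.6, -2.3, -3.8]
grip_width: 0.0195
```

Run:
```python
from plan import *
look('w38')
p,r,o=cur();ps,rs=tcp2s(p,r); print(to(ps+rs.apply([.057,0,0])))
```

```text
t 35.9 scoop in tray [-0.3506 -0.0315  0.0548] pitchup -0.5508 roll -0.0 yaw-tray 0.0475 F [ 0.6 -2.3 -3.8] M [-0.22 -0.    0.03] g 0.0195
tips [-0.3018 -0.0291  0.0249] back [-0.3988 -0.0338  0.0846]
[-0.00109362  0.0001129   0.02489137]
```

View pics/w38.png

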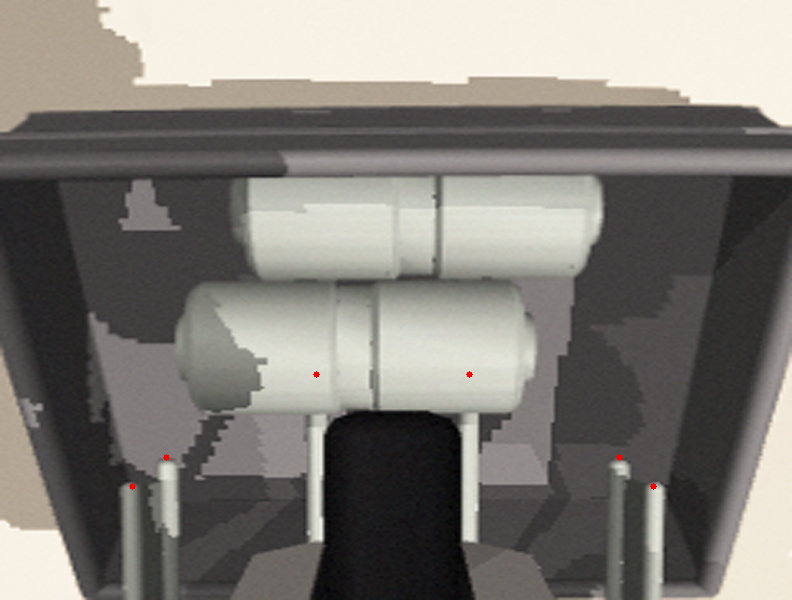

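Emit:
{"op": "play_rows", "data": {
  "deltas": [
    [[-0.9,0,5.9,0,0,0,12],[-0.9,0,5.9,0,0,0,12],[-0.9,0,5.9,0,0,0,12],[-0.9,0,5.9,0,0,0,12],[-0.9,0,5.9,0,0,0,12],[-1.2,0,7.9,0,0,0,12],[-1.2,0,7.9,0,0,0,12],[-1.2,0,7.9,0,0,0,12],[-1.2,0,7.9,0,0,0,12],[-1.2,0,7.9,0,0,0,12]]
  ]
}}

```text
time_s: 36.95
ee_pos: [0.5196, -0.0156, 0.138]
eef_rot: [-0.0, 1.175, -1.546]
force: [-0.1, -0.5, -2.9]
grip_width: 0.0194
```

Run:
```python
from plan import *
look('w39')
p,r,o=cur();ps,rs=tcp2s(p,r); print(to(ps+rs.apply([.057,0,0])))
from station import viewer
w=viewer.camera('scene'); crop(w,280,110,420,230,5,'pics/s39.png')
```

```text
t 36.95 scoop in tray [-0.4099 -0.0343  0.0912] pitchup -0.5504 roll 0.0001 yaw-tray 0.0483 F [-0.1 -0.5 -2.9] M [0.44 0.09 0.01] g 0.0194
tips [-0.3621 -0.0323  0.062 ] back [-0.4591 -0.0369  0.1217]
[-0.06142693 -0.00017797  0.06204431]
```

View pics/w39.png

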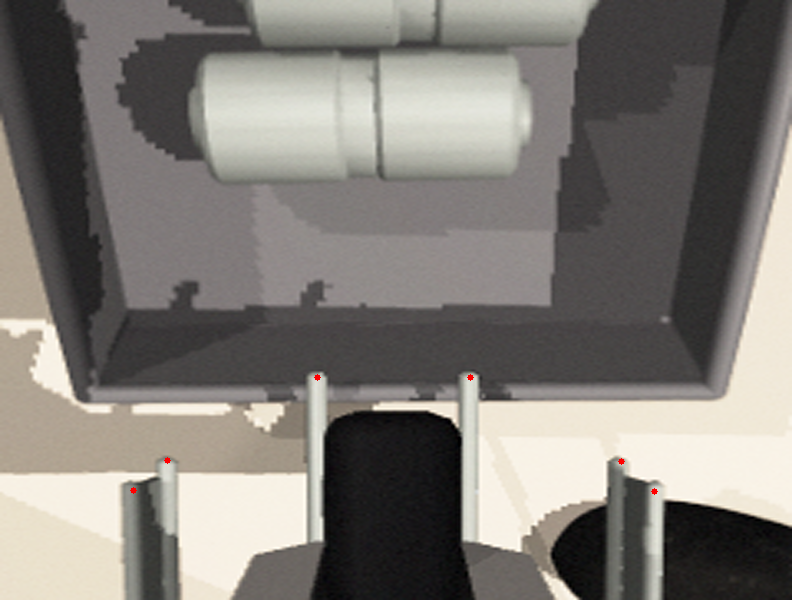

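View pics/s39.png

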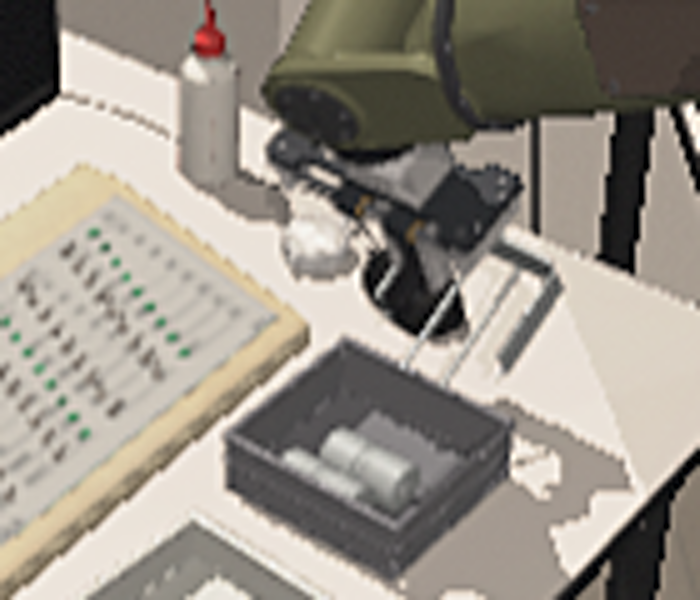

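Both rollers lie flat on the tote floor, with the far one at image top and the near one at (360,115). Now I'll bring the scoop level over the bare table on the right.

Run:
```python
from plan import *
p,r,o=cur();ps,rs=tcp2s(p,r)
pt,rt=s2t(np.array([.500,-.192,.09]),tiltscoop(1.63,0.0)); rows(p,r,pt,rt,12); print(pt)
```

```text
[4.2, -2.0, 13.0, -0.0029, 0.0459, 0.0003]
[3.6, -2.1, 13.2, -0.0029, 0.0459, 0.0003]
[2.9, -2.1, 13.3, -0.0029, 0.0459, 0.0003]
[2.3, -2.2, 13.5, -0.0029, 0.0459, 0.0003]
[1.7, -2.2, 13.5, -0.0029, 0.0459, 0.0003]
[1.1, -2.2, 13.6, -0.0029, 0.0459, 0.0003]
[0.5, -2.3, 13.6, -0.0029, 0.0459, 0.0003]
[-0.2, -2.3, 13.6, -0.0029, 0.0459, 0.0003]
[-0.8, -2.4, 13.6, -0.0029, 0.0459, 0.0003]
[-1.4, -2.4, 13.5, -0.0029, 0.0459, 0.0003]
[-2.0, -2.4, 13.5, -0.0029, 0.0459, 0.0003]
[-2.6, -2.5, 13.3, -0.0029, 0.0459, 0.0003]
[ 0.49927655 -0.17979463  0.15237658]
```

Emit:
{"op": "play_rows", "data": {
  "deltas": [
    [[4.2,-2,13,-0.0029,0.0459,0,12],[3.6,-2.1,13.2,-0.0029,0.0459,0,12],[2.9,-2.1,13.3,-0.0029,0.0459,0,12],[2.3,-2.2,13.5,-0.0029,0.0459,0,12],[1.7,-2.2,13.5,-0.0029,0.0459,0,12],[1.1,-2.2,13.6,-0.0029,0.0459,0,12]]
  ]
}}

```text
time_s: 37.65
ee_pos: [0.5093, -0.0974, 0.1447]
eef_rot: [-0.038, 1.453, -1.565]
force: [-0.8, 0.3, -3.2]
grip_width: 0.0194
```

Emit:
{"op": "play_rows", "data": {
  "deltas": [
    [[0.5,-2.3,13.6,-0.0029,0.0459,0,12],[-0.2,-2.3,13.6,-0.0029,0.0459,0,12],[-0.8,-2.4,13.6,-0.0029,0.0459,0,12],[-1.4,-2.4,13.5,-0.0029,0.0459,0,12],[-2,-2.4,13.5,-0.0029,0.0459,0,12],[-2.6,-2.5,13.3,-0.0029,0.0459,0,12],[0,0,0,0,0,0,12]]
  ]
}}

```text
time_s: 38.35
ee_pos: [0.4988, -0.1808, 0.1512]
eef_rot: [-3.11, 1.414, 1.66]
force: [-0.1, 0.5, -3.3]
grip_width: 0.0193
```

Run:
```python
from plan import *
look('w40')
p,r,o=cur();ps,rs=tcp2s(p,r); print(ps)
v=np.array([0,0,-10.]); print("down10",r.inv().apply(v).round(2))
from station import viewer
t=viewer.camera('top'); crop(t,320,160,480,270,5,'pics/t40.png')
w=viewer.camera('scene'); crop(w,300,90,440,210,5,'pics/s40.png')
```

```text
t 38.35 scoop in tray [-0.5446 -0.0159  0.0889] pitchup 0.0015 roll 0.005 yaw-tray 0.0801 F [-0.1  0.5 -3.3] M [-0.15  0.04 -0.07] g 0.0193
tips [-0.4868 -0.0114  0.0888] back [-0.6005 -0.0206  0.0888]
[ 0.4993097  -0.19196933  0.08880869]
down10 [9.88 0.05 1.55]
```

View pics/w40.png

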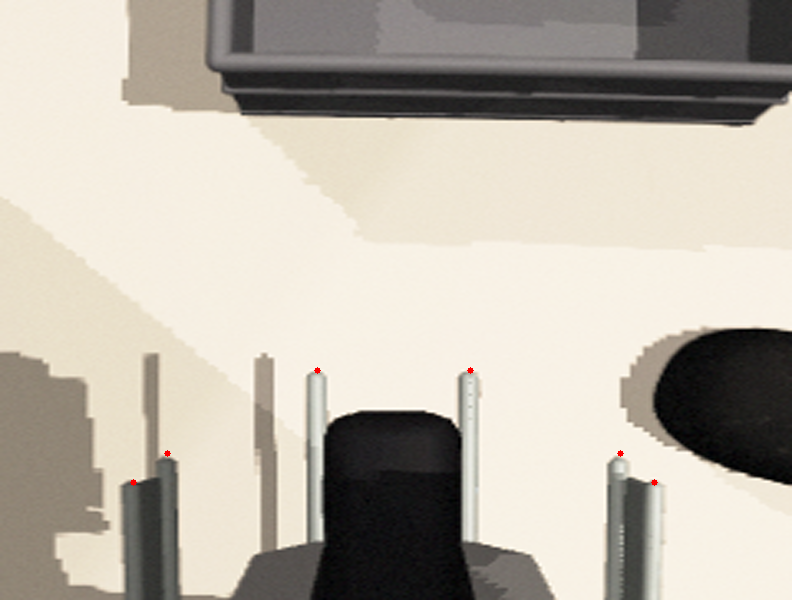

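View pics/s40.png

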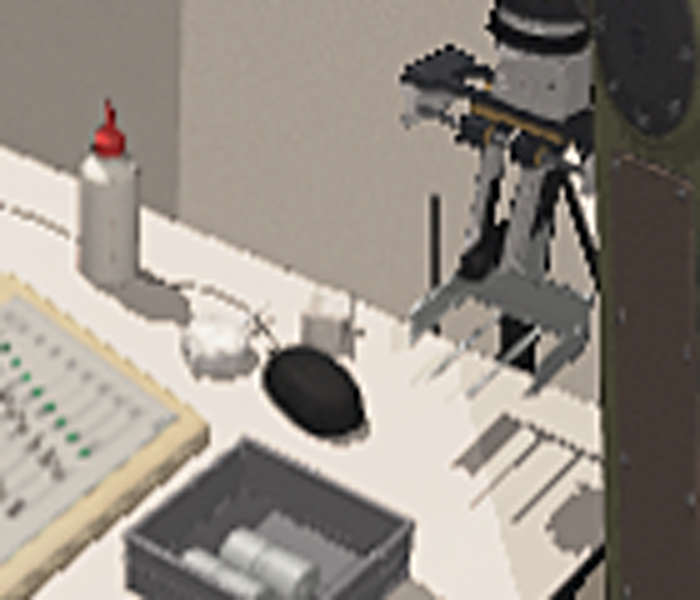

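Emit:
{"op": "play_rows", "data": {
  "deltas": [
    [[9.9,0,1.55,0,0,0,12],[14.8,0,2.3,0,0,0,12],[14.8,0,2.3,0,0,0,12],[14.8,0,2.3,0,0,0,12],[11.9,0,1.9,0,0,0,12],[7.9,0,1.2,0,0,0,12],[4,0,0.6,0,0,0,12],[2,0,0.3,0,0,0,12],[0,0,0,0,0,0,12]]
  ]
}}

```text
time_s: 39.4
ee_pos: [0.499, -0.1788, 0.0707]
eef_rot: [-3.116, 1.415, 1.656]
force: [-0.5, -0.4, -2.8]
grip_width: 0.0195
```

Emit:
{"op": "play_rows", "data": {
  "deltas": [
    [[2,0,0.3,0,0,0,12],[2,0,0.3,0,0,0,12],[0,0,0,0,0,0,12]]
  ]
}}

```text
time_s: 39.7
ee_pos: [0.4988, -0.1788, 0.0664]
eef_rot: [-3.113, 1.415, 1.658]
force: [0.4, -0.1, -2.6]
grip_width: 0.0196
```

Emit:
{"op": "play_rows", "data": {
  "deltas": [
    [[2,0,0.3,0,0,0,12],[0,0,0,0,0,0,12]]
  ]
}}

```text
time_s: 39.9
ee_pos: [0.4988, -0.1787, 0.0643]
eef_rot: [-3.113, 1.415, 1.659]
force: [0.3, 0.6, -2.5]
grip_width: 0.0197
```

Run:
```python
from plan import *
look('w41')
p,r,o=cur();ps,rs=tcp2s(p,r); print(ps)
```

```text
t 39.9 scoop in tray [-0.5426 -0.0159  0.002 ] pitchup 0.0006 roll 0.0045 yaw-tray 0.0824 F [ 0.3  0.6 -2.5] M [-0.15  0.06 -0.04] g 0.0197
tips [-0.4858 -0.0112  0.0021] back [-0.5994 -0.0206  0.002 ]
[ 0.49926038 -0.19092277  0.00203791]
```

Emit:
{"op": "play_rows", "data": {
  "deltas": [
    [[1.2,0,0.2,0,0,0,12],[0,0,0,0,0,0,12]]
  ]
}}

```text
time_s: 40.15
ee_pos: [0.4988, -0.1787, 0.0632]
eef_rot: [-3.113, 1.415, 1.659]
force: [-0.1, -0.4, -3.4]
grip_width: 0.0195
```

Emit:
{"op": "play_rows", "data": {
  "deltas": [
    [[1,0,0.2,0,0,0,12],[0,0,0,0,0,0,12]]
  ]
}}

```text
time_s: 40.35
ee_pos: [0.4989, -0.1788, 0.0627]
eef_rot: [-3.115, 1.415, 1.657]
force: [-2.0, 0.2, 2.9]
grip_width: 0.0195
```

Emit:
{"op": "play_rows", "data": {
  "deltas": [
    [[1,0,0.2,0,0,0,12],[0,0,0,0,0,0,12]]
  ]
}}

```text
time_s: 40.55
ee_pos: [0.4989, -0.1788, 0.0626]
eef_rot: [-3.116, 1.415, 1.656]
force: [-9.7, 3.3, 14.2]
grip_width: 0.0198
```

The scoop is down. Relieve the load, open, and back up.

Emit:
{"op": "play_rows", "data": {
  "deltas": [
    [[-1,0,-0.2,0,0,0,12],[0,0,0,0,0,0,30],[0,0,0,0,0,0,60],[0,0,0,0,0,0,60],[0,0,0,0,0,0,60],[0,0,0,0,0,0,60],[0,0,0,0,0,0,60],[0,0,0,0,0,0,60]]
  ]
}}

```text
time_s: 41.35
ee_pos: [0.4989, -0.1788, 0.0623]
eef_rot: [-3.114, 1.415, 1.658]
force: [-1.2, -0.3, 1.3]
grip_width: 0.0599
```

Emit:
{"op": "play_rows", "data": {
  "deltas": [
    [[-8,0,-1.2,0,0,0,60],[-15,0,-2.3,0,0,0,60],[-20,0,-3,0,0,0,60],[-25,0,-4,0,0,0,60],[-25,0,-4,0,0,0,60],[-25,0,-4,0,0,0,60],[-25,0,-4,0,0,0,60],[-20,0,-3,0,0,0,60],[-10,0,-1.5,0,0,0,60]]
  ]
}}

```text
time_s: 42.25
ee_pos: [0.4999, -0.1791, 0.2397]
eef_rot: [-3.129, 1.417, 1.643]
force: [0.8, -0.2, 0.0]
grip_width: 0.0602
```

Emit:
{"op": "play_rows", "data": {
  "deltas": [
    [[0,-25,0,0,0,0,60],[0,-40,0,0,0,0,60],[0,-30,0,0,0,0,60],[0,0,0,0,0,0,60]]
  ]
}}

```text
time_s: 42.65
ee_pos: [0.4026, -0.1847, 0.2381]
eef_rot: [-3.115, 1.416, 1.656]
force: [0.1, 0.1, -0.5]
grip_width: 0.0602
```

Run:
```python
from plan import *
rep()
from station import viewer
t=viewer.camera('top'); crop(t,190,130,490,280,2.6,'pics/t42.png'); crop(t,330,170,480,270,5,'pics/t42b.png')
w=viewer.camera('scene'); crop(w,220,90,420,290,3,'pics/s42.png')
```

```text
t 42.65 scoop in tray [-0.5507  0.0801  0.1758] pitchup 0.0001 roll 0.0042 yaw-tray 0.081 F [ 0.1  0.1 -0.5] M [-0.14  0.04 -0.04] g 0.0602
```

View pics/t42.png

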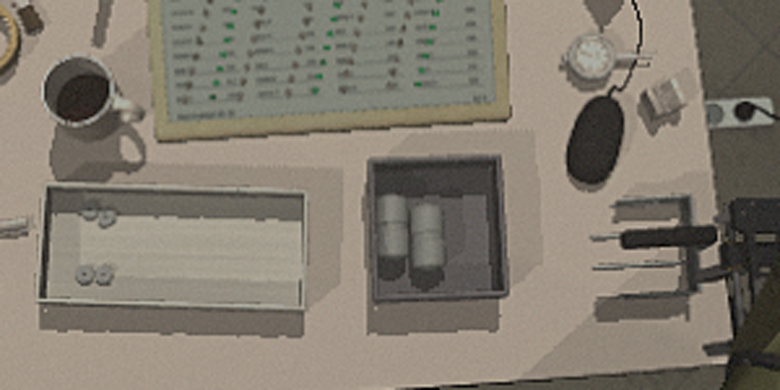

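View pics/s42.png

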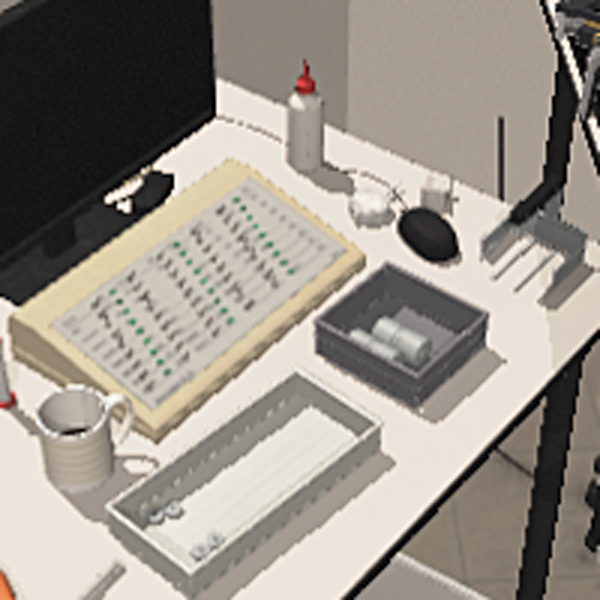

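View pics/t42b.png

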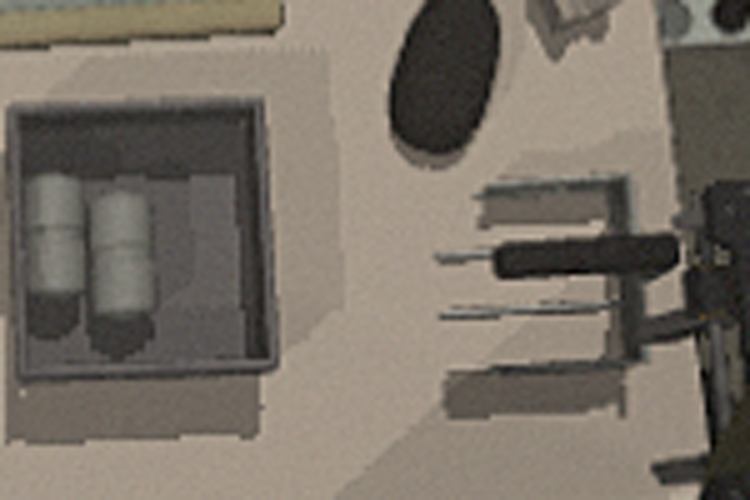

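The final views show both rollers on the tote floor (top crop (55,235) and (122,255)) and four slugs on the tray floor ((90,212), (107,217), (85,275), (103,275)). The scoop stands flat on the table, clear of both, and the bystanders are where they were. The gripper is clear, so I'm handing in.

```bash
python3 -c "
from station import hand_in
print(hand_in())"
```

```text
the job is handed in; nothing more can be done
None
```

I scooped up both rollers, tipped them low into the tote with all four slugs left in the tray, and put the empty scoop down on the bare table. I handed in at about 42.7 s of the 72 s allowed; no verdict is reported.

**Last checks:** the final top and scene pictures show:
- Both rollers lie on the tote floor.
- All four slugs lie on the tray floor.
- The scoop stands flat, about 0.24 m from the tote's centre.
- The mug, mouse and gauge look unmoved.
- The gripper is open and clear of everything.

**What failed or disagreed on the way:**
- **First grasp:** it closed above the bar, because the real fingertips end about 26 mm short of the reported TCP. I worked that out from the pictures and gripped again lower.
- **First push under roller 2:** the scoop pivoted about 8° nose-down in the grip, and its tips butted the roller instead of going under. I measured the slip in the wrist camera, rolled roller 1 back against the back plate and re-approached level, which worked.
- **Wrist force with both rollers up:** it read about 1 N more than expected. A picture taken before leaving the tray showed all four slugs still on its floor.

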